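# Mix the lying sample tubes on the touch mixer and rack them

## Task

Mix the sample tubes that lie in the cradle: switch the mixer on, then, working from left to right, lift each tube, loosen your grip so that it swings down between the fingers and hangs upright, grip it firmly again, press its tip into the mixer's cup until the cup is right down and keep it there for about two seconds, and stand it in the rack place that matches its notch in the cradle (leftmost notch to leftmost place and so on; the place of a missing tube stays empty). When all are racked, switch the mixer off; do not press the cup while the mixer is off, and do not push away or knock over the small beaker and the measuring cylinder.

Things in the scene. Friction and masses are not known exactly. Their poses are not given: they have to be found in the camera images.
- tube_1: Capped sample tube that starts in the leftmost notch of the cradle (absent: notch empty). All alike: frosted white, 29 mm wide, 121 mm long, cone foot (9 mm across at the tip, full width 14.5 mm up), ribbed blue domed cap; 0.10 to 0.16 kg, centre of mass about 50 mm from the tip. Origin: centre of the tip; z axis from tip to cap (up when it stands upright).
- cap_1 (a point): Middle of tube_1's cap, on the axis 107 mm from the tip; the cap is crowned like a 34 mm ball about this point. Pinched here, the tube stays level in a grip of 25 N and swings down about the line through the fingers in a light one (3 to 6 N), hanging still after 2 to 3 s; a sideways push on the tip can tilt it in any grip.
- tube_2: Capped sample tube that starts in the second from the left notch of the cradle (absent: notch empty). All alike: frosted white, 29 mm wide, 121 mm long, cone foot (9 mm across at the tip, full width 14.5 mm up), ribbed blue domed cap; 0.10 to 0.16 kg, centre of mass about 50 mm from the tip. Origin: centre of the tip; z axis from tip to cap (up when it stands upright).
- cap_2 (a point): Middle of tube_2's cap, on the axis 107 mm from the tip; the cap is crowned like a 34 mm ball about this point. Pinched here, the tube stays level in a grip of 25 N and swings down about the line through the fingers in a light one (3 to 6 N), hanging still after 2 to 3 s; a sideways push on the tip can tilt it in any grip.
- tube_3: Capped sample tube that starts in the third from the left notch of the cradle (absent: notch empty). All alike: frosted white, 29 mm wide, 121 mm long, cone foot (9 mm across at the tip, full width 14.5 mm up), ribbed blue domed cap; 0.10 to 0.16 kg, centre of mass about 50 mm from the tip. Origin: centre of the tip; z axis from tip to cap (up when it stands upright).
- cap_3 (a point): Middle of tube_3's cap, on the axis 107 mm from the tip; the cap is crowned like a 34 mm ball about this point. Pinched here, the tube stays level in a grip of 25 N and swings down about the line through the fingers in a light one (3 to 6 N), hanging still after 2 to 3 s; a sideways push on the tip can tilt it in any grip.
- tube_4: Capped sample tube that starts in the rightmost notch of the cradle (absent: notch empty). All alike: frosted white, 29 mm wide, 121 mm long, cone foot (9 mm across at the tip, full width 14.5 mm up), ribbed blue domed cap; 0.10 to 0.16 kg, centre of mass about 50 mm from the tip. Origin: centre of the tip; z axis from tip to cap (up when it stands upright).
- cap_4 (a point): Middle of tube_4's cap, on the axis 107 mm from the tip; the cap is crowned like a 34 mm ball about this point. Pinched here, the tube stays level in a grip of 25 N and swings down about the line through the fingers in a light one (3 to 6 N), hanging still after 2 to 3 s; a sideways push on the tip can tilt it in any grip.
- cradle: Grey cradle, 92 x 262 mm, 26 mm high, fixed. Four V-notches along its y at +93, +31, -31, -93 mm (left to right for the robot) hold the tubes level along its x, axis 30.5 mm up, tips to +x (away from the robot), caps free over the front edge, cap middles about 45 mm to -x of the origin. Origin on the bench, z up; turned up to 0.28 rad; left or right of the mixer.
- mixer: Tube mixer, light grey box 128 mm (x) by 104 mm (y), 58 mm high, fixed; its black switch panel is at the front (-x, to the robot), the black rubber cup at the back, 26 mm to +x of the origin. Origin on the bench under its middle, z up; turned up to 0.35 rad.
- cup (a joint): Travel of the mixer's sprung rubber cup, m: 0 up, 0.006 fully down on its stop. The spring needs about 2.2 N to start and 6.4 N at full travel, vertically down; it counts as right down once it pushes back with over 5.6 N.
- cup_rim (a point): Centre of the cup's mouth, 102 mm above the bench when the cup is up; it moves down with the cup. The mouth is 41 mm wide inside and narrows like a funnel to a flat floor 18 mm wide that lies 18 mm below this point.
- power (a joint): Black rocker switch on the mixer's panel, rad: about -0.2 off (right end down), +0.2 on (left end down). It stays where it is left; about 2 N on an end tips it over. On is above 0.12, off is below -0.12.
- power_on (a point): Top face of the left (+y) end of the rocker, 14 mm from its pivot: press down here to switch on. The rocker is 22 mm (mixer's x) by 43 mm (mixer's y); its ends move about 6 mm up and down.
- power_off (a point): Top face of the right (-y) end of the rocker, 14 mm from its pivot: press down here to switch off.
- rack: White rack, 66 (x) by 222 (y) by 71 mm high, 0.7 kg, loose: four places along y at +78, +26, -26, -78 mm. Each is a 35 mm hole through the top plate (66 to 71 mm up) and middle plate (26 to 30 mm up) over a base plate (top 6 mm up) on which the tip stands; cap middle then 113 mm up. Origin under its middle, z up; turned up to 0.28 rad; left or right of the mixer.
- place_1 (a point): Rack place 1 (leftmost): centre of the hole at the level of the base plate, where the tip of tube_1 shall stand, 65 mm below the top of the rack.
- place_2 (a point): Rack place 2 (second from the left): centre of the hole at the level of the base plate, where the tip of tube_2 shall stand, 65 mm below the top of the rack.
- place_3 (a point): Rack place 3 (third from the left): centre of the hole at the level of the base plate, where the tip of tube_3 shall stand, 65 mm below the top of the rack.
- place_4 (a point): Rack place 4 (rightmost): centre of the hole at the level of the base plate, where the tip of tube_4 shall stand, 65 mm below the top of the rack.
- measuring_cylinder: Bystander: clear measuring cylinder on a blue foot, 55 x 62 x 175 mm, loose, at the back of the bench; origin at the centre of its underside.
- beaker_small: Bystander: small empty clear beaker, 48 x 55 x 60 mm, loose, at the back of the bench; origin at the centre of its underside.
Not all that is in view belongs to the job. Leave any red look-alike of the tube_3 alone.

How it is judged:
By the outcome, as a careful person would: the job done as asked, in the order asked, and still so for the second after the job is handed in, with the robot touching nothing.
Of tube_1, tube_2, tube_3, tube_4 only 3 to 4 are there at a start; the rules pass over those that are not, and their reading is None.
At some moment in a run one of rack may be knocked a few centimetres aside while the robot is not near it.
Once in a run the grip may slacken for a moment while it holds something.
It also fails if it takes over 210 s, if anything falls off the work surface, if the arm or the gripper's body presses on something with over 40 N, if the wrist force passes 120 N, or if a joint passes its speed limit or range.

## Robot

A 6-joint arm with a two-finger parallel gripper is mounted at the origin on a cart in front of the work surface, level with it; the furniture and walls round the work are solid. World frame = base frame: x ahead of the robot, y to its left, z up, the work surface at z = 0. Lengths are in m, angles in rad, forces in N, time in s.
With the tool pointing down it reaches from about 0.375 to 0.975 m from the base axis. Payload 3.8 kg.
Tool frame: the origin (TCP) lies midway between the tips of the shut fingers; the grasp point (between the pads) lies 19 mm behind it; x points along the fingers, z is the direction in which the jaws open and shut, and the axes are right-handed (so a half turn about x gives the same grasp; the last joint's range is limited). The gripper opens to 85 mm and grips with 20 to 120 N. Pads are 22 mm wide; open, the fingers measure 114 mm over their backs; the gripper's body (76 mm by 85 mm) begins 54 mm behind the grasp point. The pads swing forward as they close: fully open they stand 13 mm farther back than shut.
Start: joints at [-1.168, 0.264, 1.604, -0, 1.274, -0.037], TCP at [0.287, -0.611, 0.231] pointing down, gripper open.
Joint ranges: [-2.63, 2.63], [-0.94, 2.18], [0.31, 2.57], [-1.31, 4.45], [0, 2.66], [-2.55, 2.55]. Speed limits (rad/s): [2.57, 2.57, 3.14, 3.14, 3.14, 3.14].

## Interface

Orientations are given as a rotation vector (axis times angle).
In Python, from workcell import * gives the robot as it stands. The module is installed in compiled form; this text tells all that it offers.
- The arm moves only by the tool carry_out, never from a script. Its arguments are lists of equal length, an entry for each row: "offset": the shift along the tool's x, y, z in cm, a list of three; "delta_rot": the turn, a rotation vector about the tool's x, y, z in degrees, a list of three. A call has exactly 5 rows; each row shifts and turns the commanded pose from where the row before left it, along the tool's axes as they then stand; what a row does not reach is not made up. A row lasts 1/12 s, in which the tool goes at most 41.7 mm and 7.16 degrees, less where a joint would pass 70% of its speed; a pose out of reach is approached as far as the arm can. A call is refused whole if a number of a shift passes 4.17 or a number of a turn 7.16, either way. A call with a gripper value outside its range is refused whole. "fingers" is the opening, from -1 (shut) to 1 (fully open), set as the call begins (left out, the last holds). The fingers move at their own pace and stop on an object; "newtons" is the grip in N (left out, the last holds). Time passes only in rows, so rows that do not move let the fingers close, or fill a call up. It gives the time, the measured TCP pose, the force and the opening at its end, in the units of the state.
- read_state(): the state, without advancing time (a new reading comes with each control period).
- read_camera(name): name is "scene" or "top" or "wrist"; returns (picture, depth): 400x640x3 uint8, red, green, blue; 400x640 float32, m along the optical axis (not along the pixel's ray), 0 where there is no reading.
- get_calibration(name): a dict with "fx", "fy", "cx", "cy" (pixels), "distortion" ([k1, k2, p1, p2, k3] as OpenCV has them; the pictures are not rectified), "R" (3x3) and "t" (3): a world point X has camera coordinates R X + t; the wrist camera has in their place "mount" (4x4, takes a point from camera to tool coordinates, whose origin is the TCP and whose axes are the tool frame's). Camera axes: x right, y down, z forward; pixel columns grow to the right and rows downward; lengths in m; the calibration is good to about 2 mm. A picture is of the moment at which its call begins: read the wrist's pose just before it. get_calibration takes no time and is no camera call.
- finish_job(): hands the job in, once; it reports no verdict.
The state is a dict: "time": time; "q": joint angles; "joint_vel": joint speeds; "joint_torque": joint torques, N m; "tool_pos": TCP position; "tcp_rot": TCP orientation; "wrist_force": force on the tool from outside, world axes, zero at the start; "torque": the same for the moment, N m; "width": opening from 0.0 (shut) to 1.0 (fully open).
Only numpy, scipy, OpenCV 4.12 (cv2) and the standard library are available. Lean on these libraries where they do the work, as an engineer would, in place of code of your own. Each camera call takes 0.05 s, during which the arm holds its last target. There are 200 camera calls.

## Working session

There is one attempt and no reset: what is moved stays moved. The work goes in short steps, Python scripts to look and compute and a tool call to move; the robot and the scene stay as the last step left them, time stands still between calls to the robot, and variables do not carry over. Pictures are saved under pics/ and viewed, about 12 in all and at most 16, crops included, and the job is handed in when it is done.

Besides the shell and the picture viewer there is one more tool, called after "Call:" by a JSON object that holds its "op" and its "data". carry_out: Moves the arm, as the interface text tells. Its arguments: {"type":"object","properties":{"offset":{"type":"array"},"delta_rot":{"type":"array"},"fingers":{"type":"number"},"newtons":{"type":"number"}},"required":["offset","delta_rot"]}

```bash
mkdir -p pics
python3 - <<'E'
from workcell import *
import cv2,numpy as np
s=read_state();print({k:np.round(v,3) for k,v in s.items()})
for n in("top","scene"):
    p,d=read_camera(n);np.savez(n+"0.npz",p=p,d=d);cv2.imwrite(f"pics/{n}0.png",p[:,:,::-1]);c=get_calibration(n);print(n,c,d.min(),d.max())
print(get_calibration("wrist"))
E
```

```text
{'time': np.float64(0.0), 'q': array([-1.168,  0.265,  1.605,  0.   ,  1.274, -0.037]), 'joint_vel': array([ 0.002,  0.001,  0.   , -0.001,  0.   ,  0.001]), 'joint_torque': array([-1.0000e-03, -5.1512e+01, -3.6732e+01, -0.0000e+00,  1.3000e-02,
       -0.0000e+00]), 'tool_pos': array([ 0.287, -0.61 ,  0.23 ]), 'tcp_rot': array([ 0.881,  1.388, -0.879]), 'wrist_force': array([-0.11 , -0.042, -0.15 ]), 'torque': array([ 0.033, -0.017,  0.02 ]), 'width': np.float64(0.998)}
top {'fx': 384.0084144946021, 'fy': 384.0084144946021, 'cx': 315.8745330942007, 'cy': 196.923521418634, 'distortion': array([-0.01970084,  0.        ,  0.        ,  0.        ,  0.        ]), 'R': array([[ 0.01111808, -0.99993528, -0.00241494],
       [-0.99543361, -0.01083898, -0.09483905],
       [ 0.09480674,  0.00345834, -0.99548969]]), 't': array([-0.08898047,  0.50175368,  1.2674555 ])} 0.0 2.1913965
scene {'fx': 513.6482230305916, 'fy': 513.6482230305916, 'cx': 320.12368852011457, 'cy': 192.0663590412397, 'distortion': array([-0.16296666,  0.        ,  0.        ,  0.        ,  0.        ]), 'R': array([[-0.62832402, -0.77786615, -0.01154046],
       [-0.40795579,  0.34208627, -0.84649221],
       [ 0.66240546, -0.52716339, -0.53227602]]), 't': array([0.26500221, 0.30898907, 1.3862651 ])} 0.0 3.9999783
{'fx': 308.65138406994134, 'fy': 308.65138406994134, 'cx': 315.2758196748982, 'cy': 201.7597740955395, 'distortion': array([-0.00871123,  0.        ,  0.        ,  0.        ,  0.        ]), 'mount': array([[ 4.64819492e-04, -2.91992008e-01,  9.56420646e-01,
        -1.42081884e-01],
       [ 1.17489624e-03, -9.56419929e-01, -2.91992360e-01,
         7.44750533e-02],
       [ 9.99999202e-01,  1.25941876e-03, -1.01502314e-04,
        -1.01038223e-04],
       [ 0.00000000e+00,  0.00000000e+00,  0.00000000e+00,
         1.00000000e+00]])}
```

View pics/top0.png

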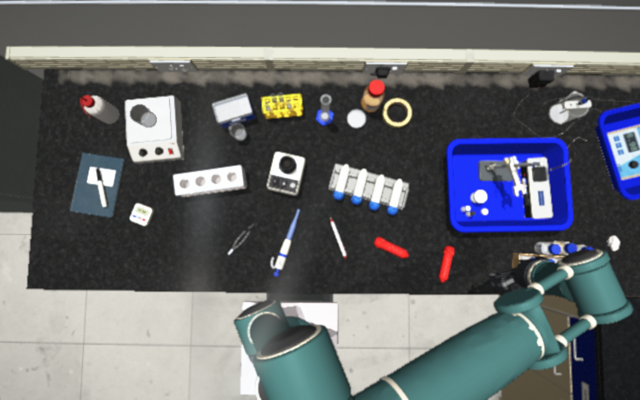

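View pics/scene0.png

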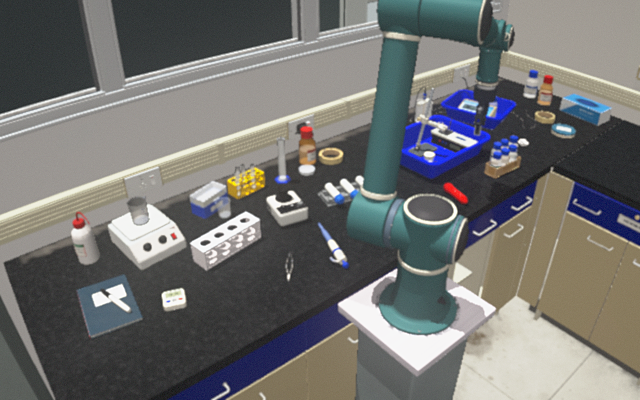

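```bash
cat > h.py <<'E'
import numpy as np,cv2
from scipy.spatial.transform import Rotation as Ro
def KD(c): return np.array([[c['fx'],0,c['cx']],[0,c['fy'],c['cy']],[0,0,1.]]),np.array(c['distortion'])
def ext(c,s=None):
    if 'R' in c: return np.array(c['R']),np.array(c['t'])
    Rt=Ro.from_rotvec(s['tcp_rot']).as_matrix();M=np.array(c['mount'])
    Rw=Rt@M[:3,:3];tw=Rt@M[:3,3]+s['tool_pos'];return Rw.T,-Rw.T@tw
def cast(px,z,c,s=None):
    K,D=KD(c);R,t=ext(c,s);px=np.asarray(px,float).reshape(-1,1,2)
    u=cv2.undistortPoints(px,K,D)[:,0];d=np.c_[u,np.ones(len(u))]@R;o=-R.T@t
    k=(np.asarray(z)-o[2])/d[:,2];return o+k[:,None]*d
def proj(X,c,s=None):
    K,D=KD(c);R,t=ext(c,s);return cv2.projectPoints(np.asarray(X,float).reshape(-1,3),cv2.Rodrigues(R)[0],t,K,D)[0][:,0]
def cloud(d,c,s=None):
    K,D=KD(c);R,t=ext(c,s);v,u=np.mgrid[:d.shape[0],:d.shape[1]]
    n=cv2.undistortPoints(np.dstack([u,v]).reshape(-1,1,2).astype(float),K,D)[:,0]
    P=np.c_[n,np.ones(len(n))]*d.reshape(-1,1);return ((P-t)@R).reshape(*d.shape,3)
def blobs(m,lo,hi=1e9):
    n,l,st,ce=cv2.connectedComponentsWithStats(m.astype(np.uint8));return [(ce[i].round(1),int(st[i,4]),l==i) for i in range(1,n) if lo<=st[i,4]<=hi]
E
python3 - <<'E'
from h import *
from workcell import get_calibration
f=np.load('top0.npz');p,d=f['p'],f['d'];c=get_calibration('top')
W=cloud(d,c);hsv=cv2.cvtColor(p,cv2.COLOR_RGB2HSV)
for q in [(287,230),(250,270),(150,250)]: print('bench',W[q[1],q[0]].round(3))
bl=(hsv[...,0]>100)&(hsv[...,0]<125)&(hsv[...,1]>120)&(hsv[...,2]>90)
for ce,a,m in blobs(bl,20,400): print('blue',ce,a,cast(ce,.0305,c)[0].round(3),W[m][:,2].max().round(3))
def top(n,x0,x1,y0,y1,zlo,zhi):
    m=np.zeros(d.shape,bool);m[y0:y1,x0:x1]=1;m&=(W[...,2]>zlo)&(W[...,2]<zhi)&(d>0)
    P=W[m];r=cv2.minAreaRect(P[:,:2].astype(np.float32));print(n,m.sum(),r,np.median(P[:,2]).round(4));return m
top('rack',165,255,155,205,.06,.08);top('mixer',255,320,140,205,.05,.066);top('cup',255,320,140,205,.085,.12)
top('cradle',322,420,155,215,.008,.05)
cv2.imwrite('pics/c1.png',cv2.resize(p[90:220,165:425,::-1],None,fx=3,fy=3,interpolation=2))
E
```

```text
bench [0.391 0.013 0.   ]
bench [ 0.255  0.137 -0.006]
bench [0.318 0.477 0.001]
blue [323.8 117.5] 153 [ 0.775 -0.108  0.03 ] 0.095
blue [633.6 164.6] 41 [ 0.625 -1.167  0.03 ] 1.309
blue [519.2 173.4] 38 [ 0.589 -0.77   0.03 ] 1.309
blue [337.7 195.2] 77 [ 0.509 -0.156  0.03 ] 0.051
blue [540.6 197.7] 28 [ 0.508 -0.839  0.03 ] 0.062
blue [355.8 199.7] 76 [ 0.494 -0.217  0.03 ] 0.048
blue [373.6 205.7] 76 [ 0.475 -0.276  0.03 ] 1.309
blue [391.6 210.2] 76 [ 0.46  -0.336  0.03 ] 0.051
blue [571.1 247.8] 95 [ 0.341 -0.935  0.03 ] 0.563
blue [554.4 249. ] 96 [ 0.337 -0.878  0.03 ] 0.098
blue [589.3 248. ] 30 [ 0.341 -0.996  0.03 ] 0.588
blue [276. 273.] 33 [0.249 0.045 0.03 ] 0.024
rack 1040 ((0.5519563555717468, 0.26975589990615845), (0.06755972653627396, 0.2213045060634613), 9.008408546447754) 0.0701
mixer 884 ((0.5801454186439514, 0.018647585064172745), (0.10254313051700592, 0.12620264291763306), 77.83216094970703) 0.0572
cup 143 ((0.6063883900642395, 0.012899617664515972), (0.046040378510951996, 0.044915225356817245), 1.1059646606445312) 0.0968
cradle 1675 ((0.5347439646720886, -0.25877466797828674), (0.2631722390651703, 0.1318531036376953), 76.52311706542969) 0.0384
```

View pics/c1.png

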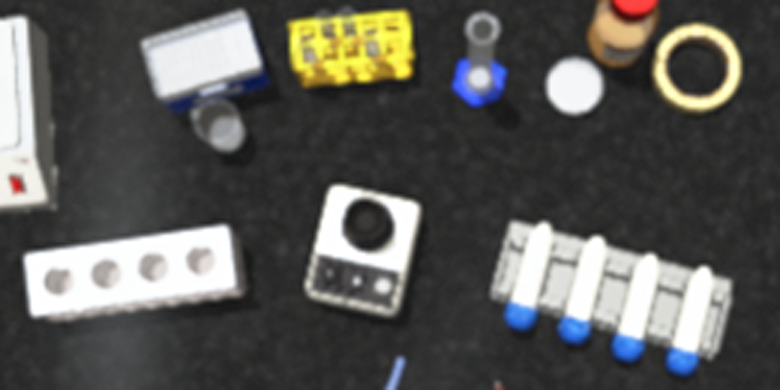

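Run:
```python
from h import *
from workcell import *
s=read_state();R=Ro.from_rotvec(s['tcp_rot']).as_matrix();print(R.round(3),s['tool_pos'])
print('yaw of tool z',np.degrees(np.arctan2(R[1,2],R[0,2])))
```

```text
[[-0.001  0.905  0.426]
 [ 0.002  0.426 -0.905]
 [-1.     0.    -0.002]] [ 0.28714032 -0.61013025  0.2300827 ]
yaw of tool z -64.79878165568108
```

Call:
{"op": "carry_out", "data": {"offset": [[-0.15,2.4,-2.3],[-0.15,2.4,-2.3],[-0.15,2.4,-2.3],[-0.15,2.4,-2.3],[-0.15,2.4,-2.3]], "delta_rot": [[0,0,0],[0,0,0],[0,0,0],[0,0,0],[0,0,0]], "fingers": -1, "newtons": 30}}

```text
time: 0.52
tool_pos: [0.347, -0.4539, 0.2381]
tcp_rot: [0.881, 1.387, -0.88]
wrist_force: [0.4, -0.3, 1.0]
width: 0.297
```

Call:
{"op": "carry_out", "data": {"offset": [[-0.15,2.4,-2.3],[-0.15,2.4,-2.3],[-0.15,2.4,-2.3],[-0.15,2.4,-2.3],[-0.15,2.4,-2.3]], "delta_rot": [[0,0,0],[0,0,0],[0,0,0],[0,0,0],[0,0,0]]}}

```text
time: 0.93
tool_pos: [0.4066, -0.2987, 0.2459]
tcp_rot: [0.88, 1.386, -0.88]
wrist_force: [-0.0, -0.1, -0.3]
width: -0.001
```

Call:
{"op": "carry_out", "data": {"offset": [[-0.15,2.4,-2.3],[-0.15,2.4,-2.3],[-0.15,2.4,-2.3],[-0.15,2.4,-2.3],[-0.15,2.4,-2.3]], "delta_rot": [[0,0,0],[0,0,0],[0,0,0],[0,0,0],[0,0,0]]}}

```text
time: 1.35
tool_pos: [0.4662, -0.1436, 0.2535]
tcp_rot: [0.88, 1.386, -0.88]
wrist_force: [0.8, 0.1, 0.3]
width: -0.001
```

Call:
{"op": "carry_out", "data": {"offset": [[-0.15,2.4,-2.3],[-0.15,2.4,-2.3],[-0.15,2.4,-2.3],[-0.15,2.4,-2.3],[-0.15,2.4,-2.3]], "delta_rot": [[0,0,0],[0,0,0],[0,0,0],[0,0,0],[0,0,0]]}}

```text
time: 1.77
tool_pos: [0.5258, 0.0115, 0.2609]
tcp_rot: [0.879, 1.386, -0.88]
wrist_force: [0.8, -0.2, 0.2]
width: 0.001
```

Call:
{"op": "carry_out", "data": {"offset": [[0,0,0],[0,0,0],[0,0,0],[0,0,0],[0,0,0]], "delta_rot": [[-7,0,0],[-7,0,0],[-7,0,0],[-7,0,0],[-7,0,0]]}}

```text
time: 2.18
tool_pos: [0.5255, 0.0101, 0.2606]
tcp_rot: [0.402, 1.534, -0.403]
wrist_force: [-0.2, -0.1, -0.0]
width: 0.004
```

Call:
{"op": "carry_out", "data": {"offset": [[0,0,0],[0,0,0],[0,0,0],[0,0,0],[0,0,0]], "delta_rot": [[-7,0,0],[-7,0,0],[-7,0,0],[-7,0,0],[-7,0,0]]}}

```text
time: 2.6
tool_pos: [0.5254, 0.0099, 0.2607]
tcp_rot: [-0.076, 1.571, 0.076]
wrist_force: [-0.3, -0.4, -0.2]
width: -0.007
```

Call:
{"op": "carry_out", "data": {"offset": [[0,0,0],[0,0,0],[0,0,0],[0,0,0],[0,0,0]], "delta_rot": [[-7,0,0],[-7,0,0],[-7,0,0],[-7,0,0],[-7,0,0]]}}

```text
time: 3.02
tool_pos: [0.5254, 0.0099, 0.2607]
tcp_rot: [-0.553, 1.5, 0.554]
wrist_force: [-0.6, -0.1, -0.0]
width: 0.004
```

Call:
{"op": "carry_out", "data": {"offset": [[0,0,0],[0,0,0],[0,0,0],[0,0,0],[0,0,0]], "delta_rot": [[-7,0,0],[-7,0,0],[-7,0,0],[-7,0,0],[-7,0,0]]}}

```text
time: 3.43
tool_pos: [0.5254, 0.0098, 0.2607]
tcp_rot: [-1.021, 1.319, 1.022]
wrist_force: [0.1, 0.7, -1.0]
width: -0.001
```

```bash
cat >> h.py <<'E'
def snap(name,fn):
    from workcell import read_state,read_camera,get_calibration
    s=read_state();p,d=read_camera(name);cv2.imwrite(f"pics/{fn}.png",p[:,:,::-1]);return p,d,get_calibration(name),s
def st():
    from workcell import read_state
    s=read_state();R=Ro.from_rotvec(s['tcp_rot']).as_matrix()
    print('t%.2f'%s['time'],'pos',s['tool_pos'].round(4),'yaw %.2f'%np.degrees(np.arctan2(R[1,2],R[0,2])),'xdir',R[:,0].round(4),'F',np.round(s['wrist_force'],1),'w %.1fmm'%(85*s['width']),'q6 %.2f'%s['q'][5]);return s,R
def to(target,R,s):
    print('offset cm',(R.T@(np.asarray(target)-s['tool_pos'])*100).round(2))
E
python3 - <<'E'
from h import *
s,R=st();p,d,c,s=snap('wrist','w1');np.savez('w1.npz',p=p,d=d)
E
```

```text
t3.43 pos [0.5254 0.0098 0.2607] yaw 75.54 xdir [-0.0011  0.     -1.    ] F [ 0.1  0.7 -1. ] w -0.1mm q6 -1.35
```

View pics/w1.png

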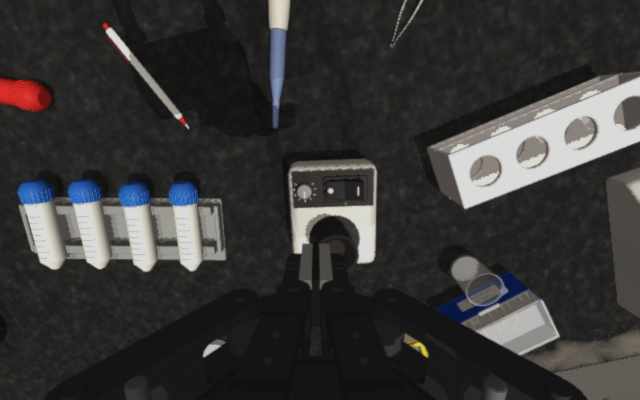

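Run:
```python
from h import *
from workcell import *
s=read_state();f=np.load('w1.npz');p,d=f['p'],f['d'];c=get_calibration('wrist');W=cloud(d,c,s)
hsv=cv2.cvtColor(p,cv2.COLOR_RGB2HSV)
for q in [(250,120),(430,130),(260,230)]: print('bench',W[q[1],q[0]].round(4))
bl=(hsv[...,0]>100)&(hsv[...,0]<125)&(hsv[...,1]>120)&(hsv[...,2]>80)
C=[]
for ce,a,m in blobs(bl[:300,:230],150):
    P=W[m];C.append(cast(ce,.0305,c,s)[0]);print('cap',ce,a,C[-1].round(4),P[:,2].max().round(4),P[P[:,2]>.03][:,:2].mean(0).round(4))
C=np.array(sorted(C,key=lambda v:-v[1]));v=C[0]-C[-1];psi=np.arctan2(-v[0],v[1]);print('cradle yaw',psi,np.diff(C[:,:2],axis=0))
o=C[:,:2].mean(0);ex=np.array([np.cos(psi),np.sin(psi)]);ey=np.array([-ex[1],ex[0]])
L=np.stack([(W[...,:2]-o)@ex,(W[...,:2]-o)@ey],-1)
for y in (-62,0,62,115):
    print(y,[(x,round(float(np.median(W[...,2][m])),3)) for x in range(-20,110,8) if (m:=(d>0)&(abs(L[...,0]*1000-x)<4)&(abs(L[...,1]*1000-y)<8)).sum()>3])
for px in [(331,190),(345,190),(358,190),(327,190),(362,190)]: print('rocker',px,np.median(W[px[1]-3:px[1]+4,px[0]-1:px[0]+2].reshape(-1,3),0).round(4))
m=(W[...,2]>.066)&(W[...,2]<.076)&(d>0);m[:,:420]=0
P=W[m];print('rack yaw part',cv2.minAreaRect(P[:,:2].astype(np.float32)),np.median(P[:,2]))
cv2.imwrite('pics/c2.png',cv2.resize(p[150:270,10:390,::-1],None,fx=2.1,fy=2.1,interpolation=2))
```

```text
bench [ 4.474e-01 -5.530e-02  1.000e-04]
bench [ 5.151e-01  1.638e-01 -3.000e-04]
bench [ 0.5941 -0.0873 -0.0014]Traceback (most recent call last):
  File "<stdin>", line 9, in <module>
IndexError: boolean index did not match indexed array along axis 0; size of axis is 400 but size of corresponding boolean axis is 300
```

```bash
cat > m1.py <<'E'
from h import *
from workcell import *
s=read_state();f=np.load('w1.npz');p,d=f['p'],f['d'];c=get_calibration('wrist');W=cloud(d,c,s)
hsv=cv2.cvtColor(p,cv2.COLOR_RGB2HSV)
bl=(hsv[...,0]>100)&(hsv[...,0]<125)&(hsv[...,1]>120)&(hsv[...,2]>80);bl[:,230:]=0;bl[300:]=0
C=[]
for ce,a,m in blobs(bl,150):
    P=W[m];C.append(cast(ce,.0305,c,s)[0]);print('cap',ce,a,C[-1].round(4),P[:,2].max().round(4),P[P[:,2]>.03][:,:2].mean(0).round(4))
C=np.array(sorted(C,key=lambda v:-v[1]));v=C[0]-C[-1];psi=np.arctan2(-v[0],v[1]);print('cradle yaw',psi,np.diff(C[:,:2],axis=0))
o=C[:,:2].mean(0);ex=np.array([np.cos(psi),np.sin(psi)]);ey=np.array([-ex[1],ex[0]])
L=np.stack([(W[...,:2]-o)@ex,(W[...,:2]-o)@ey],-1)
for y in (-62,0,62,115):
    print(y,[(x,round(float(np.median(W[...,2][m])),3)) for x in range(-20,110,8) if (m:=(d>0)&(abs(L[...,0]*1000-x)<4)&(abs(L[...,1]*1000-y)<8)).sum()>3])
for px in [(331,190),(345,190),(358,190),(327,190),(362,190)]: print('rocker',px,np.median(W[px[1]-3:px[1]+4,px[0]-1:px[0]+2].reshape(-1,3),0).round(4))
m=(W[...,2]>.066)&(W[...,2]<.076)&(d>0);m[:,:420]=0
P=W[m];print('rack yaw part',cv2.minAreaRect(P[:,:2].astype(np.float32)),np.median(P[:,2]))
cv2.imwrite('pics/c2.png',cv2.resize(p[150:270,10:390,::-1],None,fx=2.1,fy=2.1,interpolation=2))
E
python3 m1.py
```

```text
cap [ 33.8 192.6] 658 [ 0.4653 -0.34    0.0305] 0.4029 [ 0.4646 -0.3288]
cap [ 83.1 191.6] 627 [ 0.4794 -0.2786  0.0305] 0.4029 [ 0.4784 -0.2682]
cap [133.  194.7] 599 [ 0.4985 -0.2191  0.0305] 0.4029 [ 0.4964 -0.209 ]
cap [182.6 193.9] 576 [ 0.5128 -0.1581  0.0305] 0.4029 [ 0.5105 -0.1514]
cradle yaw -0.255251383944086 [[-0.01425523 -0.06101722]
 [-0.01910438 -0.05945934]
 [-0.01410379 -0.06141511]]
-62 [(-20, -0.001), (-12, -0.001), (20, 0.024), (28, 0.025), (44, 0.005), (52, 0.006), (60, 0.005), (68, 0.006), (76, 0.024), (84, 0.025), (100, 0.005)]
0 [(-20, -0.001), (-12, -0.001), (-4, -0.001), (4, -0.0), (12, 0.005), (20, 0.024), (28, 0.025), (36, 0.006), (44, 0.005), (52, 0.005), (60, 0.005), (68, 0.005), (76, 0.023), (84, 0.025), (100, 0.006), (108, -0.001)]
62 [(-20, -0.001), (-12, -0.001), (-4, -0.001), (4, -0.001), (12, 0.0), (20, 0.023), (28, 0.025), (36, 0.005), (44, 0.005), (52, 0.005), (60, 0.005), (68, 0.005), (76, 0.02), (84, 0.025), (92, 0.006), (100, 0.005), (108, -0.0)]
115 [(-20, -0.001), (-12, -0.0), (-4, 0.0), (4, 0.0), (12, 0.004), (20, 0.024), (28, 0.026), (36, 0.006), (44, 0.006), (52, 0.006), (60, 0.006), (68, 0.006), (76, 0.022), (84, 0.027), (92, 0.006), (100, 0.005), (108, -0.001)]
rocker (331, 190) [0.5435 0.0239 0.0658]
rocker (345, 190) [0.5473 0.0392 0.0667]
rocker (358, 190) [0.5497 0.0531 0.071 ]
rocker (327, 190) [0.5428 0.0194 0.065 ]
rocker (362, 190) [0.5502 0.0572 0.0717]
rack yaw part ((0.6633894443511963, 0.26004332304000854), (0.31712955236434937, 0.2028602659702301), 1.2678817510604858) 0.07080483840863842
```

View pics/c2.png

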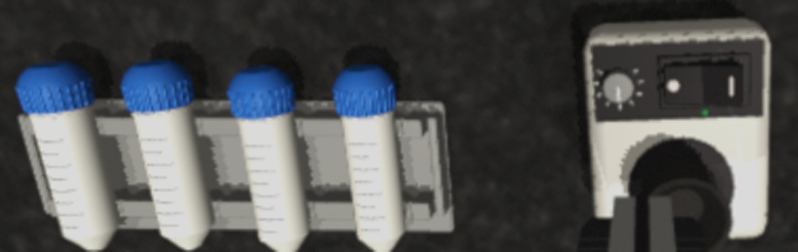

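```bash
cat > m2.py <<'E'
exec(open('m1.py').read().split("for y in")[0])
ok=(d>0)
for i in range(4):
    y=(C[i,:2]-o)@ey
    near=ok&(abs(L[...,1]-y)<.012)&(abs(L[...,0])<.14)&(W[...,2]>.030)&(W[...,2]<.06)
    b=near&bl;w=near&(hsv[...,1]<60)&(hsv[...,2]>110)
    print(i,'blue x',np.percentile(L[b][:,0],[1,50,99]).round(4),'y',np.median(L[b][:,1]).round(4)-y.round(4),'zmax',np.percentile(W[b][:,2],98).round(4),'white x',np.percentile(L[w][:,0],[1,99]).round(4),'zmax',np.percentile(W[w][:,2],98).round(4))
    pc=W[b];A=np.c_[2*pc,np.ones(len(pc))];
    k=b&(L[...,0]<.003);pc=W[k];A=np.c_[2*pc,np.ones(len(pc))];r=np.linalg.lstsq(A,(pc**2).sum(1),rcond=None)[0];print('  sphere',r[:3].round(4),np.sqrt(r[3]+r[:3]@r[:3]).round(4),((r[:2]-o)@ex).round(4),((r[:2]-o)@ey-y).round(4))
E
python3 m2.py | grep -v ^cap
python3 - <<'E'
exec(open('m1.py').read().split("C=[]")[0])
# rack holes and mixer from wrist cloud
ok=d>0
def rect(n,m):
    n_,l,st_,ce=cv2.connectedComponentsWithStats(m.astype(np.uint8));i=1+st_[1:,4].argmax();P=W[l==i];print(n,st_[i,4],cv2.minAreaRect(P[:,:2].astype(np.float32)),np.median(P[:,2]).round(4))
m=ok&(W[...,2]>.066)&(W[...,2]<.076);m[:,:425]=0;m[220:]=0;rect('rack',m)
m=ok&(W[...,2]>.052)&(W[...,2]<.062);m[:,:280]=0;m[:,390:]=0;rect('mixer',m)
E
```

```text
cradle yaw -0.255251383944086 [[-0.01425523 -0.06101722]
 [-0.01910438 -0.05945934]
 [-0.01410379 -0.06141511]]
0 blue x [-0.0156 -0.0043  0.0091] y 0.002700000000000008 zmax 0.0474 white x [0.0117 0.1021] zmax 0.0452
  sphere [ 0.5108 -0.1568  0.0318] 0.0151 -0.0022 0.0007
1 blue x [-0.0139 -0.0028  0.0108] y 0.0032999999999999974 zmax 0.0469 white x [0.0136 0.1042] zmax 0.0452
  sphere [ 0.4965 -0.2175  0.0318] 0.0149 -0.0007 0.001
2 blue x [-0.0174 -0.0061  0.0076] y 0.004199999999999999 zmax 0.0473 white x [0.0104 0.1008] zmax 0.0453
  sphere [ 0.4779 -0.2763  0.032 ] 0.0149 -0.0039 0.0018
3 blue x [-0.0156 -0.0047  0.0094] y 0.005100000000000007 zmax 0.0473 white x [0.0114 0.1027] zmax 0.0452
  sphere [ 0.4633 -0.3367  0.033 ] 0.0139 -0.0027 0.0027
rack 8674 ((0.5512876510620117, 0.260961651802063), (0.06781192868947983, 0.20521016418933868), 9.073015213012695) 0.0706
mixer 5416 ((0.5796616077423096, 0.01892499253153801), (0.10075020045042038, 0.12394438683986664), 78.05211639404297) 0.0578
```

Call:
{"op": "carry_out", "data": {"offset": [[3.5,-0.26,0.97],[3.5,-0.26,0.97],[3.5,-0.26,0.97],[3.5,-0.26,0.97],[3.5,-0.26,0.97]], "delta_rot": [[0,0,0],[0,0,0],[0,0,0],[0,0,0],[0,0,0]]}}

```text
time: 3.9
tool_pos: [0.5506, 0.0538, 0.0846]
tcp_rot: [-1.015, 1.321, 1.014]
wrist_force: [0.5, 0.2, -0.4]
width: -0.003
```

Call:
{"op": "carry_out", "data": {"offset": [[0.3,0,0],[0.3,0,0],[0.3,0,0],[0.3,0,0],[0.3,0,0]], "delta_rot": [[0,0,0],[0,0,0],[0,0,0],[0,0,0],[0,0,0]]}}

```text
time: 4.32
tool_pos: [0.5528, 0.0531, 0.0737]
tcp_rot: [-1.018, 1.317, 1.013]
wrist_force: [-0.2, 0.0, 0.3]
width: -0.002
```

Call:
{"op": "carry_out", "data": {"offset": [[0.1,0,0],[0.1,0,0],[0.1,0,0],[0.1,0,0],[0,0,0]], "delta_rot": [[0,0,0],[0,0,0],[0,0,0],[0,0,0],[0,0,0]]}}

```text
time: 4.73
tool_pos: [0.5511, 0.0533, 0.0676]
tcp_rot: [-1.017, 1.32, 1.016]
wrist_force: [0.8, 0.5, 0.5]
width: -0.002
```

Call:
{"op": "carry_out", "data": {"offset": [[0.1,0,0],[0.1,0,0],[0.1,0,0],[0,0,0],[0,0,0]], "delta_rot": [[0,0,0],[0,0,0],[0,0,0],[0,0,0],[0,0,0]]}}

```text
time: 5.15
tool_pos: [0.5513, 0.054, 0.066]
tcp_rot: [-1.016, 1.319, 1.017]
wrist_force: [-2.3, 3.1, 12.5]
width: -0.001
```

Run:
```python
from h import *
s,R=st();p,d,c,s=snap('wrist','w2');x=proj([.5497,.0531,.07],c,s)[0];print(x)
u,v=int(x[0]),int(x[1]);cv2.imwrite('pics/w2c.png',cv2.resize(p[max(0,v-110):v+110,u-150:u+150,::-1],None,fx=2,fy=2))
```

```text
t5.15 pos [0.5513 0.054  0.066 ] yaw 75.18 xdir [ 7.e-04  1.e-03 -1.e+00] F [-2.3  3.1 12.5] w -0.1mm q6 -1.26
[312.26368856 261.72640738]
```

View pics/w2c.png

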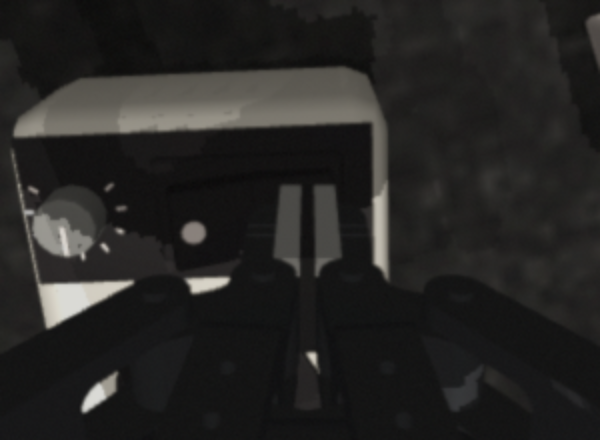

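Call:
{"op": "carry_out", "data": {"offset": [[-2,0,0],[-3,0,0],[-3,0,0],[-3,0,0],[-3,0,0]], "delta_rot": [[0,0,0],[0,0,0],[0,0,0],[0,0,0],[0,0,0]], "fingers": 0.13}}

```text
time: 5.62
tool_pos: [0.5497, 0.053, 0.2046]
tcp_rot: [-1.017, 1.323, 1.018]
wrist_force: [0.9, -0.5, -0.1]
width: 0.569
```

Call:
{"op": "carry_out", "data": {"offset": [[-1,0,0],[-1,0,0],[0,0,0],[0,0,0],[0,0,0]], "delta_rot": [[0,0,0],[0,0,0],[0,0,0],[0,0,0],[0,0,0]]}}

```text
time: 6.03
tool_pos: [0.5494, 0.0533, 0.2219]
tcp_rot: [-1.015, 1.324, 1.019]
wrist_force: [-0.3, -0.3, -0.5]
width: 0.566
```

```bash
cat > rk.py <<'E'
from h import *
s,R=st();p,d,c,s=snap('wrist','w3');W=cloud(d,c,s)
e=np.array([.21,.978]);L=W[...,:2]-[.547,.039];a=L@e;b=L@np.array([.978,-.21])
for t in(-18,-14,-10,0,10,14,18):
    m=(d>0)&(abs(a-t/1e3)<.0015)&(abs(b)<.006);print('rocker',t,m.sum(),np.median(W[m][:,2]).round(4) if m.sum() else None)
E
python3 rk.py
python3 - <<'E'
from h import *
s,R=st();to([.5108,-.1568,.20],R,s)
E
```

```text
t6.03 pos [0.5494 0.0533 0.2219] yaw 75.20 xdir [-4.e-03 -3.e-04 -1.e+00] F [-0.3 -0.3 -0.5] w 48.1mm q6 -1.26
rocker -18 19 0.0712
rocker -14 38 0.0719
rocker -10 565 0.2497
rocker 0 35 0.0671
rocker 10 36 0.0659
rocker 14 36 0.0656
rocker 18 36 0.0649
t6.08 pos [0.5494 0.0533 0.2218] yaw 75.20 xdir [-4.1e-03 -3.0e-04 -1.0e+00] F [ 0.8  0.3 -0.4] w 47.7mm q6 -1.26
offset cm [  2.2   -1.64 -21.29]
```

Call:
{"op": "carry_out", "data": {"offset": [[0,-0.27,-3.55],[0,-0.27,-3.55],[0,-0.27,-3.55],[0,-0.27,-3.55],[0,-0.27,-3.55]], "delta_rot": [[0,0,0],[0,0,0],[0,0,0],[0,0,0],[0,0,0]]}}

```text
time: 6.5
tool_pos: [0.517, -0.1227, 0.2224]
tcp_rot: [-1.016, 1.322, 1.02]
wrist_force: [0.0, 0.0, -0.7]
width: 0.564
```

Call:
{"op": "carry_out", "data": {"offset": [[2,-0.29,-3.54],[3,0,0],[3,0,0],[2,0,0],[0,0,0]], "delta_rot": [[0,0,0],[0,0,0],[0,0,0],[0,0,0],[0,0,0]]}}

```text
time: 6.92
tool_pos: [0.5068, -0.1553, 0.1173]
tcp_rot: [-1.008, 1.328, 1.026]
wrist_force: [0.0, 0.9, -0.3]
width: 0.565
```

```bash
cat > capchk.py <<'E'
from h import *
import sys
guess=np.array(eval(sys.argv[1]));s,R=st();p,d,c,s=snap('wrist',sys.argv[2]);W=cloud(d,c,s)
hsv=cv2.cvtColor(p,cv2.COLOR_RGB2HSV);bl=(d>0)&(hsv[...,0]>100)&(hsv[...,0]<125)&(hsv[...,1]>120)&(hsv[...,2]>60)
ex=np.array([.967,-.255]);ey=np.array([.255,.967]);l=W[...,:2]-guess
b=bl&(np.hypot(l[...,0],l[...,1])<.03)&(W[...,2]>.02)&(W[...,2]<.06)
x=l[b]@ex;y=l[b]@ey;hi=W[b][:,2]>.040
print(b.sum(),'along',np.percentile(x,[1,99]).round(4),'across',np.percentile(y,[1,99]).round(4),'crest y',np.median(y[hi]).round(4),'zmax',np.percentile(W[b][:,2],98).round(4))
to(np.r_[guess,.011],R,s)
E
python3 capchk.py "[.5108,-.1568]" w4
```

```text
t6.92 pos [ 0.5068 -0.1553  0.1173] yaw 75.14 xdir [-0.0122  0.0044 -0.9999] F [ 0.   0.9 -0.3] w 48.0mm q6 -1.66
1510 along [-0.0146  0.0109] across [-0.0163  0.0154] crest y -0.0002 zmax 0.0472
offset cm [10.62 -0.56 -0.06]
```

Call:
{"op": "carry_out", "data": {"offset": [[2,0.05,0],[2,0.05,0],[2,0,0],[2,0,0],[1,0,0]], "delta_rot": [[0,0,0],[0,0,0],[0,0,0],[0,0,0],[0,0,0]]}}

```text
time: 7.38
tool_pos: [0.511, -0.1559, 0.0334]
tcp_rot: [-1.016, 1.321, 1.018]
wrist_force: [0.0, 0.1, -0.2]
width: 0.567
```

Call:
{"op": "carry_out", "data": {"offset": [[0.5,0,0],[0,0,0],[0,0,0],[0,0,0],[0,0,0]], "delta_rot": [[0,0,0],[0,0,0],[0,0,0],[0,0,0],[0,0,0]]}}

```text
time: 7.8
tool_pos: [0.5125, -0.1568, 0.0307]
tcp_rot: [-1.019, 1.319, 1.015]
wrist_force: [-0.5, 0.2, 0.4]
width: 0.564
```

```bash
python3 capchk.py "[.5108,-.1568]" w5
```

```text
t7.80 pos [ 0.5125 -0.1568  0.0307] yaw 75.20 xdir [ 2.5e-03 -9.0e-04 -1.0e+00] F [-0.5  0.2  0.4] w 48.0mm q6 -1.66
3820 along [-0.0147  0.0108] across [-0.0161  0.0153] crest y -0.0004 zmax 0.047
offset cm [ 1.97  0.17 -0.05]
```

Call:
{"op": "carry_out", "data": {"offset": [[0.7,0.15,0],[0.7,0.15,0],[0.5,0,0],[0,0,0],[0,0,0]], "delta_rot": [[0,0,0],[0,0,0],[0,0,0],[0,0,0],[0,0,0]]}}

```text
time: 8.27
tool_pos: [0.5075, -0.1553, 0.0093]
tcp_rot: [-1.016, 1.321, 1.018]
wrist_force: [0.2, 0.1, -0.2]
width: 0.567
```

Call:
{"op": "carry_out", "data": {"offset": [[0,0,0],[0,0,0],[0,0,0],[0,0,0],[0,0,0]], "delta_rot": [[0,0,0],[0,0,0],[0,0,0],[0,0,0],[0,0,0]], "fingers": -1, "newtons": 30}}

```text
time: 8.68
tool_pos: [0.5083, -0.1561, 0.0106]
tcp_rot: [-1.017, 1.321, 1.017]
wrist_force: [-3.9, -3.6, 3.1]
width: 0.371
```

Call:
{"op": "carry_out", "data": {"offset": [[0,0,0],[0,0,0],[-0.2,0,0],[-0.4,0,0],[-0.4,0,0]], "delta_rot": [[0,0,0],[0,0,0],[0,0,0],[0,0,0],[0,0,0]]}}

```text
time: 9.1
tool_pos: [0.5083, -0.155, 0.0202]
tcp_rot: [-1.016, 1.32, 1.017]
wrist_force: [-0.4, 0.7, -1.2]
width: 0.381
```

Call:
{"op": "carry_out", "data": {"offset": [[-2,0,0],[-3,0,0],[-3,0,0],[-3,0,0],[-3,0,0]], "delta_rot": [[0,0,0],[0,0,0],[0,0,0],[0,0,0],[0,0,0]]}}

```text
time: 9.52
tool_pos: [0.5082, -0.1549, 0.1617]
tcp_rot: [-1.016, 1.32, 1.017]
wrist_force: [0.8, 0.2, -1.1]
width: 0.377
```

Call:
{"op": "carry_out", "data": {"offset": [[-3,0,0],[-3,0,0],[-1,0,0],[0,0,0],[0,0,0]], "delta_rot": [[0,0,0],[0,0,0],[0,0,0],[0,0,0],[0,0,0]]}}

```text
time: 9.93
tool_pos: [0.5083, -0.1553, 0.2298]
tcp_rot: [-1.017, 1.32, 1.017]
wrist_force: [-1.2, -0.2, -2.5]
width: 0.378
```

Call:
{"op": "carry_out", "data": {"offset": [[0,0,0],[0,0,0],[0,0,0],[0,0,0],[0,0,0]], "delta_rot": [[0,0,0],[0,0,0],[0,0,0],[0,0,0],[0,0,0]], "newtons": 5}}

```text
time: 10.35
tool_pos: [0.5079, -0.1554, 0.2291]
tcp_rot: [-1.016, 1.321, 1.018]
wrist_force: [-0.2, -0.5, -2.4]
width: 0.374
```

Call:
{"op": "carry_out", "data": {"offset": [[0,0,0],[0,0,0],[0,0,0],[0,0,0],[0,0,0]], "delta_rot": [[0,0,0],[0,0,0],[0,0,0],[0,0,0],[0,0,0]]}}

```text
time: 10.77
tool_pos: [0.5084, -0.1556, 0.2304]
tcp_rot: [-1.017, 1.32, 1.017]
wrist_force: [0.7, 0.2, -0.9]
width: 0.378
```

Call:
{"op": "carry_out", "data": {"offset": [[0,0,0],[0,0,0],[0,0,0],[0,0,0],[0,0,0]], "delta_rot": [[0,0,0],[0,0,0],[0,0,0],[0,0,0],[0,0,0]]}}

```text
time: 11.18
tool_pos: [0.5084, -0.1556, 0.2303]
tcp_rot: [-1.017, 1.32, 1.017]
wrist_force: [0.3, 0.8, -0.5]
width: 0.379
```

Call:
{"op": "carry_out", "data": {"offset": [[0,0,0],[0,0,0],[0,0,0],[0,0,0],[0,0,0]], "delta_rot": [[0,0,0],[0,0,0],[0,0,0],[0,0,0],[0,0,0]]}}

```text
time: 11.6
tool_pos: [0.5084, -0.1556, 0.2303]
tcp_rot: [-1.017, 1.32, 1.017]
wrist_force: [-0.4, -1.4, -0.8]
width: 0.373
```

Call:
{"op": "carry_out", "data": {"offset": [[0,0,0],[0,0,0],[0,0,0],[0,0,0],[0,0,0]], "delta_rot": [[0,0,0],[0,0,0],[0,0,0],[0,0,0],[0,0,0]]}}

```text
time: 12.02
tool_pos: [0.5084, -0.1556, 0.2303]
tcp_rot: [-1.017, 1.32, 1.017]
wrist_force: [0.0, 0.9, -1.9]
width: 0.38
```

Call:
{"op": "carry_out", "data": {"offset": [[0,0,0],[0,0,0],[0,0,0],[0,0,0],[0,0,0]], "delta_rot": [[0,0,0],[0,0,0],[0,0,0],[0,0,0],[0,0,0]]}}

```text
time: 12.43
tool_pos: [0.5084, -0.1556, 0.2303]
tcp_rot: [-1.017, 1.32, 1.017]
wrist_force: [-0.1, -0.1, -0.6]
width: 0.376
```

Run:
```python
from h import *
s,R=st();p,d,c,s=snap('wrist','w6');np.savez('w6.npz',p=p,d=d)
g=s['tool_pos']-R[:,0]*.019;print('cap',proj(g,c,s),'tip if hanging',proj(g-[0,0,.107],c,s))
```

```text
t12.43 pos [ 0.5084 -0.1556  0.2303] yaw 75.20 xdir [-1.e-04  0.e+00 -1.e+00] F [-0.1 -0.1 -0.6] w 32.0mm q6 -1.66
cap [[314.89082188 280.16048243]] tip if hanging [[314.96259596 207.09109223]]
```

View pics/w6.png

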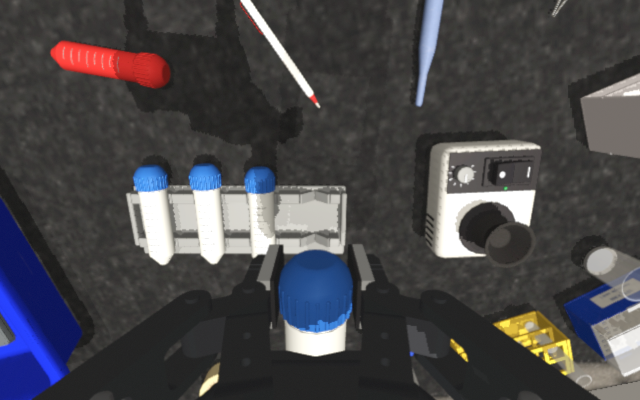

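Call:
{"op": "carry_out", "data": {"offset": [[0,0,0],[0,0,0],[0,0,0],[0,0,0],[0,0,0]], "delta_rot": [[0,0,0],[0,0,0],[0,0,0],[0,0,0],[0,0,0]], "newtons": 4, "fingers": -1}}

```text
time: 12.9
tool_pos: [0.5085, -0.1556, 0.2303]
tcp_rot: [-1.017, 1.32, 1.017]
wrist_force: [-0.7, -0.1, -1.1]
width: 0.385
```

Call:
{"op": "carry_out", "data": {"offset": [[0,0,0],[0,0,0],[0,0,0],[0,0,0],[0,0,0]], "delta_rot": [[0,0,0],[0,0,0],[0,0,0],[0,0,0],[0,0,0]]}}

```text
time: 13.32
tool_pos: [0.5084, -0.1556, 0.2303]
tcp_rot: [-1.017, 1.32, 1.017]
wrist_force: [0.1, -0.5, -1.8]
width: 0.381
```

```bash
cat > hang.py <<'E'
from h import *
import sys
s,R=st();p,d,c,s=snap('wrist',sys.argv[1]);W=cloud(d,c,s)
g=s['tool_pos']-R[:,0]*.019;l=(W-g)@R   # tool axes about cap middle
m=(d>0)&(np.abs(l[...,2])<.02)&(l[...,0]>-.03)&(l[...,0]<.12)&(np.abs(l[...,1])<.12)
hsv=cv2.cvtColor(p,cv2.COLOR_RGB2HSV);w=m&(hsv[...,1]<70)&(hsv[...,2]>90)&(np.linalg.norm(l,axis=-1)>.02);b=m&(hsv[...,0]>100)&(hsv[...,0]<125)&(hsv[...,1]>120)
print('white n',w.sum(),np.percentile(l[w],[2,50,98],axis=0).round(3).tolist() if w.sum() else '','blue',b.sum(),np.percentile(l[b],[2,50,98],axis=0).round(3).tolist() if b.sum() else '')
P=l[b]; A=np.c_[2*P,np.ones(len(P))];r=np.linalg.lstsq(A,(P**2).sum(1),rcond=None)[0];print('cap sphere in tool axes about grasp',r[:3].round(4),np.sqrt(r[3]+r[:3]@r[:3]).round(4))
if w.sum()>30:
    C=l[w].mean(0);print('white dir from cap',(C/np.linalg.norm(C)).round(3))
E
python3 hang.py w7
```

```text
t13.32 pos [ 0.5084 -0.1556  0.2303] yaw 75.20 xdir [ 0.  0. -1.] F [ 0.1 -0.5 -1.8] w 32.4mm q6 -1.66
white n 1678 [[-0.019, -0.079, -0.02], [0.011, -0.037, -0.001], [0.043, 0.012, 0.02]] blue 4647 [[-0.017, -0.015, -0.015], [-0.01, 0.004, 0.0], [0.001, 0.014, 0.015]]
cap sphere in tool axes about grasp [ 0.001  -0.0034  0.0002] 0.0173
white dir from cap [ 0.342 -0.94  -0.022]
```

Call:
{"op": "carry_out", "data": {"offset": [[0,0,0],[0,0,0],[0,0,0],[0,0,0],[0,0,0]], "delta_rot": [[0,0,0],[0,0,0],[0,0,0],[0,0,0],[0,0,0]], "newtons": 3}}

```text
time: 13.78
tool_pos: [0.5084, -0.1556, 0.2303]
tcp_rot: [-1.017, 1.32, 1.017]
wrist_force: [-0.3, 0.1, -1.7]
width: 0.383
```

```bash
python3 hang.py w8;python3 - <<'E'
import cv2
a=cv2.imread('pics/w6.png')[230:380,230:400];b=cv2.imread('pics/w8.png')[230:380,230:400]
cv2.imwrite('pics/cmp.png',cv2.resize(cv2.hconcat([a,b]),None,fx=2,fy=2))
E
```

```text
t13.78 pos [ 0.5084 -0.1556  0.2303] yaw 75.20 xdir [ 0. -0. -1.] F [-0.3  0.1 -1.7] w 32.6mm q6 -1.66
white n 1677 [[-0.019, -0.079, -0.02], [0.011, -0.037, -0.001], [0.043, 0.012, 0.02]] blue 4643 [[-0.016, -0.015, -0.015], [-0.011, 0.004, 0.0], [0.001, 0.014, 0.015]]
cap sphere in tool axes about grasp [ 0.001  -0.0034  0.0002] 0.0173
white dir from cap [ 0.344 -0.939 -0.023]
```

View pics/cmp.png

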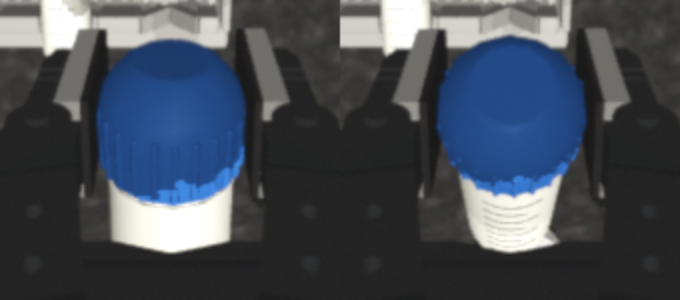

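Call:
{"op": "carry_out", "data": {"offset": [[0,0,0],[0,0,0],[0,0,0],[0,0,0],[0,0,0]], "delta_rot": [[0,0,0],[0,0,0],[0,0,0],[0,0,0],[0,0,0]], "fingers": -1, "newtons": 3}}

```text
time: 14.25
tool_pos: [0.5084, -0.1556, 0.2303]
tcp_rot: [-1.017, 1.32, 1.017]
wrist_force: [-0.0, 0.2, -0.8]
width: 0.383
```

Call:
{"op": "carry_out", "data": {"offset": [[0,0,0],[0,0,0],[0,0,0],[0,0,0],[0,0,0]], "delta_rot": [[0,0,0],[0,0,0],[0,0,0],[0,0,0],[0,0,0]]}}

```text
time: 14.67
tool_pos: [0.5084, -0.1556, 0.2303]
tcp_rot: [-1.017, 1.32, 1.017]
wrist_force: [-0.1, -0.1, -1.1]
width: 0.382
```

```bash
python3 hang.py w9
```

```text
t14.67 pos [ 0.5084 -0.1556  0.2303] yaw 75.20 xdir [ 0. -0. -1.] F [-0.1 -0.1 -1.1] w 32.5mm q6 -1.66
white n 1669 [[-0.019, -0.079, -0.02], [0.011, -0.037, -0.001], [0.043, 0.012, 0.02]] blue 4641 [[-0.017, -0.015, -0.015], [-0.011, 0.004, 0.0], [0.001, 0.014, 0.015]]
cap sphere in tool axes about grasp [ 0.001  -0.0035  0.0002] 0.0173
white dir from cap [ 0.342 -0.939 -0.019]
```

Call:
{"op": "carry_out", "data": {"offset": [[0,1.5,0],[0,-1.5,0],[0,1.5,0],[0,-1.5,0],[0,0,0]], "delta_rot": [[0,0,0],[0,0,0],[0,0,0],[0,0,0],[0,0,0]], "fingers": -1, "newtons": 3}}

```text
time: 15.13
tool_pos: [0.5095, -0.1559, 0.2302]
tcp_rot: [-1.018, 1.32, 1.016]
wrist_force: [-0.7, -0.4, -0.5]
width: 0.384
```

Call:
{"op": "carry_out", "data": {"offset": [[0,0,0],[0,0,0],[0,0,0],[0,0,0],[0,0,0]], "delta_rot": [[0,0,0],[0,0,0],[0,0,0],[0,0,0],[0,0,0]]}}

```text
time: 15.55
tool_pos: [0.5083, -0.1556, 0.2304]
tcp_rot: [-1.017, 1.32, 1.017]
wrist_force: [0.4, -0.2, -1.9]
width: 0.383
```

```bash
python3 hang.py w10
python3 - <<'E'
import cv2
a=cv2.imread('pics/w8.png')[230:380,230:400];b=cv2.imread('pics/w10.png')[230:380,230:400]
print(abs(a.astype(int)-b).mean())
E
```

```text
t15.55 pos [ 0.5083 -0.1556  0.2304] yaw 75.20 xdir [ 1.e-04 -0.e+00 -1.e+00] F [ 0.4 -0.2 -1.9] w 32.6mm q6 -1.66
white n 883 [[-0.019, -0.073, -0.02], [0.008, 0.008, -0.002], [0.055, 0.012, 0.02]] blue 4483 [[-0.016, -0.011, -0.015], [-0.01, 0.004, 0.0], [0.002, 0.015, 0.015]]
cap sphere in tool axes about grasp [ 0.0015 -0.0029  0.0002] 0.0173
white dir from cap [ 0.483 -0.873 -0.074]
7.319333333333334
```

Call:
{"op": "carry_out", "data": {"offset": [[0,0,0],[0,0,0],[0,0,0],[0,0,0],[0,0,0]], "delta_rot": [[0,0,0],[0,0,0],[0,0,0],[0,0,0],[0,0,0]], "fingers": -0.26, "newtons": 4}}

```text
time: 16.02
tool_pos: [0.5084, -0.1556, 0.2303]
tcp_rot: [-1.017, 1.32, 1.017]
wrist_force: [-0.3, 0.1, -1.7]
width: 0.382
```

Call:
{"op": "carry_out", "data": {"offset": [[0,0,0],[0,0,0],[0,0,0],[0,0,0],[0,0,0]], "delta_rot": [[0,0,0],[0,0,0],[0,0,0],[0,0,0],[0,0,0]]}}

```text
time: 16.43
tool_pos: [0.5084, -0.1556, 0.2303]
tcp_rot: [-1.017, 1.32, 1.017]
wrist_force: [0.3, -0.2, -0.6]
width: 0.385
```

```bash
python3 hang.py w11
python3 - <<'E'
import cv2
b=cv2.imread('pics/w10.png')[230:380,230:400];a=cv2.imread('pics/w11.png')[230:380,230:400]
print(abs(a.astype(int)-b).mean())
E
```

```text
t16.43 pos [ 0.5084 -0.1556  0.2303] yaw 75.20 xdir [-0.  0. -1.] F [ 0.3 -0.2 -0.6] w 32.7mm q6 -1.66
white n 890 [[-0.019, -0.073, -0.02], [0.009, 0.008, -0.002], [0.055, 0.012, 0.02]] blue 4490 [[-0.016, -0.011, -0.015], [-0.01, 0.004, 0.0], [0.002, 0.014, 0.015]]
cap sphere in tool axes about grasp [ 0.0014 -0.0029  0.0003] 0.0173
white dir from cap [ 0.485 -0.872 -0.066]
0.702
```

Call:
{"op": "carry_out", "data": {"offset": [[0,0,0],[0,0,0],[0,0,0],[0,0,0],[0,0,0]], "delta_rot": [[0,0,0],[0,0,0],[0,0,0],[0,0,0],[0,0,0]], "fingers": -0.24}}

```text
time: 16.9
tool_pos: [0.5084, -0.1556, 0.2303]
tcp_rot: [-1.017, 1.32, 1.017]
wrist_force: [-1.2, 0.7, -0.8]
width: 0.38
```

```bash
python3 hang.py w12
python3 - <<'E'
import cv2
b=cv2.imread('pics/w10.png')[230:380,230:400];a=cv2.imread('pics/w12.png')[230:380,230:400]
print(abs(a.astype(int)-b).mean())
E
```

```text
t16.90 pos [ 0.5084 -0.1556  0.2303] yaw 75.20 xdir [ 0. -0. -1.] F [-1.2  0.7 -0.8] w 32.3mm q6 -1.66
white n 886 [[-0.019, -0.073, -0.02], [0.009, 0.008, -0.002], [0.055, 0.012, 0.02]] blue 4486 [[-0.016, -0.011, -0.015], [-0.01, 0.004, 0.0], [0.002, 0.014, 0.015]]
cap sphere in tool axes about grasp [ 0.0014 -0.0029  0.0002] 0.0173
white dir from cap [ 0.485 -0.872 -0.063]
0.7043398692810457
```

Call:
{"op": "carry_out", "data": {"offset": [[0,-3,0],[0,-3,0],[0,3,0],[0,3,0],[0,-3,0]], "delta_rot": [[0,0,0],[0,0,0],[0,0,0],[0,0,0],[0,0,0]], "newtons": 3}}

```text
time: 17.37
tool_pos: [0.5214, -0.1579, 0.2217]
tcp_rot: [-1.001, 1.335, 1.037]
wrist_force: [-1.4, 1.4, -4.6]
width: 0.38
```

Call:
{"op": "carry_out", "data": {"offset": [[0,3,0],[0,0,0],[0,0,0],[0,0,0],[0,0,0]], "delta_rot": [[0,0,0],[0,0,0],[0,0,0],[0,0,0],[0,0,0]]}}

```text
time: 17.78
tool_pos: [0.5097, -0.156, 0.232]
tcp_rot: [-1.019, 1.318, 1.014]
wrist_force: [0.1, -0.1, -1.4]
width: 0.377
```

```bash
python3 hang.py w13
python3 - <<'E'
import cv2
a=cv2.imread('pics/w10.png')[180:380,230:400];b=cv2.imread('pics/w13.png')[180:380,230:400]
cv2.imwrite('pics/cmp2.png',cv2.resize(cv2.hconcat([a,b]),None,fx=2,fy=2))
E
```

```text
t17.78 pos [ 0.5097 -0.156   0.232 ] yaw 75.20 xdir [ 0.0036 -0.0012 -1.    ] F [ 0.1 -0.1 -1.4] w 32.1mm q6 -1.66
white n 550 [[-0.02, -0.019, -0.02], [-0.007, 0.011, -0.009], [0.083, 0.012, 0.02]] blue 4470 [[-0.015, -0.01, -0.015], [-0.01, 0.005, 0.0], [0.002, 0.016, 0.015]]
cap sphere in tool axes about grasp [ 0.0029 -0.0015  0.0003] 0.0176
white dir from cap [ 0.104  0.966 -0.236]
```

View pics/cmp2.png

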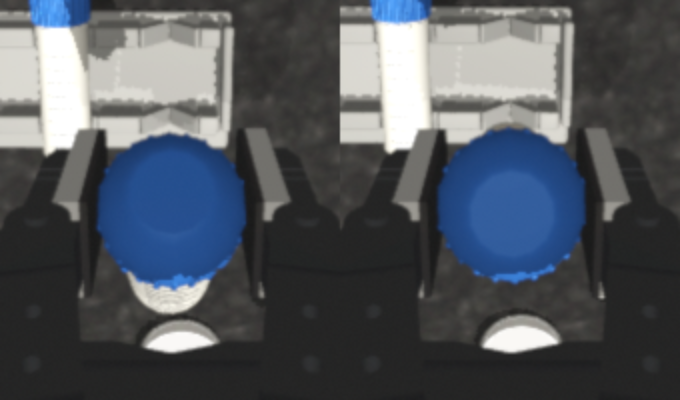

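Call:
{"op": "carry_out", "data": {"offset": [[0,-3,0],[0,-3,0],[0,3,0],[0,3,0],[0,-3,0]], "delta_rot": [[0,0,0],[0,0,0],[0,0,0],[0,0,0],[0,0,0]], "newtons": 3, "fingers": -1}}

```text
time: 18.25
tool_pos: [0.5224, -0.1582, 0.2233]
tcp_rot: [-1.003, 1.333, 1.034]
wrist_force: [-3.1, 0.7, -4.1]
width: 0.383
```

Call:
{"op": "carry_out", "data": {"offset": [[0,3,0],[0,0,0],[0,0,0],[0,0,0],[0,0,0]], "delta_rot": [[0,0,0],[0,0,0],[0,0,0],[0,0,0],[0,0,0]]}}

```text
time: 18.67
tool_pos: [0.5101, -0.1562, 0.2327]
tcp_rot: [-1.02, 1.318, 1.013]
wrist_force: [0.7, 0.1, -0.9]
width: 0.386
```

```bash
cat > tilt.py <<'E'
from h import *
import sys
# tube tilt in tool xy plane: fit axis of the frosted points that stick out past the cap + scene/wrist
s,R=st();p,d,c,s=snap('wrist',sys.argv[1]);W=cloud(d,c,s)
g=s['tool_pos']-R[:,0]*.019;l=(W-g)@R;r=np.linalg.norm(l,axis=-1)
hsv=cv2.cvtColor(p,cv2.COLOR_RGB2HSV)
w=(d>0)&(abs(l[...,2])<.0135)&(r>.022)&(r<.115)&(hsv[...,1]<70)&(hsv[...,2]>80)&(l[...,0]>.015)
n=[(ce,a,m) for ce,a,m in blobs(w,25)]
for ce,a,m in n: print('white',ce,a,np.percentile(l[m],[5,50,95],axis=0).round(3).tolist())
b=(d>0)&(r<.03)&(hsv[...,0]>100)&(hsv[...,0]<125)&(hsv[...,1]>120)
P=l[b];A=np.c_[2*P,np.ones(len(P))];q=np.linalg.lstsq(A,(P**2).sum(1),rcond=None)[0];print('sphere',q[:3].round(4),np.sqrt(q[3]+q[:3]@q[:3]).round(4))
cv2.imwrite('pics/'+sys.argv[1]+'c.png',cv2.resize(p[160:380,220:410,::-1],None,fx=2,fy=2))
E
python3 tilt.py w14
```

```text
t18.67 pos [ 0.5101 -0.1562  0.2327] yaw 75.20 xdir [ 0.0047 -0.0017 -1.    ] F [ 0.7  0.1 -0.9] w 32.8mm q6 -1.66
white [314.2 235.9] 517 [[0.03, -0.012, -0.011], [0.052, -0.001, -0.001], [0.089, 0.006, 0.01]]
sphere [ 0.0032 -0.001   0.0002] 0.0173
```

View pics/w14c.png

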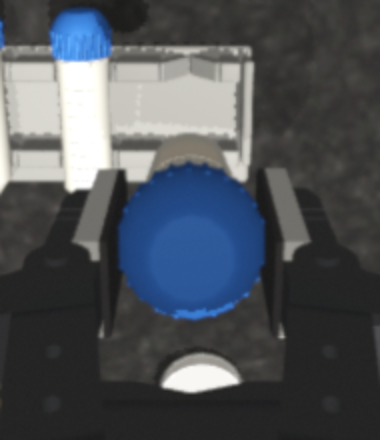

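Call:
{"op": "carry_out", "data": {"offset": [[0,-3,0],[0,-3,0],[0,3,0],[0,3,0],[0,-3,0]], "delta_rot": [[0,0,0],[0,0,0],[0,0,0],[0,0,0],[0,0,0]]}}

```text
time: 19.13
tool_pos: [0.5224, -0.1583, 0.2234]
tcp_rot: [-1.003, 1.333, 1.034]
wrist_force: [-3.8, 1.6, -4.3]
width: 0.384
```

Call:
{"op": "carry_out", "data": {"offset": [[0,3,0],[0,-1.5,0],[0,1.5,0],[0,-1,0],[0,1,0]], "delta_rot": [[0,0,0],[0,0,0],[0,0,0],[0,0,0],[0,0,0]]}}

```text
time: 19.55
tool_pos: [0.5114, -0.1565, 0.2318]
tcp_rot: [-1.02, 1.317, 1.013]
wrist_force: [1.0, -0.6, -0.5]
width: 0.385
```

Call:
{"op": "carry_out", "data": {"offset": [[0,0,0],[0,0,0],[0,0,0],[0,0,0],[0,0,0]], "delta_rot": [[0,0,0],[0,0,0],[0,0,0],[0,0,0],[0,0,0]]}}

```text
time: 19.97
tool_pos: [0.5087, -0.1557, 0.2306]
tcp_rot: [-1.017, 1.32, 1.016]
wrist_force: [-0.4, -0.2, -0.8]
width: 0.379
```

```bash
cat >> tilt.py <<'E'
# axis: visible surface profile at |z|<4 mm, y=surface; silhouette (upper image edge) vs predicted for upright tube
M=(d>0)&(abs(l[...,2])<.004)&(hsv[...,1]<90)&(hsv[...,2]>60)&(r<.115)&(l[...,0]>.02)&(abs(l[...,1])<.06)
x,y=l[M][:,0],l[M][:,1];k=x<.085
if k.sum()>8:
    f=np.polyfit(x[k],y[k],1);print('surface line: tilt deg (neg: tip away)',np.degrees(np.arctan(f[0])).round(1),'y at x=0 (upright +.0145+sphere)',f[1].round(4),'x range',x.min().round(3),x.max().round(3),k.sum())
E
python3 tilt.py w15
```

```text
t19.97 pos [ 0.5087 -0.1557  0.2306] yaw 75.20 xdir [ 7.e-04 -2.e-04 -1.e+00] F [-0.4 -0.2 -0.8] w 32.2mm q6 -1.66
white [314.5 227.1] 1114 [[0.024, -0.001, -0.012], [0.049, 0.006, -0.0], [0.09, 0.011, 0.011]]
sphere [ 0.0037 -0.0006  0.0003] 0.0171
surface line: tilt deg (neg: tip away) -7.2 y at x=0 (upright +.0145+sphere) 0.0142 x range 0.021 0.096 338
```

Call:
{"op": "carry_out", "data": {"offset": [[0,-3,0],[0,-3,0],[0,3,0],[0,3,0],[0,-1,0]], "delta_rot": [[0,0,0],[0,0,0],[0,0,0],[0,0,0],[0,0,0]]}}

```text
time: 20.43
tool_pos: [0.5104, -0.1556, 0.2252]
tcp_rot: [-1.008, 1.329, 1.029]
wrist_force: [-1.3, -0.5, -3.5]
width: 0.381
```

Call:
{"op": "carry_out", "data": {"offset": [[0,1,0],[0,0,0],[0,0,0],[0,0,0],[0,0,0]], "delta_rot": [[0,0,0],[0,0,0],[0,0,0],[0,0,0],[0,0,0]]}}

```text
time: 20.85
tool_pos: [0.5091, -0.1559, 0.2312]
tcp_rot: [-1.018, 1.319, 1.015]
wrist_force: [-0.1, 0.5, -0.5]
width: 0.383
```

```bash
python3 tilt.py w16
```

```text
t20.85 pos [ 0.5091 -0.1559  0.2312] yaw 75.19 xdir [ 1.8e-03 -6.0e-04 -1.0e+00] F [-0.1  0.5 -0.5] w 32.5mm q6 -1.66
white [314.2 234.8] 592 [[0.029, -0.011, -0.011], [0.052, -0.0, -0.001], [0.09, 0.007, 0.01]]
sphere [ 0.0041 -0.0013  0.0003] 0.0173
surface line: tilt deg (neg: tip away) -13.9 y at x=0 (upright +.0145+sphere) 0.0144 x range 0.024 0.096 195
```

Call:
{"op": "carry_out", "data": {"offset": [[0,0,0],[0,0,0],[0,0,0],[0,0,0],[0,0,0]], "delta_rot": [[0,0,0],[0,0,0],[0,0,0],[0,0,0],[0,0,0]], "fingers": -0.225}}

```text
time: 21.32
tool_pos: [0.5084, -0.1556, 0.2302]
tcp_rot: [-1.017, 1.32, 1.017]
wrist_force: [-0.3, 0.6, -1.5]
width: 0.382
```

```bash
python3 tilt.py w17
```

```text
t21.32 pos [ 0.5084 -0.1556  0.2302] yaw 75.20 xdir [-1.e-04  0.e+00 -1.e+00] F [-0.3  0.6 -1.5] w 32.5mm q6 -1.66
white [314.3 233.7] 664 [[0.029, -0.009, -0.011], [0.052, 0.001, -0.001], [0.09, 0.007, 0.011]]
sphere [ 0.004  -0.0013  0.0002] 0.0173
surface line: tilt deg (neg: tip away) -12.9 y at x=0 (upright +.0145+sphere) 0.0142 x range 0.024 0.097 219
```

Call:
{"op": "carry_out", "data": {"offset": [[0,0,0],[0,0,0],[0,0,0],[0,0,0],[0,0,0]], "delta_rot": [[0,0,0],[0,0,0],[0,0,0],[0,0,0],[0,0,0]], "fingers": -0.228, "newtons": 20}}

```text
time: 21.78
tool_pos: [0.5084, -0.1556, 0.2303]
tcp_rot: [-1.017, 1.32, 1.017]
wrist_force: [0.0, -0.1, -1.9]
width: 0.392
```

```bash
python3 tilt.py w18
```

```text
t21.78 pos [ 0.5084 -0.1556  0.2303] yaw 75.20 xdir [-0.  0. -1.] F [ 0.  -0.1 -1.9] w 33.3mm q6 -1.66
white [314.3 233.5] 678 [[0.028, -0.009, -0.011], [0.051, 0.001, -0.001], [0.091, 0.007, 0.011]]
sphere [ 0.004  -0.0013  0.0002] 0.0173
surface line: tilt deg (neg: tip away) -12.8 y at x=0 (upright +.0145+sphere) 0.0143 x range 0.023 0.097 221
```

Call:
{"op": "carry_out", "data": {"offset": [[0,0,0],[0,0,0],[0,0,0],[0,0,0],[0,0,0]], "delta_rot": [[0,0,0],[0,0,0],[0,0,0],[0,0,0],[0,0,0]], "fingers": -0.22}}

```text
time: 22.25
tool_pos: [0.5084, -0.1556, 0.2303]
tcp_rot: [-1.017, 1.32, 1.017]
wrist_force: [-0.4, 0.5, -0.1]
width: 0.384
```

```bash
python3 tilt.py w19
```

```text
t22.25 pos [ 0.5084 -0.1556  0.2303] yaw 75.20 xdir [ 0.  0. -1.] F [-0.4  0.5 -0.1] w 32.6mm q6 -1.66
white [314.3 232.2] 781 [[0.027, -0.007, -0.011], [0.051, 0.002, -0.001], [0.09, 0.008, 0.011]]
sphere [ 0.0039 -0.0012  0.0002] 0.0172
surface line: tilt deg (neg: tip away) -11.4 y at x=0 (upright +.0145+sphere) 0.0141 x range 0.022 0.097 250
```

Swinging a little. One notch looser.

Call:
{"op": "carry_out", "data": {"offset": [[0,0,0],[0,0,0],[0,0,0],[0,0,0],[0,0,0]], "delta_rot": [[0,0,0],[0,0,0],[0,0,0],[0,0,0],[0,0,0]], "fingers": -0.215}}

```text
time: 22.72
tool_pos: [0.5084, -0.1556, 0.2303]
tcp_rot: [-1.017, 1.32, 1.017]
wrist_force: [0.3, 0.3, -1.2]
width: 0.392
```

```bash
python3 tilt.py w20
```

```text
t22.72 pos [ 0.5084 -0.1556  0.2303] yaw 75.20 xdir [ 0.  0. -1.] F [ 0.3  0.3 -1.2] w 33.3mm q6 -1.66
white [314.6 223.7] 1417 [[0.022, 0.003, -0.012], [0.047, 0.009, 0.0], [0.09, 0.012, 0.011]]
sphere [ 0.0039 -0.0009  0.0002] 0.017
surface line: tilt deg (neg: tip away) -3.5 y at x=0 (upright +.0145+sphere) 0.0135 x range 0.02 0.097 420
```

Call:
{"op": "carry_out", "data": {"offset": [[0,0,0],[0,0,0],[0,0,0],[0,0,0],[0,0,0]], "delta_rot": [[0,0,0],[0,0,0],[0,0,0],[0,0,0],[0,0,0]]}}

```text
time: 23.18
tool_pos: [0.5084, -0.1556, 0.2303]
tcp_rot: [-1.017, 1.32, 1.017]
wrist_force: [0.1, -0.1, -1.9]
width: 0.389
```

Call:
{"op": "carry_out", "data": {"offset": [[0,0,0],[0,0,0],[0,0,0],[0,0,0],[0,0,0]], "delta_rot": [[0,0,0],[0,0,0],[0,0,0],[0,0,0],[0,0,0]]}}

```text
time: 23.6
tool_pos: [0.5084, -0.1556, 0.2303]
tcp_rot: [-1.017, 1.32, 1.017]
wrist_force: [0.8, 0.7, -0.4]
width: 0.393
```

Call:
{"op": "carry_out", "data": {"offset": [[0,0,0],[0,0,0],[0,0,0],[0,0,0],[0,0,0]], "delta_rot": [[0,0,0],[0,0,0],[0,0,0],[0,0,0],[0,0,0]], "fingers": -1, "newtons": 45}}

```text
time: 24.02
tool_pos: [0.5085, -0.1556, 0.2303]
tcp_rot: [-1.017, 1.32, 1.017]
wrist_force: [0.6, -0.3, -2.1]
width: 0.373
```

```bash
python3 tilt.py w21
python3 - <<'E'
from h import *
s,R=st();to([.606,.0132,s['tool_pos'][2]],R,s)
E
```

```text
t24.02 pos [ 0.5085 -0.1556  0.2303] yaw 75.20 xdir [ 1.e-04 -1.e-04 -1.e+00] F [ 0.6 -0.3 -2.1] w 31.7mm q6 -1.66
white [314.6 223.7] 1416 [[0.023, 0.003, -0.012], [0.048, 0.009, 0.0], [0.09, 0.012, 0.011]]
sphere [ 0.0042 -0.0009  0.0003] 0.017
surface line: tilt deg (neg: tip away) -3.5 y at x=0 (upright +.0145+sphere) 0.0135 x range 0.02 0.098 423
t24.07 pos [ 0.5084 -0.1556  0.2303] yaw 75.20 xdir [-0. -0. -1.] F [ 1.   0.3 -1.7] w 31.4mm q6 -1.66
offset cm [-0.   -5.12 18.81]
```

Call:
{"op": "carry_out", "data": {"offset": [[0,-0.58,1.5],[0,-0.58,2.5],[0,-0.58,3],[0,-0.58,3],[0,-0.58,3]], "delta_rot": [[0,0,0],[0,0,0],[0,0,0],[0,0,0],[0,0,0]]}}

```text
time: 24.48
tool_pos: [0.5701, -0.0363, 0.2304]
tcp_rot: [-1.016, 1.32, 1.016]
wrist_force: [0.2, 0.3, -1.7]
width: 0.372
```

Call:
{"op": "carry_out", "data": {"offset": [[0,-0.58,2.6],[0,-0.58,2],[0,-0.54,1.2],[0,0,0],[0,0,0]], "delta_rot": [[0,0,0],[0,0,0],[0,0,0],[0,0,0],[0,0,0]]}}

```text
time: 24.9
tool_pos: [0.601, 0.0144, 0.23]
tcp_rot: [-1.018, 1.321, 1.018]
wrist_force: [0.0, -0.4, -1.0]
width: 0.376
```

```bash
python3 tilt.py w22
python3 - <<'E'
from h import *
from workcell import *
s=read_state();p=cv2.imread('pics/w22.png')[...,::-1];c=get_calibration('wrist')
print('cup rim px',proj([.606,.0132,.102],c,s),'tip',proj(s['tool_pos']+[0.0,0,-.0922],c,s))
cv2.imwrite('pics/w22d.png',cv2.resize(p[100:330,220:410,::-1],None,fx=2.5,fy=2.5))
E
```

```text
t24.90 pos [0.601  0.0144 0.23  ] yaw 75.27 xdir [-7.e-04 -6.e-04 -1.e+00] F [ 0.  -0.4 -1. ] w 31.9mm q6 -1.33
white [314.4 223.5] 1336 [[0.023, 0.003, -0.011], [0.048, 0.009, -0.0], [0.088, 0.012, 0.011]]
sphere [ 0.0041 -0.0012 -0.0001] 0.0172
surface line: tilt deg (neg: tip away) -3.5 y at x=0 (upright +.0145+sphere) 0.0135 x range 0.02 0.097 422
cup rim px [[315.91381565 199.22167485]] tip [[315.06422061 205.52965609]]
```

View pics/w22d.png

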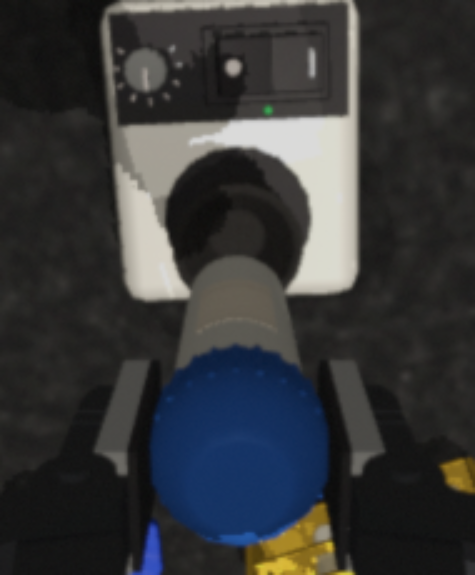

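Call:
{"op": "carry_out", "data": {"offset": [[0.7,0,0],[0.8,0,0],[0.8,0,0],[0.8,0,0],[0.7,0,0]], "delta_rot": [[0,0,0],[0,0,0],[0,0,0],[0,0,0],[0,0,0]]}}

```text
time: 25.37
tool_pos: [0.6001, 0.0139, 0.1906]
tcp_rot: [-1.016, 1.322, 1.017]
wrist_force: [0.1, -0.1, -1.6]
width: 0.37
```

Call:
{"op": "carry_out", "data": {"offset": [[0.2,0,0],[0.2,0,0],[0.2,0,0],[0.2,0,0],[0.2,0,0]], "delta_rot": [[0,0,0],[0,0,0],[0,0,0],[0,0,0],[0,0,0]]}}

```text
time: 25.78
tool_pos: [0.6013, 0.0145, 0.1826]
tcp_rot: [-1.017, 1.32, 1.016]
wrist_force: [0.1, -0.3, -0.5]
width: 0.366
```

Call:
{"op": "carry_out", "data": {"offset": [[0.1,0,0],[0.1,0,0],[0.1,0,0],[0,0,0],[0,0,0]], "delta_rot": [[0,0,0],[0,0,0],[0,0,0],[0,0,0],[0,0,0]]}}

```text
time: 26.2
tool_pos: [0.6009, 0.0144, 0.1793]
tcp_rot: [-1.017, 1.32, 1.017]
wrist_force: [-0.1, -0.1, -1.5]
width: 0.37
```

Call:
{"op": "carry_out", "data": {"offset": [[0.1,0,0],[0.1,0,0],[0.1,0,0],[0,0,0],[0,0,0]], "delta_rot": [[0,0,0],[0,0,0],[0,0,0],[0,0,0],[0,0,0]]}}

```text
time: 26.62
tool_pos: [0.6008, 0.0144, 0.1761]
tcp_rot: [-1.017, 1.321, 1.017]
wrist_force: [-0.0, -0.0, -1.2]
width: 0.369
```

Call:
{"op": "carry_out", "data": {"offset": [[0.1,0,0],[0.1,0,0],[0.1,0,0],[0,0,0],[0,0,0]], "delta_rot": [[0,0,0],[0,0,0],[0,0,0],[0,0,0],[0,0,0]]}}

```text
time: 27.03
tool_pos: [0.6013, 0.0143, 0.1738]
tcp_rot: [-1.017, 1.32, 1.016]
wrist_force: [-0.8, 0.2, 0.9]
width: 0.37
```

Call:
{"op": "carry_out", "data": {"offset": [[0.1,0,0],[0.1,0,0],[0.1,0,0],[0,0,0],[0,0,0]], "delta_rot": [[0,0,0],[0,0,0],[0,0,0],[0,0,0],[0,0,0]]}}

```text
time: 27.45
tool_pos: [0.6012, 0.0144, 0.1706]
tcp_rot: [-1.017, 1.32, 1.016]
wrist_force: [-0.4, 1.0, 3.2]
width: 0.371
```

Call:
{"op": "carry_out", "data": {"offset": [[0.1,0,0],[0,0,0],[0,0,0],[0,0,0],[0,0,0]], "delta_rot": [[0,0,0],[0,0,0],[0,0,0],[0,0,0],[0,0,0]]}}

```text
time: 27.87
tool_pos: [0.6011, 0.0144, 0.1695]
tcp_rot: [-1.017, 1.32, 1.017]
wrist_force: [0.6, 0.1, 5.0]
width: 0.369
```

Call:
{"op": "carry_out", "data": {"offset": [[0.1,0,0],[0,0,0],[0,0,0],[0,0,0],[0,0,0]], "delta_rot": [[0,0,0],[0,0,0],[0,0,0],[0,0,0],[0,0,0]]}}

```text
time: 28.28
tool_pos: [0.601, 0.0144, 0.1684]
tcp_rot: [-1.017, 1.32, 1.017]
wrist_force: [0.4, -0.9, 5.5]
width: 0.37
```

Call:
{"op": "carry_out", "data": {"offset": [[0,0,0],[0,0,0],[0,0,0],[0,0,0],[0,0,0]], "delta_rot": [[0,0,0],[0,0,0],[0,0,0],[0,0,0],[0,0,0]]}}

```text
time: 28.7
tool_pos: [0.601, 0.0144, 0.1684]
tcp_rot: [-1.017, 1.32, 1.017]
wrist_force: [-0.5, 0.2, 5.4]
width: 0.37
```

Call:
{"op": "carry_out", "data": {"offset": [[0,0,0],[0,0,0],[0,0,0],[0,0,0],[0,0,0]], "delta_rot": [[0,0,0],[0,0,0],[0,0,0],[0,0,0],[0,0,0]]}}

```text
time: 29.12
tool_pos: [0.6011, 0.0144, 0.1685]
tcp_rot: [-1.017, 1.32, 1.017]
wrist_force: [-0.9, -0.1, 5.1]
width: 0.374
```

Call:
{"op": "carry_out", "data": {"offset": [[0,0,0],[0,0,0],[0,0,0],[0,0,0],[0,0,0]], "delta_rot": [[0,0,0],[0,0,0],[0,0,0],[0,0,0],[0,0,0]]}}

```text
time: 29.53
tool_pos: [0.6011, 0.0144, 0.1684]
tcp_rot: [-1.017, 1.32, 1.017]
wrist_force: [-0.5, 0.1, 5.8]
width: 0.371
```

Call:
{"op": "carry_out", "data": {"offset": [[0,0,0],[0,0,0],[0,0,0],[0,0,0],[0,0,0]], "delta_rot": [[0,0,0],[0,0,0],[0,0,0],[0,0,0],[0,0,0]]}}

```text
time: 29.95
tool_pos: [0.601, 0.0144, 0.1684]
tcp_rot: [-1.017, 1.32, 1.017]
wrist_force: [0.8, 0.5, 4.8]
width: 0.366
```

Call:
{"op": "carry_out", "data": {"offset": [[0,0,0],[0,0,0],[0,0,0],[0,0,0],[0,0,0]], "delta_rot": [[0,0,0],[0,0,0],[0,0,0],[0,0,0],[0,0,0]]}}

```text
time: 30.37
tool_pos: [0.601, 0.0144, 0.1684]
tcp_rot: [-1.017, 1.32, 1.017]
wrist_force: [0.4, 1.2, 4.9]
width: 0.368
```

```bash
cat > rack.py <<'E'
from h import *
import sys
p,d,c,s=snap('top',sys.argv[1]);W=cloud(d,c)
m=(d>0)&(W[...,2]>.064)&(W[...,2]<.078)&(W[...,0]>.40)&(W[...,0]<.70)&(W[...,1]>.10)&(W[...,1]<.45)
b=max(blobs(m,50),key=lambda t:t[1]);P=W[b[2]];r=cv2.minAreaRect(P[:,:2].astype(np.float32))
(cx,cy),(w,h),a=r
if w>h: a-=90; w,h=h,w
if a>45:a-=180
if a<-45:a+=180
a=np.radians(a);print('rack n',b[1],'ctr',round(cx,4),round(cy,4),'size',round(w,4),round(h,4),'yaw deg',np.degrees(a).round(2),'z',np.median(P[:,2]).round(4))
ey=np.array([-np.sin(a),np.cos(a)])
for i,y in enumerate((.078,.026,-.026,-.078)): print('place',i+1,(np.array([cx,cy])+y*ey).round(4))
E
python3 rack.py t2
```

```text
rack n 856 ctr 0.5169 0.2847 size 0.0665 0.2011 yaw deg 9.17 z 0.0702
place 1 [0.5045 0.3617]
place 2 [0.5128 0.3104]
place 3 [0.5211 0.259 ]
place 4 [0.5294 0.2077]
```

Call:
{"op": "carry_out", "data": {"offset": [[-1,0,0],[-2,0,0],[-2,0,0],[-1,0,0],[0,0,0]], "delta_rot": [[0,0,0],[0,0,0],[0,0,0],[0,0,0],[6,0,0]]}}

```text
time: 30.83
tool_pos: [0.6023, 0.0144, 0.2311]
tcp_rot: [-0.939, 1.356, 0.935]
wrist_force: [-0.3, 0.3, -0.7]
width: 0.373
```

Call:
{"op": "carry_out", "data": {"offset": [[0,0,0],[0,0,0],[0,0,0],[0,0,0],[0,0,0]], "delta_rot": [[7,0,0],[7,0,0],[7,0,0],[7,0,0],[7,0,0]]}}

```text
time: 31.25
tool_pos: [0.6001, 0.0144, 0.2272]
tcp_rot: [-0.462, 1.523, 0.464]
wrist_force: [-0.3, -0.5, -0.8]
width: 0.37
```

Call:
{"op": "carry_out", "data": {"offset": [[0,0,0],[0,0,0],[0,0,0],[0,0,0],[0,0,0]], "delta_rot": [[7,0,0],[7,0,0],[7,0,0],[4,0,0],[0,0,0]]}}

```text
time: 31.67
tool_pos: [0.6002, 0.0144, 0.2272]
tcp_rot: [-0.125, 1.569, 0.125]
wrist_force: [0.1, -0.4, -1.6]
width: 0.372
```

```bash
python3 rack.py t3; python3 tilt.py w23;  python3 - <<'E'
from h import *
from workcell import *
s,R=st();p=cv2.imread('pics/w23.png');c=get_calibration('wrist');t=cv2.imread('pics/t3.png')
a=cv2.resize(t[120:220,140:320],None,fx=2.8,fy=2.8);b=cv2.resize(p,(504,315))
cv2.imwrite('pics/both.png',cv2.vconcat([a,b]))
E
```

```text
rack n 768 ctr 0.5153 0.2948 size 0.0675 0.1812 yaw deg 9.09 z 0.0703
place 1 [0.503  0.3719]
place 2 [0.5112 0.3205]
place 3 [0.5194 0.2692]
place 4 [0.5277 0.2178]
t31.72 pos [0.6003 0.0144 0.2273] yaw 9.29 xdir [-0.0018  0.     -1.    ] F [ 0.   0.4 -1.2] w 31.7mm q6 -0.18
white [314.8 223.7] 1407 [[0.023, 0.003, -0.012], [0.048, 0.009, -0.0], [0.09, 0.012, 0.011]]
sphere [ 0.0043 -0.0009  0.0001] 0.0171
surface line: tilt deg (neg: tip away) -3.6 y at x=0 (upright +.0145+sphere) 0.0135 x range 0.02 0.097 421
t31.77 pos [0.6004 0.0144 0.2275] yaw 9.32 xdir [-0.0015  0.     -1.    ] F [ 0.5  0.4 -1. ] w 31.6mm q6 -0.18
```

View pics/both.png

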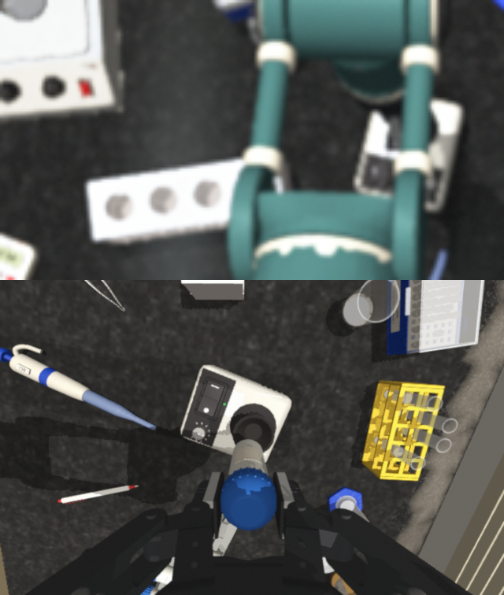

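Call:
{"op": "carry_out", "data": {"offset": [[0,2,-0.39],[0,3,-0.39],[0,4,-0.39],[0,4,-0.39],[0,4,-0.39]], "delta_rot": [[0,0,0],[0,0,0],[0,0,0],[0,0,0],[0,0,0]]}}

```text
time: 32.18
tool_pos: [0.5537, 0.1802, 0.2281]
tcp_rot: [-0.127, 1.567, 0.127]
wrist_force: [0.4, -0.1, -1.6]
width: 0.371
```

Call:
{"op": "carry_out", "data": {"offset": [[0,4,-0.39],[0,4,-0.39],[0,4,-0.39],[0,3.5,-0.39],[0,2.5,-0.39]], "delta_rot": [[0,0,0],[0,0,0],[0,0,0],[0,0,0],[0,0,0]]}}

```text
time: 32.6
tool_pos: [0.5051, 0.3567, 0.2281]
tcp_rot: [-0.128, 1.567, 0.13]
wrist_force: [0.5, -0.6, -1.0]
width: 0.37
```

Call:
{"op": "carry_out", "data": {"offset": [[0,0,0],[0,0,0],[0,0,0],[0,0,0],[0,0,0]], "delta_rot": [[0,0,1.7],[0,0,1.8],[0,0,0],[0,0,0],[0,0,0]]}}

```text
time: 33.02
tool_pos: [0.5065, 0.3533, 0.2281]
tcp_rot: [-0.079, 1.572, 0.173]
wrist_force: [0.5, -0.0, -1.5]
width: 0.37
```

```bash
cat > rackw.py <<'E'
from h import *
import sys
# rack from wrist view: plane z~.071; report rect and hole centres (dark gaps in plate mask) in world
s,R=st();p,d,c,s=snap('wrist',sys.argv[1]);W=cloud(d,c,s)
hsv=cv2.cvtColor(p,cv2.COLOR_RGB2HSV)
m=(d>0)&(abs(W[...,2]-.071)<.006)&(hsv[...,1]<60)&(W[...,1]>.1)
B=blobs(m,200);b=max(B,key=lambda t:t[1])[2].astype(np.uint8)
P=W[b>0];r=cv2.minAreaRect(P[:,:2].astype(np.float32));print('rect',r,'z',np.median(P[:,2]).round(4))
cs,hi=cv2.findContours(b,cv2.RETR_CCOMP,cv2.CHAIN_APPROX_NONE)
for k,h in zip(cs,hi[0]):
    if h[3]>=0 and cv2.contourArea(k)>80:
        X=cast(k[:,0].astype(float),.0705,c,s)[:,:2].astype(np.float32);(x,y),rad=cv2.minEnclosingCircle(X);print('hole',k[:,0].mean(0).round(0),round(x,4),round(y,4),'r',round(rad,4))
E
python3 rackw.py w24; python3 tilt.py w25; python3 rack.py t4
```

```text
t33.02 pos [0.5065 0.3533 0.2281] yaw 9.21 xdir [-0.0099  0.0595 -0.9982] F [ 0.5 -0.  -1.5] w 31.5mm q6 0.36
rect ((0.678555428981781, 0.4813820719718933), (0.19959737360477448, 0.10494372993707657), 66.61727142333984) z 0.0718
t33.07 pos [0.5066 0.3533 0.2282] yaw 9.20 xdir [-0.0098  0.0597 -0.9982] F [ 0.2  0.2 -1.3] w 31.3mm q6 0.36
white [314.8 223.8] 1405 [[0.023, 0.003, -0.012], [0.048, 0.009, -0.0], [0.09, 0.012, 0.011]]
sphere [ 0.0042 -0.0009  0.0001] 0.017
surface line: tilt deg (neg: tip away) -3.6 y at x=0 (upright +.0145+sphere) 0.0134 x range 0.02 0.097 420
rack n 977 ctr 0.5183 0.2747 size 0.0671 0.2202 yaw deg 8.94 z 0.0701
place 1 [0.5062 0.3517]
place 2 [0.5143 0.3003]
place 3 [0.5224 0.249 ]
place 4 [0.5304 0.1976]
```

View pics/w24.png

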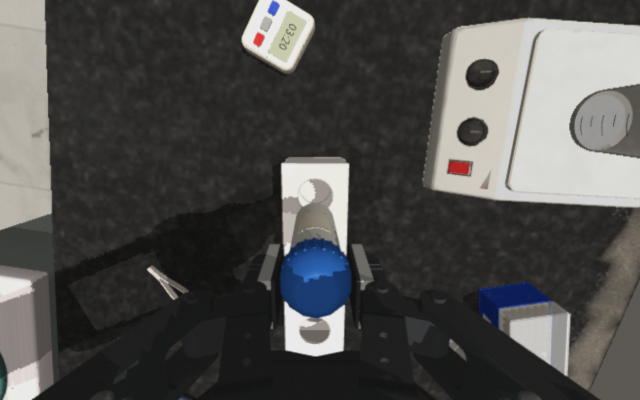

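Run:
```python
from h import *
from workcell import *
s,R=st();c=get_calibration('wrist');print(proj([.5062,.3517,.071],c,s),proj([.5143,.3003,.071],c,s))
to([.5060,.3535,.155],R,s);to([.5060,.3535,.105],R,s)
```

```text
t33.17 pos [0.5066 0.3535 0.2283] yaw 9.19 xdir [-0.0097  0.06   -0.9982] F [ 0.2 -0.2 -1.6] w 31.3mm q6 0.36
[[314.52504725 196.63602367]] [[314.29272015 245.14820215]]
offset cm [ 7.32 -0.43 -0.06]
offset cm [12.31 -0.74 -0.06]
```

Call:
{"op": "carry_out", "data": {"offset": [[1.5,-0.09,-0.06],[1.5,-0.09,0],[1.5,-0.09,0],[1.5,-0.09,0],[1.3,-0.07,0]], "delta_rot": [[0,0,0],[0,0,0],[0,0,0],[0,0,0],[0,0,0]]}}

```text
time: 33.58
tool_pos: [0.5057, 0.3534, 0.1541]
tcp_rot: [-0.079, 1.572, 0.174]
wrist_force: [-0.4, 0.1, -1.9]
width: 0.37
```

Call:
{"op": "carry_out", "data": {"offset": [[1,-0.06,0],[1,-0.06,0],[1,-0.06,0],[1,-0.06,0],[1,-0.06,0]], "delta_rot": [[0,0,0],[0,0,0],[0,0,0],[0,0,0],[0,0,0]]}}

```text
time: 34.0
tool_pos: [0.5061, 0.354, 0.1046]
tcp_rot: [-0.078, 1.571, 0.174]
wrist_force: [0.4, -0.6, -2.0]
width: 0.37
```

Call:
{"op": "carry_out", "data": {"offset": [[0.2,-0.01,0],[0.2,-0.01,0],[0,0,0],[0,0,0],[0,0,0]], "delta_rot": [[0,0,0],[0,0,0],[0,0,0],[0,0,0],[0,0,0]]}}

```text
time: 34.42
tool_pos: [0.5064, 0.3542, 0.1019]
tcp_rot: [-0.078, 1.57, 0.175]
wrist_force: [0.5, 0.5, -0.6]
width: 0.371
```

Call:
{"op": "carry_out", "data": {"offset": [[0.1,-0.01,0],[0.1,-0.01,0],[0.1,0,0],[0,0,0],[0,0,0]], "delta_rot": [[0,0,0],[0,0,0],[0,0,0],[0,0,0],[0,0,0]]}}

```text
time: 34.83
tool_pos: [0.5058, 0.3538, 0.098]
tcp_rot: [-0.078, 1.572, 0.174]
wrist_force: [0.7, -0.3, -1.6]
width: 0.368
```

Call:
{"op": "carry_out", "data": {"offset": [[0,0,0],[0,0,0],[0,0,0],[0,0,0],[0,0,0]], "delta_rot": [[0,0,0],[0,0,0],[0,0,0],[0,0,0],[0,0,0]], "fingers": 0.13, "newtons": 30}}

```text
time: 35.25
tool_pos: [0.506, 0.3539, 0.0983]
tcp_rot: [-0.078, 1.571, 0.174]
wrist_force: [0.1, -0.9, -0.8]
width: 0.567
```

Call:
{"op": "carry_out", "data": {"offset": [[-1,0.06,0],[-2,0.12,0],[-3,0.18,0],[-3,0.18,0],[-3,0.18,0]], "delta_rot": [[0,0,0],[0,0,0],[0,0,0],[0,0,0],[0,0,0]]}}

```text
time: 35.67
tool_pos: [0.5056, 0.3535, 0.2201]
tcp_rot: [-0.078, 1.572, 0.174]
wrist_force: [0.8, -0.0, 0.5]
width: 0.565
```

Call:
{"op": "carry_out", "data": {"offset": [[0,0,0],[0,0,0],[0,0,0],[0,0,0],[0,0,0]], "delta_rot": [[-7,0,0],[-7,0,0],[-7,0,0],[-7,0,0],[-7,0,0]]}}

```text
time: 36.08
tool_pos: [0.506, 0.3538, 0.2194]
tcp_rot: [-0.559, 1.468, 0.654]
wrist_force: [-0.0, -0.9, -0.2]
width: 0.561
```

Run:
```python
from h import *
s,R=st();p,d,c,s=snap('top','t5');W=cloud(d,c);hsv=cv2.cvtColor(p,cv2.COLOR_RGB2HSV)
bl=(d>0)&(hsv[...,0]>100)&(hsv[...,0]<125)&(hsv[...,1]>120)&(hsv[...,2]>90)&(W[...,1]>.1)&(W[...,1]<.45)&(W[...,0]<.65)&(W[...,0]>.35)
for ce,a,m in blobs(bl,15): print('blue',ce,a,cast(ce,.113,c)[0].round(4),'zmax',W[m][:,2].max().round(3))
```

```text
t36.08 pos [0.506  0.3538 0.2194] yaw 44.49 xdir [-0.0088  0.0608 -0.9981] F [-0.  -0.9 -0.2] w 47.7mm q6 -0.26
blue [177.5 192.2] 67 [0.5044 0.3513 0.113 ] zmax 0.275
```

```bash
cat > plan.py <<'E'
from h import *
import sys
def Rt(yaw):
    y=np.radians(yaw);z=np.array([np.cos(y),np.sin(y),0]);x=np.array([0,0,-1.]);return np.c_[x,np.cross(z,x),z]
def plan(yaw,*pts):
    s,R=st();T=Rt(yaw);print('turn deg',np.degrees(Ro.from_matrix(R.T@T).as_rotvec()).round(2))
    prev=s['tool_pos']
    for p in pts:
        p=np.array([prev[i] if v is None else v for i,v in enumerate(p)]);print('then offset cm',(T.T@(p-prev)*100).round(2));prev=p
if __name__=='__main__': plan(float(sys.argv[1]),*eval(sys.argv[2]))
E
python3 plan.py 75.2 "[(.4975,-.2178,None),(None,None,.0105)]"
```

```text
t36.13 pos [0.506  0.3538 0.2193] yaw 44.80 xdir [-0.0089  0.0608 -0.9981] F [-0.1  0.7  0.2] w 48.1mm q6 -0.27
turn deg [-30.34   2.8   -2.21]
then offset cm [  0.   -13.78 -55.48]
then offset cm [20.88  0.    0.  ]
```

Call:
{"op": "carry_out", "data": {"offset": [[0,0,0],[0,0,0],[0,0,0],[0,0,0],[0,0,0]], "delta_rot": [[-6.07,0.56,-0.44],[-6.07,0.56,-0.44],[-6.07,0.56,-0.44],[-6.07,0.56,-0.44],[-6.06,0.56,-0.45]]}}

```text
time: 36.55
tool_pos: [0.506, 0.3537, 0.219]
tcp_rot: [-1.01, 1.325, 1.01]
wrist_force: [0.6, 0.3, -0.3]
width: 0.566
```

Call:
{"op": "carry_out", "data": {"offset": [[0,-0.92,-3.7],[0,-0.92,-3.7],[0,-0.92,-3.7],[0,-0.92,-3.7],[0,-0.92,-3.7]], "delta_rot": [[0,0,0],[0,0,0],[0,0,0],[0,0,0],[0,0,0]]}}

```text
time: 36.97
tool_pos: [0.5007, 0.1617, 0.2192]
tcp_rot: [-1.007, 1.326, 1.007]
wrist_force: [0.6, -0.4, -0.2]
width: 0.568
```

Call:
{"op": "carry_out", "data": {"offset": [[0,-0.92,-3.7],[0,-0.92,-3.7],[0,-0.92,-3.7],[0,-0.92,-3.7],[0,-0.92,-3.7]], "delta_rot": [[0,0,0],[0,0,0],[0,0,0],[0,0,0],[0,0,0]]}}

```text
time: 37.38
tool_pos: [0.4958, -0.0292, 0.2195]
tcp_rot: [-1.007, 1.326, 1.006]
wrist_force: [0.9, 0.4, 0.4]
width: 0.563
```

Call:
{"op": "carry_out", "data": {"offset": [[0,-0.92,-3.7],[0,-0.92,-3.7],[0,-0.92,-3.7],[0,-0.92,-3.7],[0,-0.92,-3.7]], "delta_rot": [[0,0,0],[0,0,0],[0,0,0],[0,0,0],[0,0,0]]}}

```text
time: 37.8
tool_pos: [0.4907, -0.22, 0.2196]
tcp_rot: [-1.007, 1.327, 1.006]
wrist_force: [0.5, 0.0, 0.8]
width: 0.564
```

Call:
{"op": "carry_out", "data": {"offset": [[0,0,0],[3,0,0],[4,0,0],[4,0,0],[4,0,0]], "delta_rot": [[0,0,0],[0,0,0],[0,0,0],[0,0,0],[0,0,0]]}}

```text
time: 38.22
tool_pos: [0.4916, -0.2184, 0.0686]
tcp_rot: [-1.008, 1.326, 1.004]
wrist_force: [0.5, 0.5, 0.5]
width: 0.563
```

Call:
{"op": "carry_out", "data": {"offset": [[1,0,0],[0,0,0],[0,0,0],[0,0,0],[0,0,0]], "delta_rot": [[0,0,0],[0,0,0],[0,0,0],[0,0,0],[0,0,0]]}}

```text
time: 38.63
tool_pos: [0.4934, -0.2192, 0.062]
tcp_rot: [-1.012, 1.324, 1.004]
wrist_force: [-0.1, -0.2, 1.1]
width: 0.562
```

```bash
python3 capchk.py "[.4975,-.2178]" w26; python3 plan.py 75.2 "[(.4975,-.2178,None),(None,None,.0105)]"
```

```text
t38.63 pos [ 0.4934 -0.2192  0.062 ] yaw 74.54 xdir [ 0.0037 -0.0033 -1.    ] F [-0.1 -0.2  1.1] w 47.8mm q6 -1.76
2610 along [-0.016   0.0094] across [-0.0156  0.016 ] crest y -0.0 zmax 0.0471
offset cm [ 5.1  -0.33  0.26]
t38.68 pos [ 0.4931 -0.2192  0.0617] yaw 74.54 xdir [ 0.0034 -0.0031 -1.    ] F [0.1 0.3 0.2] w 47.7mm q6 -1.76
turn deg [-0.66 -0.12  0.23]
then offset cm [ 0.   -0.39  0.24]
then offset cm [5.12 0.   0.  ]
```

Call:
{"op": "carry_out", "data": {"offset": [[1,-0.18,0.12],[1,-0.17,0.12],[1,0,0],[1,0,0],[1.1,0,0]], "delta_rot": [[-0.66,0,0.2],[0,0,0],[0,0,0],[0,0,0],[0,0,0]]}}

```text
time: 39.1
tool_pos: [0.494, -0.2164, 0.0061]
tcp_rot: [-1.014, 1.325, 1.021]
wrist_force: [-0.2, 0.6, 1.2]
width: 0.569
```

Call:
{"op": "carry_out", "data": {"offset": [[0,0,0],[0,0,0],[0,0,0],[0,0,0],[0,0,0]], "delta_rot": [[0,0,0],[0,0,0],[0,0,0],[0,0,0],[0,0,0]], "fingers": -1, "newtons": 30}}

```text
time: 39.52
tool_pos: [0.4949, -0.2168, 0.0079]
tcp_rot: [-1.015, 1.324, 1.02]
wrist_force: [0.1, 0.1, -1.0]
width: 0.38
```

Call:
{"op": "carry_out", "data": {"offset": [[0,0,0],[0,0,0],[-0.4,0,0],[-1,0,0],[-2,0,0]], "delta_rot": [[0,0,0],[0,0,0],[0,0,0],[0,0,0],[0,0,0]]}}

```text
time: 39.93
tool_pos: [0.4927, -0.2156, 0.0404]
tcp_rot: [-1.012, 1.326, 1.024]
wrist_force: [-0.1, -0.2, -2.1]
width: 0.377
```

Call:
{"op": "carry_out", "data": {"offset": [[-3,0,0],[-4,0,0],[-4,0,0],[-4,0,0],[-3.6,0,0]], "delta_rot": [[0,0,0],[0,0,0],[0,0,0],[0,0,0],[0,0,0]]}}

```text
time: 40.35
tool_pos: [0.4959, -0.2167, 0.2316]
tcp_rot: [-1.017, 1.323, 1.018]
wrist_force: [1.5, -0.1, -1.1]
width: 0.377
```

Call:
{"op": "carry_out", "data": {"offset": [[0,0,0],[0,0,0],[0,0,0],[0,0,0],[0,0,0]], "delta_rot": [[0,0,0],[0,0,0],[0,0,0],[0,0,0],[0,0,0]]}}

```text
time: 40.77
tool_pos: [0.4943, -0.2161, 0.2254]
tcp_rot: [-1.012, 1.326, 1.024]
wrist_force: [-0.9, -0.2, -1.7]
width: 0.381
```

Call:
{"op": "carry_out", "data": {"offset": [[0,0,0],[0,0,0],[0,0,0],[0,0,0],[0,0,0]], "delta_rot": [[0,0,0],[0,0,0],[0,0,0],[0,0,0],[0,0,0]], "fingers": -0.22, "newtons": 20}}

```text
time: 41.18
tool_pos: [0.4955, -0.2167, 0.2273]
tcp_rot: [-1.014, 1.325, 1.021]
wrist_force: [0.5, 0.8, -1.6]
width: 0.393
```

```bash
python3 hang.py w27;python3 tilt.py w28
```

```text
t41.18 pos [ 0.4955 -0.2167  0.2273] yaw 75.21 xdir [-5.6e-03  6.0e-04 -1.0e+00] F [ 0.5  0.8 -1.6] w 33.4mm q6 -1.77
white n 4703 [[-0.018, 0.009, -0.019], [0.033, 0.026, 0.0], [0.074, 0.047, 0.019]] blue 5086 [[-0.018, -0.015, -0.015], [-0.012, 0.003, 0.0], [0.002, 0.014, 0.015]]
cap sphere in tool axes about grasp [-0.001  -0.0036  0.0002] 0.0171
white dir from cap [ 0.787  0.617 -0.   ]
t41.23 pos [ 0.4956 -0.2168  0.2275] yaw 75.21 xdir [-5.2e-03  4.0e-04 -1.0e+00] F [-0.4  0.4 -1.7] w 32.9mm q6 -1.77
white [315.1 219.2] 2174 [[0.02, 0.007, -0.012], [0.044, 0.013, 0.0], [0.084, 0.018, 0.012]]
sphere [-0.0004 -0.0039  0.0003] 0.017
surface line: tilt deg (neg: tip away) 5.8 y at x=0 (upright +.0145+sphere) 0.0103 x range 0.02 0.09 624
```

Call:
{"op": "carry_out", "data": {"offset": [[0,0,0],[0,0,0],[0,0,0],[0,0,0],[0,0,0]], "delta_rot": [[0,0,0],[0,0,0],[0,0,0],[0,0,0],[0,0,0]]}}

```text
time: 41.7
tool_pos: [0.4957, -0.2168, 0.2277]
tcp_rot: [-1.015, 1.324, 1.02]
wrist_force: [0.2, 0.7, -2.4]
width: 0.396
```

Call:
{"op": "carry_out", "data": {"offset": [[0,0,0],[0,0,0],[0,0,0],[0,0,0],[0,0,0]], "delta_rot": [[0,0,0],[0,0,0],[0,0,0],[0,0,0],[0,0,0]]}}

```text
time: 42.12
tool_pos: [0.4956, -0.2168, 0.2276]
tcp_rot: [-1.015, 1.324, 1.02]
wrist_force: [-0.4, -0.3, -1.3]
width: 0.384
```

Call:
{"op": "carry_out", "data": {"offset": [[0,0,0],[0,0,0],[0,0,0],[0,0,0],[0,0,0]], "delta_rot": [[0,0,0],[0,0,0],[0,0,0],[0,0,0],[0,0,0]]}}

```text
time: 42.53
tool_pos: [0.4957, -0.2168, 0.2276]
tcp_rot: [-1.015, 1.324, 1.02]
wrist_force: [0.2, -0.6, -0.6]
width: 0.388
```

Call:
{"op": "carry_out", "data": {"offset": [[0,0,0],[0,0,0],[0,0,0],[0,0,0],[0,0,0]], "delta_rot": [[0,0,0],[0,0,0],[0,0,0],[0,0,0],[0,0,0]]}}

```text
time: 42.95
tool_pos: [0.4956, -0.2168, 0.2277]
tcp_rot: [-1.015, 1.324, 1.02]
wrist_force: [-0.2, 1.0, -1.9]
width: 0.391
```

Call:
{"op": "carry_out", "data": {"offset": [[0,0,0],[0,0,0],[0,0,0],[0,0,0],[0,0,0]], "delta_rot": [[0,0,0],[0,0,0],[0,0,0],[0,0,0],[0,0,0]]}}

```text
time: 43.37
tool_pos: [0.4957, -0.2168, 0.2276]
tcp_rot: [-1.015, 1.324, 1.02]
wrist_force: [-0.3, -0.4, -1.7]
width: 0.389
```

Call:
{"op": "carry_out", "data": {"offset": [[0,0,0],[0,0,0],[0,0,0],[0,0,0],[0,0,0]], "delta_rot": [[0,0,0],[0,0,0],[0,0,0],[0,0,0],[0,0,0]], "fingers": -1, "newtons": 45}}

```text
time: 43.78
tool_pos: [0.4957, -0.2168, 0.2277]
tcp_rot: [-1.015, 1.324, 1.02]
wrist_force: [1.1, -0.5, -1.3]
width: 0.373
```

```bash
python3 tilt.py w29; python3 plan.py 75.2 "[(.606,.0132,None)]"
```

```text
t43.78 pos [ 0.4957 -0.2168  0.2277] yaw 75.21 xdir [-4.9e-03  3.0e-04 -1.0e+00] F [ 1.1 -0.5 -1.3] w 31.7mm q6 -1.77
white [315.  228.4] 1627 [[0.022, 0.001, -0.012], [0.046, 0.007, 0.0], [0.087, 0.009, 0.012]]
sphere [ 0.0009 -0.0043  0.0003] 0.017
surface line: tilt deg (neg: tip away) -1.8 y at x=0 (upright +.0145+sphere) 0.0098 x range 0.02 0.093 481
t43.83 pos [ 0.4957 -0.2168  0.2277] yaw 75.21 xdir [-4.9e-03  3.0e-04 -1.0e+00] F [-0.4  0.7 -1.5] w 31.2mm q6 -1.77
turn deg [ 0.01 -0.06 -0.27]
then offset cm [ 0.   -4.79 25.05]
```

Call:
{"op": "carry_out", "data": {"offset": [[0,-0.46,2],[0,-0.46,3],[0,-0.46,3.2],[0,-0.46,3.2],[0,-0.46,3.2]], "delta_rot": [[0,0,-0.27],[0,0,0],[0,0,0],[0,0,0],[0,0,0]]}}

```text
time: 44.25
tool_pos: [0.5556, -0.0803, 0.2276]
tcp_rot: [-1.017, 1.321, 1.016]
wrist_force: [0.2, 0.3, -1.7]
width: 0.37
```

Call:
{"op": "carry_out", "data": {"offset": [[0,-0.46,3.2],[0,-0.46,3.2],[0,-0.46,2.5],[0,-0.46,1.55],[0,0,0]], "delta_rot": [[0,0,0],[0,0,0],[0,0,0],[0,0,0],[0,0,0]]}}

```text
time: 44.67
tool_pos: [0.601, 0.0176, 0.2273]
tcp_rot: [-1.02, 1.319, 1.019]
wrist_force: [-0.8, -0.6, -0.8]
width: 0.372
```

Call:
{"op": "carry_out", "data": {"offset": [[0,0,0],[1,0,0],[1,0,0],[1,0,0],[0.5,0,0]], "delta_rot": [[0,0,0],[0,0,0],[0,0,0],[0,0,0],[0,0,0]]}}

```text
time: 45.08
tool_pos: [0.5978, 0.0138, 0.1895]
tcp_rot: [-1.015, 1.325, 1.018]
wrist_force: [-0.2, -0.4, -1.8]
width: 0.372
```

```bash
python3 tilt.py w30;  python3 plan.py 75.2 "[(.606,.0132,None)]"
```

```text
t45.08 pos [0.5978 0.0138 0.1895] yaw 75.13 xdir [-0.0042 -0.001  -1.    ] F [-0.2 -0.4 -1.8] w 31.6mm q6 -1.33
white [315.3 228.4] 1570 [[0.022, 0.002, -0.011], [0.045, 0.007, 0.0], [0.085, 0.009, 0.012]]
sphere [ 0.0011 -0.0044  0.0002] 0.0172
surface line: tilt deg (neg: tip away) -1.7 y at x=0 (upright +.0145+sphere) 0.0098 x range 0.02 0.094 486
t45.13 pos [0.5974 0.0139 0.1888] yaw 75.13 xdir [-0.0055 -0.001  -1.    ] F [-0.6 -0.3 -1.7] w 31.6mm q6 -1.33
turn deg [-0.07 -0.13 -0.29]
then offset cm [ 0.   -0.85  0.15]
```

Call:
{"op": "carry_out", "data": {"offset": [[0.3,-0.15,0.1],[0.3,0,0],[0.3,0,0],[0.3,0,0],[0.3,0,0]], "delta_rot": [[0,0,0],[0,0,0],[0,0,0],[0,0,0],[0,0,0]]}}

```text
time: 45.55
tool_pos: [0.6016, 0.0154, 0.1774]
tcp_rot: [-1.018, 1.321, 1.016]
wrist_force: [0.0, 0.3, -0.8]
width: 0.365
```

Call:
{"op": "carry_out", "data": {"offset": [[0.1,0,0],[0.1,0,0],[0.1,0,0],[0.1,0,0],[0,0,0]], "delta_rot": [[0,0,0],[0,0,0],[0,0,0],[0,0,0],[0,0,0]]}}

```text
time: 45.97
tool_pos: [0.6013, 0.0154, 0.1733]
tcp_rot: [-1.018, 1.321, 1.017]
wrist_force: [0.8, -0.3, -1.3]
width: 0.374
```

Call:
{"op": "carry_out", "data": {"offset": [[0.1,0,0],[0.1,0,0],[0,0,0],[0,0,0],[0,0,0]], "delta_rot": [[0,0,0],[0,0,0],[0,0,0],[0,0,0],[0,0,0]]}}

```text
time: 46.38
tool_pos: [0.6013, 0.0154, 0.1714]
tcp_rot: [-1.018, 1.321, 1.017]
wrist_force: [-0.3, 0.3, -0.4]
width: 0.377
```

Call:
{"op": "carry_out", "data": {"offset": [[0.1,0,0],[0.1,0,0],[0.1,0,0],[0.1,0,0],[0,0,0]], "delta_rot": [[0,0,0],[0,0,0],[0,0,0],[0,0,0],[0,0,0]]}}

```text
time: 46.8
tool_pos: [0.6017, 0.0154, 0.1678]
tcp_rot: [-1.018, 1.32, 1.016]
wrist_force: [-0.3, -1.0, 3.1]
width: 0.373
```

Call:
{"op": "carry_out", "data": {"offset": [[0.1,0,0],[0.1,0,0],[0,0,0],[0,0,0],[0,0,0]], "delta_rot": [[0,0,0],[0,0,0],[0,0,0],[0,0,0],[0,0,0]]}}

```text
time: 47.22
tool_pos: [0.6016, 0.0154, 0.1657]
tcp_rot: [-1.018, 1.321, 1.016]
wrist_force: [-0.4, 0.0, 4.6]
width: 0.374
```

Call:
{"op": "carry_out", "data": {"offset": [[0,0,0],[0,0,0],[0,0,0],[0,0,0],[0,0,0]], "delta_rot": [[0,0,0],[0,0,0],[0,0,0],[0,0,0],[0,0,0]]}}

```text
time: 47.63
tool_pos: [0.6014, 0.0154, 0.1654]
tcp_rot: [-1.017, 1.321, 1.017]
wrist_force: [-0.1, -0.6, 6.4]
width: 0.371
```

Call:
{"op": "carry_out", "data": {"offset": [[0.08,0,0],[0,0,0],[0,0,0],[0,0,0],[0,0,0]], "delta_rot": [[0,0,0],[0,0,0],[0,0,0],[0,0,0],[0,0,0]]}}

```text
time: 48.05
tool_pos: [0.6017, 0.0154, 0.1651]
tcp_rot: [-1.018, 1.32, 1.016]
wrist_force: [-0.2, -0.9, 7.0]
width: 0.371
```

Call:
{"op": "carry_out", "data": {"offset": [[0,0,0],[0,0,0],[0,0,0],[0,0,0],[0,0,0]], "delta_rot": [[0,0,0],[0,0,0],[0,0,0],[0,0,0],[0,0,0]]}}

```text
time: 48.47
tool_pos: [0.6017, 0.0154, 0.1651]
tcp_rot: [-1.018, 1.32, 1.016]
wrist_force: [-0.4, -0.2, 6.8]
width: 0.372
```

Call:
{"op": "carry_out", "data": {"offset": [[0,0,0],[0,0,0],[0,0,0],[0,0,0],[0,0,0]], "delta_rot": [[0,0,0],[0,0,0],[0,0,0],[0,0,0],[0,0,0]]}}

```text
time: 48.88
tool_pos: [0.6017, 0.0153, 0.1651]
tcp_rot: [-1.018, 1.32, 1.016]
wrist_force: [-0.1, 0.1, 6.5]
width: 0.372
```

Call:
{"op": "carry_out", "data": {"offset": [[0,0,0],[0,0,0],[0,0,0],[0,0,0],[0,0,0]], "delta_rot": [[0,0,0],[0,0,0],[0,0,0],[0,0,0],[0,0,0]]}}

```text
time: 49.3
tool_pos: [0.6017, 0.0154, 0.1652]
tcp_rot: [-1.018, 1.32, 1.016]
wrist_force: [-0.5, -0.0, 6.3]
width: 0.372
```

Call:
{"op": "carry_out", "data": {"offset": [[0,0,0],[0,0,0],[0,0,0],[0,0,0],[0,0,0]], "delta_rot": [[0,0,0],[0,0,0],[0,0,0],[0,0,0],[0,0,0]]}}

```text
time: 49.72
tool_pos: [0.6017, 0.0154, 0.1652]
tcp_rot: [-1.018, 1.32, 1.016]
wrist_force: [-0.2, 1.0, 7.1]
width: 0.374
```

Call:
{"op": "carry_out", "data": {"offset": [[-1,0,0],[-2,0,0],[-2,0,0],[-1,0,0],[0,0,0]], "delta_rot": [[0,0,0],[0,0,0],[0,0,0],[0,0,0],[6,0,0]]}}

```text
time: 50.13
tool_pos: [0.6025, 0.0154, 0.2271]
tcp_rot: [-0.939, 1.357, 0.935]
wrist_force: [-0.0, 0.4, -0.4]
width: 0.374
```

Call:
{"op": "carry_out", "data": {"offset": [[0,0,0],[0,0,0],[0,0,0],[0,0,0],[0,0,0]], "delta_rot": [[7,0,0],[7,0,0],[7,0,0],[7,0,0],[7,0,0]]}}

```text
time: 50.55
tool_pos: [0.6003, 0.0154, 0.2232]
tcp_rot: [-0.463, 1.524, 0.463]
wrist_force: [0.1, -0.8, -1.7]
width: 0.374
```

Call:
{"op": "carry_out", "data": {"offset": [[0,0,0],[0,0,0],[0,0,0],[0,0,0],[0,0,0]], "delta_rot": [[7,0,0],[7,0,0],[7,0,0],[4,0,0],[0,0,0]]}}

```text
time: 50.97
tool_pos: [0.6004, 0.0154, 0.2233]
tcp_rot: [-0.126, 1.57, 0.124]
wrist_force: [0.4, -0.7, -0.6]
width: 0.373
```

```bash
python3 rack.py t6; python3 tilt.py w31;  python3 plan.py 9.2 "[(.5143,.3003,None),(None,None,.105)]"
```

```text
rack n 716 ctr 0.5156 0.2948 size 0.0669 0.1813 yaw deg 9.01 z 0.0702
place 1 [0.5034 0.3718]
place 2 [0.5116 0.3205]
place 3 [0.5197 0.2691]
place 4 [0.5278 0.2178]
t51.02 pos [0.6006 0.0154 0.2234] yaw 9.30 xdir [-2.5e-03 -9.0e-04 -1.0e+00] F [-0.4  0.  -1.8] w 31.7mm q6 -0.18
white [315.3 228.4] 1623 [[0.022, 0.001, -0.012], [0.046, 0.007, -0.0], [0.087, 0.009, 0.012]]
sphere [ 0.0011 -0.0043  0.0001] 0.0171
surface line: tilt deg (neg: tip away) -1.7 y at x=0 (upright +.0145+sphere) 0.0098 x range 0.02 0.094 485
t51.07 pos [0.6007 0.0154 0.2236] yaw 9.34 xdir [-2.1e-03 -9.0e-04 -1.0e+00] F [-0.4  0.3 -1.3] w 31.3mm q6 -0.18
turn deg [ 0.14 -0.13  0.03]
then offset cm [ 0.   29.5  -3.97]
then offset cm [11.86  0.    0.  ]
```

Call:
{"op": "carry_out", "data": {"offset": [[0,2,-0.4],[0,3,-0.4],[0,3.5,-0.4],[0,3.5,-0.4],[0,3.5,-0.4]], "delta_rot": [[0.1,-0.1,0],[0,0,0],[0,0,0],[0,0,0],[0,0,0]]}}

```text
time: 51.48
tool_pos: [0.5562, 0.1663, 0.2241]
tcp_rot: [-0.126, 1.566, 0.125]
wrist_force: [1.1, 0.4, -1.3]
width: 0.371
```

Call:
{"op": "carry_out", "data": {"offset": [[0,3.5,-0.4],[0,3.5,-0.4],[0,3.5,-0.4],[0,2.5,-0.4],[0,1.55,-0.37]], "delta_rot": [[0,0,0],[0,0,0],[0,0,0],[0,0,0],[0,0,0]]}}

```text
time: 51.9
tool_pos: [0.5132, 0.3086, 0.2239]
tcp_rot: [-0.128, 1.566, 0.128]
wrist_force: [0.7, -1.0, -1.3]
width: 0.373
```

Call:
{"op": "carry_out", "data": {"offset": [[0,0,0],[0,0,0],[1,0,0],[1.5,0,0],[1,0,0]], "delta_rot": [[0,0,0],[0,0,0],[0,0,0],[0,0,0],[0,0,0]]}}

```text
time: 52.32
tool_pos: [0.5146, 0.3043, 0.1876]
tcp_rot: [-0.125, 1.567, 0.123]
wrist_force: [0.0, -1.0, -2.0]
width: 0.37
```

```bash
python3 rack.py t7; python3 tilt.py w32|grep tilt;  python3 plan.py 9.2 "[(.5143,.3003,None),(None,None,.097)]"
```

```text
rack n 749 ctr 0.521 0.2586 size 0.0677 0.1882 yaw deg 9.28 z 0.0701
place 1 [0.5085 0.3356]
place 2 [0.5168 0.2843]
place 3 [0.5252 0.2329]
place 4 [0.5336 0.1816]
surface line: tilt deg (neg: tip away) -1.5 y at x=0 (upright +.0145+sphere) 0.0096 x range 0.02 0.094 484
t52.42 pos [0.5131 0.3037 0.1858] yaw 9.04 xdir [-0.0037 -0.0037 -1.    ] F [-0.4  0.1 -1.2] w 31.7mm q6 0.34
turn deg [-0.16 -0.24  0.17]
then offset cm [ 0.   -0.35  0.07]
then offset cm [8.88 0.   0.  ]
```

Call:
{"op": "carry_out", "data": {"offset": [[1,0.2,0.05],[1.5,0,0],[1.5,0,0],[1.5,0,0],[1,0,0]], "delta_rot": [[0,0,0],[0,0,0],[0,0,0],[0,0,0],[0,0,0]]}}

```text
time: 52.83
tool_pos: [0.5147, 0.3074, 0.1228]
tcp_rot: [-0.125, 1.567, 0.124]
wrist_force: [-1.4, 0.4, -1.9]
width: 0.373
```

Call:
{"op": "carry_out", "data": {"offset": [[0.8,0,0],[0.8,0,0],[0.4,0,0],[0,0,0],[0,0,0]], "delta_rot": [[0,0,0],[0,0,0],[0,0,0],[0,0,0],[0,0,0]]}}

```text
time: 53.25
tool_pos: [0.5151, 0.308, 0.1045]
tcp_rot: [-0.125, 1.566, 0.124]
wrist_force: [-0.1, -0.5, -0.7]
width: 0.37
```

Call:
{"op": "carry_out", "data": {"offset": [[0.3,-0.15,-0.1],[0.3,0,0],[0.2,0,0],[0,0,0],[0,0,0]], "delta_rot": [[0,0,0],[0,0,0],[0,0,0],[0,0,0],[0,0,0]]}}

```text
time: 53.67
tool_pos: [0.514, 0.3061, 0.0962]
tcp_rot: [-0.126, 1.566, 0.124]
wrist_force: [0.2, -0.4, -2.3]
width: 0.368
```

Call:
{"op": "carry_out", "data": {"offset": [[0.1,0,0],[0,0,0],[0,0,0],[0,0,0],[0,0,0]], "delta_rot": [[0,0,0],[0,0,0],[0,0,0],[0,0,0],[0,0,0]]}}

```text
time: 54.08
tool_pos: [0.5142, 0.3062, 0.0953]
tcp_rot: [-0.125, 1.566, 0.124]
wrist_force: [0.1, -0.3, -1.5]
width: 0.366
```

Call:
{"op": "carry_out", "data": {"offset": [[0,0,0],[0,0,0],[0,0,0],[0,0,0],[0,0,0]], "delta_rot": [[0,0,0],[0,0,0],[0,0,0],[0,0,0],[0,0,0]], "fingers": 0.13, "newtons": 30}}

```text
time: 54.5
tool_pos: [0.5142, 0.3063, 0.0955]
tcp_rot: [-0.125, 1.566, 0.124]
wrist_force: [0.2, -0.6, -0.0]
width: 0.566
```

Call:
{"op": "carry_out", "data": {"offset": [[-1,0,0],[-2,0,0],[-3,0,0],[-3,0,0],[-3,0,0]], "delta_rot": [[0,0,0],[0,0,0],[0,0,0],[0,0,0],[0,0,0]]}}

```text
time: 54.92
tool_pos: [0.5137, 0.3061, 0.2171]
tcp_rot: [-0.126, 1.566, 0.124]
wrist_force: [0.5, 1.2, -0.7]
width: 0.568
```

Call:
{"op": "carry_out", "data": {"offset": [[0,0,0],[0,0,0],[0,0,0],[0,0,0],[0,0,0]], "delta_rot": [[-7,0,0],[-7,0,0],[-7,0,0],[-7,0,0],[-7,0,0]]}}

```text
time: 55.33
tool_pos: [0.5141, 0.3063, 0.2164]
tcp_rot: [-0.607, 1.482, 0.606]
wrist_force: [-0.1, 0.7, 0.0]
width: 0.562
```

Call:
{"op": "carry_out", "data": {"offset": [[0,0,0],[0,0,0],[0,0,0],[0,0,0],[0,0,0]], "delta_rot": [[-7,0,0],[-7,0,0],[-7,0,0],[-7,0,0],[-3,0,0]]}}

```text
time: 55.75
tool_pos: [0.5141, 0.3063, 0.2163]
tcp_rot: [-1.021, 1.317, 1.018]
wrist_force: [0.0, -0.0, -0.2]
width: 0.565
```

```bash
cat > racked.py <<'E'
from h import *
import sys
p,d,c,s=snap('top',sys.argv[1]);W=cloud(d,c);hsv=cv2.cvtColor(p,cv2.COLOR_RGB2HSV)
bl=(d>0)&(hsv[...,0]>100)&(hsv[...,0]<125)&(hsv[...,1]>120)&(hsv[...,2]>90)&(W[...,1]>.1)&(W[...,1]<.45)&(W[...,0]<.65)&(W[...,0]>.35)
for ce,a,m in blobs(bl,15): print('blue',ce,a,cast(ce,.113,c)[0].round(4),'zmed',np.median(W[m][:,2]).round(3))
E
python3 racked.py t8; python3 plan.py 75.2 "[(.4823,-.2775,None),(None,None,.060)]"
```

```text
blue [195.4 189.5] 52 [0.5135 0.2952 0.113 ] zmed 0.126
blue [177.6 192.8] 65 [0.5025 0.3509 0.113 ] zmed 0.124
t55.80 pos [0.5141 0.3063 0.2162] yaw 75.42 xdir [ 2.1e-03 -3.0e-04 -1.0e+00] F [-0.3 -0.6  0.6] w 48.0mm q6 -0.82
turn deg [0.22 0.02 0.12]
then offset cm [  0.   -11.84 -57.26]
then offset cm [15.62  0.    0.  ]
```

Call:
{"op": "carry_out", "data": {"offset": [[0,-0.79,-3.82],[0,-0.79,-3.82],[0,-0.79,-3.82],[0,-0.79,-3.82],[0,-0.79,-3.82]], "delta_rot": [[0.2,0,0.1],[0,0,0],[0,0,0],[0,0,0],[0,0,0]]}}

```text
time: 56.22
tool_pos: [0.5022, 0.1101, 0.2161]
tcp_rot: [-1.013, 1.322, 1.012]
wrist_force: [0.4, 0.2, 0.3]
width: 0.566
```

Call:
{"op": "carry_out", "data": {"offset": [[0,-0.79,-3.82],[0,-0.79,-3.82],[0,-0.79,-3.82],[0,-0.79,-3.82],[0,-0.79,-3.82]], "delta_rot": [[0,0,0],[0,0,0],[0,0,0],[0,0,0],[0,0,0]]}}

```text
time: 56.63
tool_pos: [0.4906, -0.085, 0.2164]
tcp_rot: [-1.013, 1.322, 1.011]
wrist_force: [0.7, 0.7, -0.4]
width: 0.564
```

Call:
{"op": "carry_out", "data": {"offset": [[0,-0.79,-3.82],[0,-0.79,-3.82],[0,-0.79,-3.82],[0,-0.79,-3.82],[0,-0.79,-3.82]], "delta_rot": [[0,0,0],[0,0,0],[0,0,0],[0,0,0],[0,0,0]]}}

```text
time: 57.05
tool_pos: [0.479, -0.2799, 0.2164]
tcp_rot: [-1.013, 1.323, 1.011]
wrist_force: [-0.2, 0.5, 0.8]
width: 0.567
```

Call:
{"op": "carry_out", "data": {"offset": [[0,0,0],[3,0,0],[4,0,0],[4,0,0],[4,0,0]], "delta_rot": [[0,0,0],[0,0,0],[0,0,0],[0,0,0],[0,0,0]]}}

```text
time: 57.47
tool_pos: [0.4799, -0.2781, 0.0653]
tcp_rot: [-1.014, 1.322, 1.01]
wrist_force: [1.2, -0.2, 0.2]
width: 0.563
```

Call:
{"op": "carry_out", "data": {"offset": [[0.6,0,0],[0,0,0],[0,0,0],[0,0,0],[0,0,0]], "delta_rot": [[0,0,0],[0,0,0],[0,0,0],[0,0,0],[0,0,0]]}}

```text
time: 57.88
tool_pos: [0.4818, -0.2793, 0.0629]
tcp_rot: [-1.017, 1.321, 1.008]
wrist_force: [0.2, -0.1, -0.4]
width: 0.567
```

Call:
{"op": "carry_out", "data": {"offset": [[0,0,0],[0,0,0],[0,0,0],[0,0,0],[0,0,0]], "delta_rot": [[0,0,0],[0,0,0],[0,0,0],[0,0,0],[0,0,0]]}}

```text
time: 58.3
tool_pos: [0.4793, -0.2779, 0.0596]
tcp_rot: [-1.013, 1.323, 1.013]
wrist_force: [0.8, 0.8, 0.1]
width: 0.566
```

```bash
python3 capchk.py "[.4803,-.2769]" w33; python3 plan.py 75.2 "[(.4803,-.2769,None),(None,None,.0105)]"
```

```text
t58.30 pos [ 0.4793 -0.2779  0.0596] yaw 74.91 xdir [-1.e-04 -4.e-04 -1.e+00] F [0.8 0.8 0.1] w 48.1mm q6 -1.88
2690 along [-0.018   0.0073] across [-0.0163  0.0152] crest y -0.0006 zmax 0.047
offset cm [ 4.86 -0.07  0.13]
t58.35 pos [ 0.4792 -0.2779  0.0595] yaw 74.91 xdir [-3.e-04 -2.e-04 -1.e+00] F [ 0.5  0.5 -0.3] w 48.0mm q6 -1.88
turn deg [-0.29 -0.02 -0.01]
then offset cm [ 0.   -0.08  0.12]
then offset cm [4.9 0.  0. ]
```

Call:
{"op": "carry_out", "data": {"offset": [[1,-0.05,0.08],[1,0,0],[1,0,0],[1,0,0],[0.9,0,0]], "delta_rot": [[-0.3,0,0],[0,0,0],[0,0,0],[0,0,0],[0,0,0]]}}

```text
time: 58.77
tool_pos: [0.4791, -0.2767, 0.0084]
tcp_rot: [-1.016, 1.321, 1.019]
wrist_force: [-0.2, -0.8, -0.3]
width: 0.564
```

Call:
{"op": "carry_out", "data": {"offset": [[0,0,0],[0,0,0],[0,0,0],[0,0,0],[0,0,0]], "delta_rot": [[0,0,0],[0,0,0],[0,0,0],[0,0,0],[0,0,0]], "fingers": -1, "newtons": 30}}

```text
time: 59.18
tool_pos: [0.4804, -0.2774, 0.0109]
tcp_rot: [-1.018, 1.32, 1.016]
wrist_force: [-0.1, -0.1, -0.7]
width: 0.377
```

Call:
{"op": "carry_out", "data": {"offset": [[0,0,0],[0,0,0],[-0.4,0,0],[-1,0,0],[-2,0,0]], "delta_rot": [[0,0,0],[0,0,0],[0,0,0],[0,0,0],[0,0,0]]}}

```text
time: 59.6
tool_pos: [0.478, -0.276, 0.0431]
tcp_rot: [-1.013, 1.322, 1.021]
wrist_force: [-0.1, -0.1, -1.4]
width: 0.377
```

Call:
{"op": "carry_out", "data": {"offset": [[-3,0,0],[-4,0,0],[-4,0,0],[-4,0,0],[-3.6,0,0]], "delta_rot": [[0,0,0],[0,0,0],[0,0,0],[0,0,0],[0,0,0]]}}

```text
time: 60.02
tool_pos: [0.4802, -0.2773, 0.2343]
tcp_rot: [-1.019, 1.32, 1.015]
wrist_force: [1.2, -1.5, -1.1]
width: 0.377
```

Call:
{"op": "carry_out", "data": {"offset": [[0,0,0],[0,0,0],[0,0,0],[0,0,0],[0,0,0]], "delta_rot": [[0,0,0],[0,0,0],[0,0,0],[0,0,0],[0,0,0]]}}

```text
time: 60.43
tool_pos: [0.4788, -0.2764, 0.2282]
tcp_rot: [-1.014, 1.322, 1.02]
wrist_force: [-0.1, -0.5, -1.4]
width: 0.382
```

Call:
{"op": "carry_out", "data": {"offset": [[0,0,0],[0,0,0],[0,0,0],[0,0,0],[0,0,0]], "delta_rot": [[0,0,0],[0,0,0],[0,0,0],[0,0,0],[0,0,0]], "fingers": -0.22, "newtons": 20}}

```text
time: 60.85
tool_pos: [0.4799, -0.2771, 0.2301]
tcp_rot: [-1.017, 1.321, 1.018]
wrist_force: [-0.3, -0.2, -1.3]
width: 0.389
```

Call:
{"op": "carry_out", "data": {"offset": [[0,0,0],[0,0,0],[0,0,0],[0,0,0],[0,0,0]], "delta_rot": [[0,0,0],[0,0,0],[0,0,0],[0,0,0],[0,0,0]]}}

```text
time: 61.27
tool_pos: [0.48, -0.2772, 0.2305]
tcp_rot: [-1.017, 1.321, 1.017]
wrist_force: [-0.7, 0.3, -0.9]
width: 0.387
```

Call:
{"op": "carry_out", "data": {"offset": [[0,0,0],[0,0,0],[0,0,0],[0,0,0],[0,0,0]], "delta_rot": [[0,0,0],[0,0,0],[0,0,0],[0,0,0],[0,0,0]]}}

```text
time: 61.68
tool_pos: [0.4801, -0.2772, 0.2304]
tcp_rot: [-1.017, 1.321, 1.017]
wrist_force: [-0.8, -0.9, -1.6]
width: 0.392
```

Call:
{"op": "carry_out", "data": {"offset": [[0,0,0],[0,0,0],[0,0,0],[0,0,0],[0,0,0]], "delta_rot": [[0,0,0],[0,0,0],[0,0,0],[0,0,0],[0,0,0]]}}

```text
time: 62.1
tool_pos: [0.48, -0.2772, 0.2304]
tcp_rot: [-1.017, 1.321, 1.017]
wrist_force: [0.6, 0.4, -1.4]
width: 0.391
```

```bash
python3 hang.py w34|tail -1;python3 tilt.py w35
```

```text
white dir from cap [ 0.963  0.269 -0.007]
t62.15 pos [ 0.48   -0.2772  0.2304] yaw 75.21 xdir [-3.e-04 -2.e-04 -1.e+00] F [-0.8 -0.3 -1.4] w 33.0mm q6 -1.88
white [314.9 221.3] 1439 [[0.021, 0.005, -0.011], [0.046, 0.011, 0.0], [0.088, 0.014, 0.011]]
sphere [0.0025 0.001  0.0002] 0.0171
surface line: tilt deg (neg: tip away) -3.3 y at x=0 (upright +.0145+sphere) 0.0153 x range 0.02 0.096 425
```

Call:
{"op": "carry_out", "data": {"offset": [[0,0,0],[0,0,0],[0,0,0],[0,0,0],[0,0,0]], "delta_rot": [[0,0,0],[0,0,0],[0,0,0],[0,0,0],[0,0,0]], "fingers": -0.216}}

```text
time: 62.62
tool_pos: [0.48, -0.2772, 0.2304]
tcp_rot: [-1.017, 1.321, 1.017]
wrist_force: [0.1, 0.9, -0.3]
width: 0.394
```

Call:
{"op": "carry_out", "data": {"offset": [[0,0,0],[0,0,0],[0,0,0],[0,0,0],[0,0,0]], "delta_rot": [[0,0,0],[0,0,0],[0,0,0],[0,0,0],[0,0,0]]}}

```text
time: 63.03
tool_pos: [0.48, -0.2772, 0.2304]
tcp_rot: [-1.017, 1.321, 1.017]
wrist_force: [-0.3, 0.2, -1.0]
width: 0.391
```

Call:
{"op": "carry_out", "data": {"offset": [[0,0,0],[0,0,0],[0,0,0],[0,0,0],[0,0,0]], "delta_rot": [[0,0,0],[0,0,0],[0,0,0],[0,0,0],[0,0,0]], "fingers": -1, "newtons": 45}}

```text
time: 63.45
tool_pos: [0.4801, -0.2772, 0.2304]
tcp_rot: [-1.017, 1.321, 1.017]
wrist_force: [1.2, -0.4, -2.2]
width: 0.373
```

```bash
python3 tilt.py w36; python3 plan.py 75.2 "[(.606,.0132,None)]"
```

```text
t63.45 pos [ 0.4801 -0.2772  0.2304] yaw 75.21 xdir [-3.e-04 -2.e-04 -1.e+00] F [ 1.2 -0.4 -2.2] w 31.7mm q6 -1.88
white [315.  221.7] 1386 [[0.022, 0.005, -0.011], [0.046, 0.011, 0.0], [0.089, 0.014, 0.011]]
sphere [0.0028 0.001  0.0002] 0.0171
surface line: tilt deg (neg: tip away) -3.8 y at x=0 (upright +.0145+sphere) 0.0153 x range 0.02 0.095 410
t63.50 pos [ 0.48   -0.2772  0.2304] yaw 75.21 xdir [-3.e-04 -2.e-04 -1.e+00] F [-0.2  0.8 -0.8] w 31.8mm q6 -1.88
turn deg [ 0.01 -0.02 -0.01]
then offset cm [ 0.   -4.76 31.3 ]
```

Call:
{"op": "carry_out", "data": {"offset": [[0,-0.44,2],[0,-0.44,3],[0,-0.44,3.5],[0,-0.44,3.6],[0,-0.44,3.6]], "delta_rot": [[0,0,0],[0,0,0],[0,0,0],[0,0,0],[0,0,0]]}}

```text
time: 63.92
tool_pos: [0.5418, -0.1298, 0.2305]
tcp_rot: [-1.016, 1.321, 1.016]
wrist_force: [1.3, -0.8, -1.8]
width: 0.372
```

Call:
{"op": "carry_out", "data": {"offset": [[0,-0.44,3.6],[0,-0.44,3.6],[0,-0.44,3.5],[0,-0.44,3],[0,-0.44,1.9]], "delta_rot": [[0,0,0],[0,0,0],[0,0,0],[0,0,0],[0,0,0]]}}

```text
time: 64.33
tool_pos: [0.6032, 0.0174, 0.2304]
tcp_rot: [-1.018, 1.319, 1.019]
wrist_force: [1.1, -0.6, -0.9]
width: 0.373
```

Call:
{"op": "carry_out", "data": {"offset": [[0,0,0],[0,0,0],[0,0,0],[1,0,0],[1,0,0]], "delta_rot": [[0,0,0],[0,0,0],[0,0,0],[0,0,0],[0,0,0]]}}

```text
time: 64.75
tool_pos: [0.6027, 0.013, 0.2104]
tcp_rot: [-1.017, 1.32, 1.015]
wrist_force: [-0.0, -0.7, -1.7]
width: 0.371
```

Call:
{"op": "carry_out", "data": {"offset": [[1,0,0],[1,0,0],[0.5,0,0],[0,0,0],[0,0,0]], "delta_rot": [[0,0,0],[0,0,0],[0,0,0],[0,0,0],[0,0,0]]}}

```text
time: 65.17
tool_pos: [0.602, 0.014, 0.1844]
tcp_rot: [-1.016, 1.322, 1.018]
wrist_force: [1.0, 1.8, -1.6]
width: 0.376
```

```bash
python3 tilt.py w37; python3 plan.py 75.2 "[(.606,.0132,None)]"
```

```text
t65.17 pos [0.602  0.014  0.1844] yaw 75.20 xdir [-1.8e-03 -2.0e-04 -1.0e+00] F [ 1.   1.8 -1.6] w 31.9mm q6 -1.33
white [315.1 221.7] 1349 [[0.022, 0.005, -0.011], [0.046, 0.011, 0.0], [0.087, 0.014, 0.011]]
sphere [0.0028 0.001  0.0002] 0.0171
surface line: tilt deg (neg: tip away) -3.8 y at x=0 (upright +.0145+sphere) 0.0153 x range 0.02 0.096 412
t65.22 pos [0.6025 0.0141 0.1853] yaw 75.20 xdir [-4.e-04 -2.e-04 -1.e+00] F [ 1.1  0.3 -1. ] w 31.2mm q6 -1.33
turn deg [ 0.   -0.02 -0.02]
then offset cm [ 0.   -0.36  0.  ]
```

Aligned. Down from 0.1855 to about 0.1685.

Call:
{"op": "carry_out", "data": {"offset": [[0.3,0,0],[0.3,0,0],[0.3,0,0],[0.1,0,0],[0.1,0,0]], "delta_rot": [[0,0,0],[0,0,0],[0,0,0],[0,0,0],[0,0,0]]}}

```text
time: 65.63
tool_pos: [0.6023, 0.0142, 0.174]
tcp_rot: [-1.017, 1.321, 1.017]
wrist_force: [-0.4, 0.4, -1.6]
width: 0.369
```

Call:
{"op": "carry_out", "data": {"offset": [[0.1,0,0],[0.1,0,0],[0.1,0,0],[0.1,0,0],[0.1,0,0]], "delta_rot": [[0,0,0],[0,0,0],[0,0,0],[0,0,0],[0,0,0]]}}

```text
time: 66.05
tool_pos: [0.603, 0.0142, 0.1701]
tcp_rot: [-1.018, 1.32, 1.016]
wrist_force: [-0.5, 0.6, 2.7]
width: 0.371
```

Call:
{"op": "carry_out", "data": {"offset": [[0.1,0,0],[0,0,0],[0,0,0],[0,0,0],[0,0,0]], "delta_rot": [[0,0,0],[0,0,0],[0,0,0],[0,0,0],[0,0,0]]}}

```text
time: 66.47
tool_pos: [0.6027, 0.0142, 0.1687]
tcp_rot: [-1.017, 1.32, 1.017]
wrist_force: [-0.6, 0.0, 4.9]
width: 0.372
```

Call:
{"op": "carry_out", "data": {"offset": [[0.1,0,0],[0.03,0,0],[0,0,0],[0,0,0],[0,0,0]], "delta_rot": [[0,0,0],[0,0,0],[0,0,0],[0,0,0],[0,0,0]]}}

```text
time: 66.88
tool_pos: [0.6026, 0.0142, 0.1672]
tcp_rot: [-1.017, 1.32, 1.017]
wrist_force: [-0.7, 0.2, 5.7]
width: 0.371
```

Call:
{"op": "carry_out", "data": {"offset": [[0,0,0],[0,0,0],[0,0,0],[0,0,0],[0,0,0]], "delta_rot": [[0,0,0],[0,0,0],[0,0,0],[0,0,0],[0,0,0]]}}

```text
time: 67.3
tool_pos: [0.6025, 0.0142, 0.167]
tcp_rot: [-1.017, 1.321, 1.017]
wrist_force: [0.2, -0.0, 4.6]
width: 0.371
```

Call:
{"op": "carry_out", "data": {"offset": [[0,0,0],[0,0,0],[0,0,0],[0,0,0],[0,0,0]], "delta_rot": [[0,0,0],[0,0,0],[0,0,0],[0,0,0],[0,0,0]]}}

```text
time: 67.72
tool_pos: [0.6025, 0.0142, 0.167]
tcp_rot: [-1.017, 1.321, 1.017]
wrist_force: [0.0, 1.1, 4.5]
width: 0.371
```

Call:
{"op": "carry_out", "data": {"offset": [[0,0,0],[0,0,0],[0,0,0],[0,0,0],[0,0,0]], "delta_rot": [[0,0,0],[0,0,0],[0,0,0],[0,0,0],[0,0,0]]}}

```text
time: 68.13
tool_pos: [0.6025, 0.0142, 0.167]
tcp_rot: [-1.017, 1.321, 1.017]
wrist_force: [0.0, 0.9, 4.4]
width: 0.37
```

Call:
{"op": "carry_out", "data": {"offset": [[0,0,0],[0,0,0],[0,0,0],[0,0,0],[0,0,0]], "delta_rot": [[0,0,0],[0,0,0],[0,0,0],[0,0,0],[0,0,0]]}}

```text
time: 68.55
tool_pos: [0.6025, 0.0142, 0.167]
tcp_rot: [-1.017, 1.321, 1.017]
wrist_force: [0.2, 0.4, 5.4]
width: 0.37
```

Call:
{"op": "carry_out", "data": {"offset": [[0,0,0],[0,0,0],[0,0,0],[0,0,0],[0,0,0]], "delta_rot": [[0,0,0],[0,0,0],[0,0,0],[0,0,0],[0,0,0]]}}

```text
time: 68.97
tool_pos: [0.6025, 0.0142, 0.167]
tcp_rot: [-1.017, 1.321, 1.017]
wrist_force: [-0.4, 0.8, 5.3]
width: 0.368
```

Call:
{"op": "carry_out", "data": {"offset": [[-1,0,0],[-2,0,0],[-2,0,0],[-1,0,0],[0,0,0]], "delta_rot": [[0,0,0],[0,0,0],[0,0,0],[0,0,0],[6,0,0]]}}

```text
time: 69.38
tool_pos: [0.6037, 0.014, 0.2297]
tcp_rot: [-0.939, 1.357, 0.935]
wrist_force: [-0.3, 0.4, -1.3]
width: 0.373
```

Call:
{"op": "carry_out", "data": {"offset": [[0,0,0],[0,0,0],[0,0,0],[0,0,0],[0,0,0]], "delta_rot": [[7,0,0],[7,0,0],[7,0,0],[7,0,0],[7,0,0]]}}

```text
time: 69.8
tool_pos: [0.6016, 0.014, 0.2258]
tcp_rot: [-0.463, 1.524, 0.463]
wrist_force: [0.1, -1.2, -1.3]
width: 0.371
```

Call:
{"op": "carry_out", "data": {"offset": [[0,0,0],[0,0,0],[0,0,0],[0,0,0],[0,0,0]], "delta_rot": [[7,0,0],[7,0,0],[7,0,0],[4,0,0],[0,0,0]]}}

```text
time: 70.22
tool_pos: [0.6016, 0.014, 0.2259]
tcp_rot: [-0.125, 1.57, 0.125]
wrist_force: [0.2, -0.2, -2.0]
width: 0.368
```

```bash
python3 rack.py t9; python3 racked.py t10; python3 tilt.py w38;  python3 plan.py 9.2 "[(.5224,.249,None),(None,None,.105)]"
```

```text
rack n 685 ctr 0.5152 0.2947 size 0.0669 0.1818 yaw deg 9.27 z 0.0703
place 1 [0.5026 0.3717]
place 2 [0.511  0.3203]
place 3 [0.5194 0.269 ]
place 4 [0.5278 0.2177]
blue [194.8 189.4] 64 [0.5138 0.2971 0.113 ] zmed 0.125
blue [177.8 192.3] 75 [0.5041 0.3504 0.113 ] zmed 0.124
t70.32 pos [0.6019 0.0141 0.2262] yaw 9.34 xdir [-2.e-03 -4.e-04 -1.e+00] F [-1.   0.4 -0.1] w 31.7mm q6 -0.18
white [315.1 221.8] 1391 [[0.021, 0.005, -0.012], [0.046, 0.011, -0.0], [0.089, 0.014, 0.011]]
sphere [0.0029 0.001  0.0001] 0.0171
surface line: tilt deg (neg: tip away) -3.7 y at x=0 (upright +.0145+sphere) 0.0153 x range 0.02 0.095 413
t70.37 pos [0.602  0.0141 0.2264] yaw 9.33 xdir [-1.6e-03 -4.0e-04 -1.0e+00] F [ 0.1 -0.5 -2. ] w 31.6mm q6 -0.18
turn deg [ 0.13 -0.09  0.01]
then offset cm [ 0.   24.46 -4.11]
then offset cm [12.14  0.    0.  ]
```

Call:
{"op": "carry_out", "data": {"offset": [[0,2,-0.46],[0,3,-0.46],[0,3.4,-0.46],[0,3.4,-0.46],[0,3.4,-0.46]], "delta_rot": [[0.1,-0.1,0],[0,0,0],[0,0,0],[0,0,0],[0,0,0]]}}

```text
time: 70.78
tool_pos: [0.555, 0.1616, 0.2268]
tcp_rot: [-0.126, 1.566, 0.125]
wrist_force: [0.6, -0.1, -1.9]
width: 0.371
```

Call:
{"op": "carry_out", "data": {"offset": [[0,3.2,-0.46],[0,2.7,-0.46],[0,2,-0.46],[0,1.5,-0.43],[0,0,0]], "delta_rot": [[0,0,0],[0,0,0],[0,0,0],[0,0,0],[0,0,0]]}}

```text
time: 71.2
tool_pos: [0.5214, 0.2532, 0.2267]
tcp_rot: [-0.128, 1.567, 0.129]
wrist_force: [0.1, 0.2, -1.0]
width: 0.37
```

Call:
{"op": "carry_out", "data": {"offset": [[0,0,0],[1,0,0],[1.5,0,0],[1.5,0,0],[0,0,0]], "delta_rot": [[0,0,0],[0,0,0],[0,0,0],[0,0,0],[0,0,0]]}}

```text
time: 71.62
tool_pos: [0.521, 0.2483, 0.1826]
tcp_rot: [-0.126, 1.572, 0.122]
wrist_force: [-0.3, -1.0, -2.3]
width: 0.372
```

Call:
{"op": "carry_out", "data": {"offset": [[0,0,0],[0,0,0],[0,0,0],[0,0,0],[0,0,0]], "delta_rot": [[0,0,0],[0,0,0],[0,0,0],[0,0,0],[0,0,0]]}}

```text
time: 72.03
tool_pos: [0.5236, 0.2507, 0.1879]
tcp_rot: [-0.124, 1.564, 0.125]
wrist_force: [0.2, 0.2, -0.9]
width: 0.37
```

```bash
python3 tilt.py w39|grep tilt;  python3 plan.py 9.2 "[(.5224,.249,None),(None,None,.0975)]"
```

```text
surface line: tilt deg (neg: tip away) -3.7 y at x=0 (upright +.0145+sphere) 0.0153 x range 0.02 0.096 418
t72.08 pos [0.5235 0.2507 0.1878] yaw 9.11 xdir [ 2.8e-03  6.0e-04 -1.0e+00] F [ 0.8  1.  -0.7] w 31.4mm q6 0.25
turn deg [-0.09  0.16 -0.01]
then offset cm [ 0.   -0.15 -0.13]
then offset cm [9.03 0.   0.  ]
```

Call:
{"op": "carry_out", "data": {"offset": [[1,0,-0.1],[1.5,0,0],[1.5,0,0],[1.5,0,0],[1,0,0]], "delta_rot": [[0,0,0],[0,0,0],[0,0,0],[0,0,0],[0,0,0]]}}

```text
time: 72.5
tool_pos: [0.5224, 0.2506, 0.121]
tcp_rot: [-0.125, 1.564, 0.125]
wrist_force: [0.9, 0.8, -0.2]
width: 0.369
```

Call:
{"op": "carry_out", "data": {"offset": [[0.8,0,0],[0.8,0,0],[0.5,0,0],[0.3,0,0],[0,0,0]], "delta_rot": [[0,0,0],[0,0,0],[0,0,0],[0,0,0],[0,0,0]]}}

```text
time: 72.92
tool_pos: [0.523, 0.2507, 0.098]
tcp_rot: [-0.125, 1.564, 0.125]
wrist_force: [2.6, 0.6, -0.4]
width: 0.37
```

Call:
{"op": "carry_out", "data": {"offset": [[0,0,0],[0,0,0],[0,0,0],[0,0,0],[0,0,0]], "delta_rot": [[0,0,0],[0,0,0],[0,0,0],[0,0,0],[0,0,0]]}}

```text
time: 73.33
tool_pos: [0.5226, 0.2505, 0.0981]
tcp_rot: [-0.125, 1.565, 0.125]
wrist_force: [4.7, 1.2, -1.2]
width: 0.37
```

Call:
{"op": "carry_out", "data": {"offset": [[0.07,0,0.1],[0,0,0.1],[0,0,0],[0,0,0],[0,0,0]], "delta_rot": [[0,0,0],[0,0,0],[0,0,0],[0,0,0],[0,0,0]]}}

```text
time: 73.75
tool_pos: [0.5234, 0.2506, 0.0969]
tcp_rot: [-0.125, 1.567, 0.125]
wrist_force: [0.8, 0.7, -0.8]
width: 0.371
```

```bash
python3 rack.py t11; python3 tilt.py w40; python3 racked.py t12
```

```text
rack n 409 ctr 0.5289 0.21 size 0.0668 0.0903 yaw deg 9.25 z 0.07
place 1 [0.5164 0.2869]
place 2 [0.5247 0.2356]
place 3 [0.5331 0.1843]
place 4 [0.5414 0.133 ]
t73.80 pos [0.5234 0.2506 0.0969] yaw 9.11 xdir [ 0.e+00 -4.e-04 -1.e+00] F [ 1.3  0.6 -0.2] w 31.2mm q6 0.24
white [316.5 102.2] 2212 [[0.044, 0.067, -0.012], [0.045, 0.077, 0.001], [0.047, 0.087, 0.013]]
white [324.7  78.8] 27 [[0.046, 0.089, 0.003], [0.058, 0.09, 0.005], [0.069, 0.091, 0.007]]
white [315.  130.4] 186 [[0.036, 0.059, -0.009], [0.06, 0.062, -0.0], [0.092, 0.063, 0.008]]
white [313.8 224.7] 1090 [[0.02, 0.008, -0.012], [0.039, 0.013, -0.001], [0.056, 0.017, 0.012]]
white [315.2 335.5] 1481 [[0.045, -0.082, -0.012], [0.046, -0.079, -0.0], [0.078, -0.067, 0.012]]
sphere [ 0.0019  0.0014 -0.    ] 0.017
surface line: tilt deg (neg: tip away) -3.3 y at x=0 (upright +.0145+sphere) 0.0156 x range 0.02 0.059 281
blue [177.6 192.1] 75 [0.5047 0.351  0.113 ] zmed 0.125
```

Call:
{"op": "carry_out", "data": {"offset": [[0,0,0],[0,0,0],[0,0,0],[0,0,0],[0,0,0]], "delta_rot": [[0,0,0],[0,0,0],[0,0,0],[0,0,0],[0,0,0]], "fingers": 0.13, "newtons": 30}}

```text
time: 74.32
tool_pos: [0.5239, 0.2507, 0.0972]
tcp_rot: [-0.125, 1.566, 0.125]
wrist_force: [0.2, 0.3, -0.0]
width: 0.564
```

Call:
{"op": "carry_out", "data": {"offset": [[-1,0,0],[-2,0,0],[-3,0,0],[-3,0,0],[-3,0,0]], "delta_rot": [[0,0,0],[0,0,0],[0,0,0],[0,0,0],[0,0,0]]}}

```text
time: 74.73
tool_pos: [0.5236, 0.2506, 0.219]
tcp_rot: [-0.125, 1.566, 0.125]
wrist_force: [0.4, -0.4, 0.5]
width: 0.569
```

Call:
{"op": "carry_out", "data": {"offset": [[0,0,0],[0,0,0],[0,0,0],[0,0,0],[0,0,0]], "delta_rot": [[-7,0,0],[-7,0,0],[-7,0,0],[-7,0,0],[-7,0,0]]}}

```text
time: 75.15
tool_pos: [0.524, 0.2508, 0.2183]
tcp_rot: [-0.607, 1.482, 0.606]
wrist_force: [0.4, 0.4, -1.0]
width: 0.562
```

Call:
{"op": "carry_out", "data": {"offset": [[0,0,0],[0,0,0],[0,0,0],[0,0,0],[0,0,0]], "delta_rot": [[-7,0,0],[-7,0,0],[-7,0,0],[-7,0,0],[-3,0,0]]}}

```text
time: 75.57
tool_pos: [0.524, 0.2508, 0.2182]
tcp_rot: [-1.02, 1.317, 1.019]
wrist_force: [-0.5, 0.3, -0.1]
width: 0.569
```

```bash
python3 racked.py t13; python3 plan.py 75.2 "[(.4658,-.3373,None),(None,None,.060)]"
```

```text
blue [194.6 189.5] 63 [0.5135 0.2977 0.113 ] zmed 0.125
blue [174.2 192.8] 16 [0.5024 0.3617 0.113 ] zmed 0.126
t75.62 pos [0.524  0.2508 0.2181] yaw 75.42 xdir [ 2.1e-03  3.0e-04 -1.0e+00] F [-0.3 -0.6 -0.1] w 48.0mm q6 -0.91
turn deg [0.22 0.05 0.11]
then offset cm [  0.    -9.4  -58.34]
then offset cm [15.81  0.    0.  ]
```

Call:
{"op": "carry_out", "data": {"offset": [[0,-0.62,-3.89],[0,-0.62,-3.89],[0,-0.62,-3.89],[0,-0.62,-3.89],[0,-0.62,-3.89]], "delta_rot": [[0.2,0,0.1],[0,0,0],[0,0,0],[0,0,0],[0,0,0]]}}

```text
time: 76.03
tool_pos: [0.5029, 0.0534, 0.218]
tcp_rot: [-1.012, 1.322, 1.012]
wrist_force: [1.2, -0.2, -0.1]
width: 0.564
```

Call:
{"op": "carry_out", "data": {"offset": [[0,-0.62,-3.89],[0,-0.62,-3.89],[0,-0.62,-3.89],[0,-0.62,-3.89],[0,-0.62,-3.89]], "delta_rot": [[0,0,0],[0,0,0],[0,0,0],[0,0,0],[0,0,0]]}}

```text
time: 76.45
tool_pos: [0.4822, -0.1429, 0.2181]
tcp_rot: [-1.012, 1.322, 1.011]
wrist_force: [0.6, -0.6, 0.6]
width: 0.567
```

Call:
{"op": "carry_out", "data": {"offset": [[0,-0.62,-3.89],[0,-0.62,-3.89],[0,-0.62,-3.89],[0,-0.62,-3.89],[0,-0.62,-3.89]], "delta_rot": [[0,0,0],[0,0,0],[0,0,0],[0,0,0],[0,0,0]]}}

```text
time: 76.87
tool_pos: [0.4614, -0.3389, 0.2179]
tcp_rot: [-1.012, 1.323, 1.011]
wrist_force: [0.7, -0.9, 0.8]
width: 0.562
```

Call:
{"op": "carry_out", "data": {"offset": [[0,0,0],[3,0,0],[4,0,0],[4,0,0],[4,0,0]], "delta_rot": [[0,0,0],[0,0,0],[0,0,0],[0,0,0],[0,0,0]]}}

```text
time: 77.28
tool_pos: [0.4625, -0.3371, 0.0668]
tcp_rot: [-1.013, 1.322, 1.01]
wrist_force: [0.2, -0.5, -0.4]
width: 0.566
```

Call:
{"op": "carry_out", "data": {"offset": [[0.8,0,0],[0,0,0],[0,0,0],[0,0,0],[0,0,0]], "delta_rot": [[0,0,0],[0,0,0],[0,0,0],[0,0,0],[0,0,0]]}}

```text
time: 77.7
tool_pos: [0.4642, -0.3384, 0.0625]
tcp_rot: [-1.017, 1.321, 1.008]
wrist_force: [0.5, -0.9, 0.5]
width: 0.564
```

Call:
{"op": "carry_out", "data": {"offset": [[0,0,0],[0,0,0],[0,0,0],[0,0,0],[0,0,0]], "delta_rot": [[0,0,0],[0,0,0],[0,0,0],[0,0,0],[0,0,0]]}}

```text
time: 78.12
tool_pos: [0.4619, -0.3368, 0.0592]
tcp_rot: [-1.013, 1.322, 1.013]
wrist_force: [-0.3, 0.1, 0.2]
width: 0.562
```

```bash
python3 capchk.py "[.4650,-.3371]" w41; python3 plan.py 75.2 "[(.4650,-.3371,None),(None,None,.0105)]"; python3 racked.py t14
```

```text
t78.12 pos [ 0.4619 -0.3368  0.0592] yaw 74.91 xdir [-1.e-04  3.e-04 -1.e+00] F [-0.3  0.1  0.2] w 47.7mm q6 -1.98
2693 along [-0.0172  0.0081] across [-0.0162  0.0154] crest y -0.0005 zmax 0.0471
offset cm [ 4.82 -0.3   0.05]
t78.17 pos [ 0.4618 -0.3368  0.059 ] yaw 74.91 xdir [-3.e-04  5.e-04 -1.e+00] F [-0.3 -0.5 -0.3] w 47.9mm q6 -1.98
turn deg [-0.29  0.02 -0.02]
then offset cm [ 0.   -0.31  0.05]
then offset cm [4.85 0.   0.  ]
blue [207.9 185.3] 68 [0.5272 0.2562 0.113 ] zmed 0.124
blue [194.8 189.4] 64 [0.5138 0.2971 0.113 ] zmed 0.125
blue [177.8 192.4] 74 [0.5038 0.3504 0.113 ] zmed 0.125
```

Call:
{"op": "carry_out", "data": {"offset": [[1,-0.25,0.02],[1,0,0],[1,0,0],[1,0,0],[0.85,0,0]], "delta_rot": [[-0.3,0,0],[0,0,0],[0,0,0],[0,0,0],[0,0,0]]}}

```text
time: 78.63
tool_pos: [0.4634, -0.3365, 0.0083]
tcp_rot: [-1.015, 1.321, 1.02]
wrist_force: [-0.4, -0.7, -0.6]
width: 0.567
```

Call:
{"op": "carry_out", "data": {"offset": [[0,0,0],[0,0,0],[0,0,0],[0,0,0],[0,0,0]], "delta_rot": [[0,0,0],[0,0,0],[0,0,0],[0,0,0],[0,0,0]], "fingers": -1, "newtons": 30}}

```text
time: 79.05
tool_pos: [0.4647, -0.3373, 0.0109]
tcp_rot: [-1.017, 1.32, 1.017]
wrist_force: [-1.9, 0.9, -0.4]
width: 0.377
```

Call:
{"op": "carry_out", "data": {"offset": [[0,0,0],[0,0,0],[-0.4,0,0],[-1,0,0],[-2,0,0]], "delta_rot": [[0,0,0],[0,0,0],[0,0,0],[0,0,0],[0,0,0]]}}

```text
time: 79.47
tool_pos: [0.4626, -0.3358, 0.043]
tcp_rot: [-1.013, 1.321, 1.022]
wrist_force: [0.6, 0.4, -1.7]
width: 0.377
```

Call:
{"op": "carry_out", "data": {"offset": [[-3,0,0],[-4,0,0],[-4,0,0],[-4,0,0],[-3.6,0,0]], "delta_rot": [[0,0,0],[0,0,0],[0,0,0],[0,0,0],[0,0,0]]}}

```text
time: 79.88
tool_pos: [0.4646, -0.3374, 0.2344]
tcp_rot: [-1.019, 1.319, 1.015]
wrist_force: [1.1, -1.2, -1.3]
width: 0.38
```

Call:
{"op": "carry_out", "data": {"offset": [[0,0,0],[0,0,0],[0,0,0],[0,0,0],[0,0,0]], "delta_rot": [[0,0,0],[0,0,0],[0,0,0],[0,0,0],[0,0,0]]}}

```text
time: 80.3
tool_pos: [0.4632, -0.3364, 0.2281]
tcp_rot: [-1.013, 1.321, 1.021]
wrist_force: [-1.3, 0.6, -1.5]
width: 0.373
```

Call:
{"op": "carry_out", "data": {"offset": [[0,0,0],[0,0,0],[0,0,0],[0,0,0],[0,0,0]], "delta_rot": [[0,0,0],[0,0,0],[0,0,0],[0,0,0],[0,0,0]], "fingers": -0.22, "newtons": 20}}

```text
time: 80.72
tool_pos: [0.4642, -0.3373, 0.2301]
tcp_rot: [-1.016, 1.321, 1.018]
wrist_force: [-1.0, 0.1, -1.1]
width: 0.389
```

Call:
{"op": "carry_out", "data": {"offset": [[0,0,0],[0,0,0],[0,0,0],[0,0,0],[0,0,0]], "delta_rot": [[0,0,0],[0,0,0],[0,0,0],[0,0,0],[0,0,0]]}}

```text
time: 81.13
tool_pos: [0.4643, -0.3373, 0.2305]
tcp_rot: [-1.016, 1.32, 1.018]
wrist_force: [-0.5, -0.3, -2.1]
width: 0.393
```

Call:
{"op": "carry_out", "data": {"offset": [[0,0,0],[0,0,0],[0,0,0],[0,0,0],[0,0,0]], "delta_rot": [[0,0,0],[0,0,0],[0,0,0],[0,0,0],[0,0,0]]}}

```text
time: 81.55
tool_pos: [0.4644, -0.3374, 0.2305]
tcp_rot: [-1.017, 1.32, 1.017]
wrist_force: [0.1, -0.5, -1.6]
width: 0.389
```

Call:
{"op": "carry_out", "data": {"offset": [[0,0,0],[0,0,0],[0,0,0],[0,0,0],[0,0,0]], "delta_rot": [[0,0,0],[0,0,0],[0,0,0],[0,0,0],[0,0,0]]}}

```text
time: 81.97
tool_pos: [0.4644, -0.3373, 0.2304]
tcp_rot: [-1.016, 1.32, 1.017]
wrist_force: [0.4, -0.4, -1.5]
width: 0.391
```

Call:
{"op": "carry_out", "data": {"offset": [[0,0,0],[0,0,0],[0,0,0],[0,0,0],[0,0,0]], "delta_rot": [[0,0,0],[0,0,0],[0,0,0],[0,0,0],[0,0,0]]}}

```text
time: 82.38
tool_pos: [0.4644, -0.3373, 0.2305]
tcp_rot: [-1.017, 1.32, 1.017]
wrist_force: [0.3, 0.2, -1.3]
width: 0.392
```

Call:
{"op": "carry_out", "data": {"offset": [[0,0,0],[0,0,0],[0,0,0],[0,0,0],[0,0,0]], "delta_rot": [[0,0,0],[0,0,0],[0,0,0],[0,0,0],[0,0,0]], "fingers": -1, "newtons": 45}}

```text
time: 82.8
tool_pos: [0.4644, -0.3373, 0.2305]
tcp_rot: [-1.017, 1.32, 1.017]
wrist_force: [-0.3, -0.2, -1.0]
width: 0.365
```

```bash
python3 tilt.py w42; python3 plan.py 75.2 "[(.606,.0132,None)]"
```

```text
t82.80 pos [ 0.4644 -0.3373  0.2305] yaw 75.21 xdir [-3.e-04  5.e-04 -1.e+00] F [-0.3 -0.2 -1. ] w 31.0mm q6 -1.98
white [315.  215.9] 1936 [[0.02, 0.009, -0.012], [0.046, 0.015, 0.0], [0.089, 0.017, 0.012]]
sphere [0.0041 0.0002 0.0002] 0.017
surface line: tilt deg (neg: tip away) 2.6 y at x=0 (upright +.0145+sphere) 0.014 x range 0.02 0.095 540
t82.85 pos [ 0.4644 -0.3374  0.2305] yaw 75.21 xdir [-3.e-04  5.e-04 -1.e+00] F [-0.6  0.5 -1.8] w 31.4mm q6 -1.98
turn deg [ 0.01  0.02 -0.02]
then offset cm [ 0.   -4.73 37.51]
```

Call:
{"op": "carry_out", "data": {"offset": [[0,-0.42,2],[0,-0.42,3],[0,-0.42,3.5],[0,-0.42,3.6],[0,-0.42,3.6]], "delta_rot": [[0,0,0],[0,0,0],[0,0,0],[0,0,0],[0,0,0]]}}

```text
time: 83.27
tool_pos: [0.5251, -0.1898, 0.2306]
tcp_rot: [-1.016, 1.32, 1.016]
wrist_force: [0.9, -0.0, -1.8]
width: 0.373
```

Call:
{"op": "carry_out", "data": {"offset": [[0,-0.43,3.6],[0,-0.43,3.6],[0,-0.43,3.6],[0,-0.43,3.6],[0,-0.43,3.2]], "delta_rot": [[0,0,0],[0,0,0],[0,0,0],[0,0,0],[0,0,0]]}}

```text
time: 83.68
tool_pos: [0.591, -0.024, 0.2308]
tcp_rot: [-1.017, 1.319, 1.018]
wrist_force: [0.8, -0.5, -1.1]
width: 0.365
```

Call:
{"op": "carry_out", "data": {"offset": [[0,-0.43,2.4],[0,-0.42,1.8],[0,0,0],[0,0,0],[0,0,0]], "delta_rot": [[0,0,0],[0,0,0],[0,0,0],[0,0,0],[0,0,0]]}}

```text
time: 84.1
tool_pos: [0.6091, 0.0118, 0.2304]
tcp_rot: [-1.017, 1.321, 1.018]
wrist_force: [-0.0, -0.1, -1.1]
width: 0.372
```

Call:
{"op": "carry_out", "data": {"offset": [[1,0,0],[1.5,0,0],[1.5,0,0],[0.5,0,0],[0,0,0]], "delta_rot": [[0,0,0],[0,0,0],[0,0,0],[0,0,0],[0,0,0]]}}

```text
time: 84.52
tool_pos: [0.6074, 0.0113, 0.1829]
tcp_rot: [-1.014, 1.325, 1.019]
wrist_force: [-0.8, -0.2, -2.0]
width: 0.372
```

```bash
python3 tilt.py w43; python3 plan.py 75.2 "[(.606,.0132,None)]"
```

```text
t84.52 pos [0.6074 0.0113 0.1829] yaw 75.13 xdir [-5.e-03  5.e-04 -1.e+00] F [-0.8 -0.2 -2. ] w 31.6mm q6 -1.33
white [315.1 216. ] 1932 [[0.02, 0.009, -0.012], [0.045, 0.015, 0.0], [0.088, 0.017, 0.012]]
sphere [0.0042 0.0001 0.0002] 0.0171
surface line: tilt deg (neg: tip away) 2.7 y at x=0 (upright +.0145+sphere) 0.014 x range 0.02 0.097 542
t84.57 pos [0.6083 0.0114 0.1843] yaw 75.14 xdir [-2.8e-03  5.0e-04 -1.0e+00] F [-0.4 -0.  -2.6] w 31.5mm q6 -1.33
turn deg [-0.06 -0.01 -0.16]
then offset cm [0.   0.27 0.11]
```

Call:
{"op": "carry_out", "data": {"offset": [[0.3,0,0.1],[0.3,0,0],[0.2,0,0],[0.1,0,0],[0.1,0,0]], "delta_rot": [[0,0,0],[0,0,0],[0,0,0],[0,0,0],[0,0,0]]}}

```text
time: 84.98
tool_pos: [0.6098, 0.0133, 0.1758]
tcp_rot: [-1.017, 1.32, 1.017]
wrist_force: [0.3, 0.3, -1.9]
width: 0.369
```

Call:
{"op": "carry_out", "data": {"offset": [[0.1,0,0],[0.1,0,0],[0.1,0,0],[0.1,0,0],[0.1,0,0]], "delta_rot": [[0,0,0],[0,0,0],[0,0,0],[0,0,0],[0,0,0]]}}

```text
time: 85.4
tool_pos: [0.6103, 0.0132, 0.1714]
tcp_rot: [-1.017, 1.319, 1.016]
wrist_force: [-0.4, -0.9, 3.2]
width: 0.374
```

Call:
{"op": "carry_out", "data": {"offset": [[0.1,0,0],[0,0,0],[0,0,0],[0,0,0],[0,0,0]], "delta_rot": [[0,0,0],[0,0,0],[0,0,0],[0,0,0],[0,0,0]]}}

```text
time: 85.82
tool_pos: [0.61, 0.0133, 0.17]
tcp_rot: [-1.017, 1.32, 1.017]
wrist_force: [-0.0, -0.2, 4.4]
width: 0.376
```

Call:
{"op": "carry_out", "data": {"offset": [[0.1,0,0],[0.05,0,0],[0,0,0],[0,0,0],[0,0,0]], "delta_rot": [[0,0,0],[0,0,0],[0,0,0],[0,0,0],[0,0,0]]}}

```text
time: 86.23
tool_pos: [0.61, 0.0132, 0.1684]
tcp_rot: [-1.017, 1.32, 1.017]
wrist_force: [-0.3, -0.2, 5.4]
width: 0.369
```

Call:
{"op": "carry_out", "data": {"offset": [[0,0,0],[0,0,0],[0,0,0],[0,0,0],[0,0,0]], "delta_rot": [[0,0,0],[0,0,0],[0,0,0],[0,0,0],[0,0,0]]}}

```text
time: 86.65
tool_pos: [0.61, 0.0133, 0.1684]
tcp_rot: [-1.017, 1.32, 1.017]
wrist_force: [-0.5, 0.6, 4.6]
width: 0.368
```

Call:
{"op": "carry_out", "data": {"offset": [[0,0,0],[0,0,0],[0,0,0],[0,0,0],[0,0,0]], "delta_rot": [[0,0,0],[0,0,0],[0,0,0],[0,0,0],[0,0,0]]}}

```text
time: 87.07
tool_pos: [0.61, 0.0133, 0.1685]
tcp_rot: [-1.017, 1.32, 1.017]
wrist_force: [0.1, 0.3, 4.9]
width: 0.369
```

Call:
{"op": "carry_out", "data": {"offset": [[0,0,0],[0,0,0],[0,0,0],[0,0,0],[0,0,0]], "delta_rot": [[0,0,0],[0,0,0],[0,0,0],[0,0,0],[0,0,0]]}}

```text
time: 87.48
tool_pos: [0.61, 0.0133, 0.1684]
tcp_rot: [-1.017, 1.32, 1.017]
wrist_force: [0.1, -0.7, 4.9]
width: 0.373
```

Call:
{"op": "carry_out", "data": {"offset": [[0,0,0],[0,0,0],[0,0,0],[0,0,0],[0,0,0]], "delta_rot": [[0,0,0],[0,0,0],[0,0,0],[0,0,0],[0,0,0]]}}

```text
time: 87.9
tool_pos: [0.61, 0.0132, 0.1684]
tcp_rot: [-1.017, 1.32, 1.017]
wrist_force: [-0.1, -0.2, 5.6]
width: 0.374
```

Call:
{"op": "carry_out", "data": {"offset": [[0,0,0],[0,0,0],[0,0,0],[0,0,0],[0,0,0]], "delta_rot": [[0,0,0],[0,0,0],[0,0,0],[0,0,0],[0,0,0]]}}

```text
time: 88.32
tool_pos: [0.61, 0.0132, 0.1684]
tcp_rot: [-1.017, 1.32, 1.017]
wrist_force: [-0.4, -0.7, 5.1]
width: 0.371
```

Call:
{"op": "carry_out", "data": {"offset": [[-1,0,0],[-2,0,0],[-2,0,0],[-1,0,0],[0,0,0]], "delta_rot": [[0,0,0],[0,0,0],[0,0,0],[0,0,0],[6,0,0]]}}

```text
time: 88.73
tool_pos: [0.6109, 0.0132, 0.2309]
tcp_rot: [-0.938, 1.356, 0.936]
wrist_force: [1.1, -0.7, -0.9]
width: 0.366
```

Call:
{"op": "carry_out", "data": {"offset": [[0,0,0],[0,0,0],[0,0,0],[0,0,0],[0,0,0]], "delta_rot": [[7,0,0],[7,0,0],[7,0,0],[7,0,0],[7,0,0]]}}

```text
time: 89.15
tool_pos: [0.6088, 0.0132, 0.2269]
tcp_rot: [-0.462, 1.523, 0.464]
wrist_force: [-0.2, 1.1, -1.8]
width: 0.368
```

Call:
{"op": "carry_out", "data": {"offset": [[0,0,0],[0,0,0],[0,0,0],[0,0,0],[0,0,0]], "delta_rot": [[7,0,0],[7,0,0],[7,0,0],[4,0,0],[0,0,0]]}}

```text
time: 89.57
tool_pos: [0.6088, 0.0132, 0.2269]
tcp_rot: [-0.124, 1.57, 0.126]
wrist_force: [0.4, -0.1, -1.3]
width: 0.365
```

```bash
python3 rack.py t15; python3 racked.py t16; python3 tilt.py w44;  python3 plan.py 9.2 "[(.5304,.1976,None),(None,None,.105)]"
```

```text
rack n 615 ctr 0.5147 0.2978 size 0.0668 0.1734 yaw deg 9.04 z 0.0703
place 1 [0.5024 0.3749]
place 2 [0.5106 0.3235]
place 3 [0.5188 0.2722]
place 4 [0.5269 0.2208]
blue [207.9 185.3] 67 [0.5272 0.2562 0.113 ] zmed 0.124
blue [194.8 189.4] 64 [0.5138 0.2971 0.113 ] zmed 0.124
blue [177.8 192.3] 75 [0.5041 0.3504 0.113 ] zmed 0.125
t89.67 pos [0.6091 0.0132 0.2273] yaw 9.34 xdir [-2.e-03  5.e-04 -1.e+00] F [ 0.  -0.  -0.9] w 31.5mm q6 -0.18
white [315.2 216. ] 1934 [[0.02, 0.009, -0.012], [0.046, 0.015, -0.0], [0.089, 0.017, 0.012]]
sphere [0.0043 0.0002 0.0001] 0.017
surface line: tilt deg (neg: tip away) 2.5 y at x=0 (upright +.0145+sphere) 0.0141 x range 0.02 0.096 543
t89.72 pos [0.6092 0.0132 0.2274] yaw 9.33 xdir [-1.6e-03  5.0e-04 -1.0e+00] F [ 0.2  0.4 -0.8] w 31.4mm q6 -0.18
turn deg [ 0.13 -0.09 -0.04]
then offset cm [ 0.   19.46 -4.83]
then offset cm [12.24  0.    0.  ]
```

Call:
{"op": "carry_out", "data": {"offset": [[0,2,-0.585],[0,3,-0.585],[0,3.2,-0.585],[0,3.2,-0.585],[0,3,-0.585]], "delta_rot": [[0.1,-0.1,0],[0,0,0],[0,0,0],[0,0,0],[0,0,0]]}}

```text
time: 90.13
tool_pos: [0.5572, 0.1519, 0.228]
tcp_rot: [-0.125, 1.566, 0.126]
wrist_force: [0.5, 0.5, -1.1]
width: 0.373
```

Call:
{"op": "carry_out", "data": {"offset": [[0,2.4,-0.585],[0,1.6,-0.585],[0,0.8,-0.585],[0,0,0],[0,0,0]], "delta_rot": [[0,0,0],[0,0,0],[0,0,0],[0,0,0],[0,0,0]]}}

```text
time: 90.55
tool_pos: [0.5329, 0.195, 0.2281]
tcp_rot: [-0.126, 1.565, 0.126]
wrist_force: [0.5, -0.6, -1.1]
width: 0.371
```

Call:
{"op": "carry_out", "data": {"offset": [[1,0,0],[1.5,0,0],[1.5,0,0],[0,0,0],[0,0,0]], "delta_rot": [[0,0,0],[0,0,0],[0,0,0],[0,0,0],[0,0,0]]}}

```text
time: 90.97
tool_pos: [0.5325, 0.194, 0.1864]
tcp_rot: [-0.124, 1.569, 0.124]
wrist_force: [-0.6, 0.1, -1.1]
width: 0.373
```

Call:
{"op": "carry_out", "data": {"offset": [[0,0,0],[0,0,0],[0,0,0],[0,0,0],[0,0,0]], "delta_rot": [[0,0,0],[0,0,0],[0,0,0],[0,0,0],[0,0,0]]}}

```text
time: 91.38
tool_pos: [0.5335, 0.1955, 0.1888]
tcp_rot: [-0.124, 1.565, 0.126]
wrist_force: [0.0, 0.6, -1.6]
width: 0.372
```

```bash
python3 tilt.py w45|grep tilt;  python3 plan.py 9.2 "[(.5304,.1976,None),(None,None,.099)]"
```

```text
surface line: tilt deg (neg: tip away) 2.5 y at x=0 (upright +.0145+sphere) 0.0141 x range 0.02 0.096 544
t91.43 pos [0.5334 0.1955 0.1887] yaw 9.12 xdir [ 0.0023  0.0011 -1.    ] F [ 0.1  0.7 -0.8] w 31.5mm q6 0.15
turn deg [-0.08  0.14 -0.04]
then offset cm [ 0.    0.26 -0.26]
then offset cm [8.97 0.   0.  ]
```

Call:
{"op": "carry_out", "data": {"offset": [[1,0,-0.1],[1.5,0,0],[1.5,0,0],[1.5,0,0],[1,0,0]], "delta_rot": [[0,0,0],[0,0,0],[0,0,0],[0,0,0],[0,0,0]]}}

```text
time: 91.85
tool_pos: [0.5309, 0.195, 0.1208]
tcp_rot: [-0.125, 1.568, 0.125]
wrist_force: [0.1, -0.5, -1.3]
width: 0.365
```

Call:
{"op": "carry_out", "data": {"offset": [[0.8,0,0],[0.8,0,0],[0.5,0,0],[0.3,0,0],[0,0,0]], "delta_rot": [[0,0,0],[0,0,0],[0,0,0],[0,0,0],[0,0,0]]}}

```text
time: 92.27
tool_pos: [0.532, 0.1952, 0.0986]
tcp_rot: [-0.124, 1.566, 0.125]
wrist_force: [0.0, 0.6, -2.1]
width: 0.371
```

Call:
{"op": "carry_out", "data": {"offset": [[0,0,0],[0,0,0],[0,0,0],[0,0,0],[0,0,0]], "delta_rot": [[0,0,0],[0,0,0],[0,0,0],[0,0,0],[0,0,0]]}}

```text
time: 92.68
tool_pos: [0.5325, 0.1954, 0.0996]
tcp_rot: [-0.124, 1.565, 0.126]
wrist_force: [-0.5, -0.0, -1.1]
width: 0.372
```

Call:
{"op": "carry_out", "data": {"offset": [[0.1,0,0],[0.05,0,0],[0,0,0],[0,0,0],[0,0,0]], "delta_rot": [[0,0,0],[0,0,0],[0,0,0],[0,0,0],[0,0,0]]}}

```text
time: 93.1
tool_pos: [0.5322, 0.1953, 0.0976]
tcp_rot: [-0.124, 1.566, 0.125]
wrist_force: [0.2, 0.0, -0.4]
width: 0.369
```

Call:
{"op": "carry_out", "data": {"offset": [[0,0,0],[0,0,0],[0,0,0],[0,0,0],[0,0,0]], "delta_rot": [[0,0,0],[0,0,0],[0,0,0],[0,0,0],[0,0,0]], "fingers": 0.13, "newtons": 30}}

```text
time: 93.52
tool_pos: [0.5324, 0.1953, 0.0978]
tcp_rot: [-0.124, 1.565, 0.125]
wrist_force: [-0.1, 0.2, 0.1]
width: 0.563
```

Call:
{"op": "carry_out", "data": {"offset": [[-1,0,0],[-2,0,0],[-3,0,0],[-3,0,0],[-3,0,0]], "delta_rot": [[0,0,0],[0,0,0],[0,0,0],[0,0,0],[0,0,0]]}}

```text
time: 93.93
tool_pos: [0.5318, 0.1951, 0.2195]
tcp_rot: [-0.124, 1.566, 0.125]
wrist_force: [0.8, 0.7, 0.1]
width: 0.566
```

Call:
{"op": "carry_out", "data": {"offset": [[0,0,0],[0,0,0],[0,0,0],[0,0,0],[0,0,0]], "delta_rot": [[-7,0,0],[-7,0,0],[-7,0,0],[-7,0,0],[-7,0,0]], "fingers": -1}}

```text
time: 94.35
tool_pos: [0.5322, 0.1952, 0.2188]
tcp_rot: [-0.606, 1.482, 0.606]
wrist_force: [-0.2, 0.1, -0.2]
width: 0.001
```

Call:
{"op": "carry_out", "data": {"offset": [[0,0,0],[0,0,0],[0,0,0],[0,0,0],[0,0,0]], "delta_rot": [[-7,0,0],[-7,0,0],[-7,0,0],[-7,0,0],[-3,0,0]]}}

```text
time: 94.77
tool_pos: [0.5322, 0.1952, 0.2186]
tcp_rot: [-1.02, 1.316, 1.019]
wrist_force: [-0.8, -0.1, -0.3]
width: 0.001
```

```bash
python3 racked.py t17; python3 plan.py 76 "[(.5445,.0273,None),(None,None,.085)]"
```

```text
blue [194.9 189. ] 72 [0.5151 0.2968 0.113 ] zmed 0.124
blue [226.1 186.1] 41 [0.5253 0.1987 0.113 ] zmed 0.124
blue [177.8 192.3] 75 [0.5041 0.3504 0.113 ] zmed 0.125
t94.82 pos [0.5322 0.1952 0.2186] yaw 75.42 xdir [ 0.0022  0.0011 -1.    ] F [-0.7  1.   0.5] w 0.2mm q6 -1.01
turn deg [-0.58  0.09  0.11]
then offset cm [  0.    -5.26 -16.  ]
then offset cm [13.36  0.    0.  ]
```

Now press the off end: first hover, then down.

Call:
{"op": "carry_out", "data": {"offset": [[0,-1.05,-3.2],[0,-1.05,-3.2],[0,-1.05,-3.2],[0,-1.05,-3.2],[0,-1.06,-3.2]], "delta_rot": [[0,0,0],[0,0,0],[0,0,0],[0,0,0],[0,0,0]]}}

```text
time: 95.23
tool_pos: [0.5418, 0.0257, 0.2184]
tcp_rot: [-1.015, 1.319, 1.014]
wrist_force: [1.2, -0.3, -0.1]
width: -0.0
```

Call:
{"op": "carry_out", "data": {"offset": [[2,0,0],[3,0,0],[3,0,0],[2,0,0],[0,0,0]], "delta_rot": [[0,0,0],[0,0,0],[0,0,0],[0,0,0],[0,0,0]]}}

```text
time: 95.65
tool_pos: [0.5379, 0.0269, 0.113]
tcp_rot: [-1.011, 1.327, 1.02]
wrist_force: [-1.3, -0.4, -0.3]
width: 0.003
```

Call:
{"op": "carry_out", "data": {"offset": [[0,0,0],[0,0,0],[0,0,0],[0,0,0],[0,0,0]], "delta_rot": [[0,0,0],[0,0,0],[0,0,0],[0,0,0],[0,0,0]]}}

```text
time: 96.07
tool_pos: [0.5432, 0.0273, 0.1192]
tcp_rot: [-1.017, 1.317, 1.013]
wrist_force: [-0.0, -0.1, -0.1]
width: -0.0
```

```bash
python3 racked.py t18; python3 plan.py 76 "[(.5445,.0273,None),(None,None,.066)]"; cp h.py h2.py; python3 rk.py
```

```text
blue [207.9 185.4] 67 [0.5269 0.2562 0.113 ] zmed 0.124
blue [226.5 184.8] 67 [0.5294 0.1976 0.113 ] zmed 0.124
blue [194.8 189.4] 64 [0.5138 0.2971 0.113 ] zmed 0.125
blue [177.8 192.4] 73 [0.5038 0.3504 0.113 ] zmed 0.124
t96.12 pos [0.5428 0.0272 0.1189] yaw 75.12 xdir [ 3.8e-03  8.0e-04 -1.0e+00] F [-0.6 -0.1 -0.1] w -0.0mm q6 -1.31
turn deg [-0.88  0.1   0.2 ]
then offset cm [ 0.   -0.16  0.05]
then offset cm [5.29 0.   0.  ]
t96.12 pos [0.5428 0.0272 0.1189] yaw 75.12 xdir [ 3.8e-03  8.0e-04 -1.0e+00] F [-0.6 -0.1 -0.1] w -0.0mm q6 -1.31
rocker -18 76 0.0718
rocker -14 300 0.1562
rocker -10 335 0.1649
rocker 0 71 0.0673
rocker 10 224 0.1743
rocker 14 318 0.1751
rocker 18 146 0.1725
```

Call:
{"op": "carry_out", "data": {"offset": [[1,-0.1,0],[1,0,0],[1,0,0],[0.8,0,0],[0.5,0,0]], "delta_rot": [[0,0,0],[0,0,0],[0,0,0],[0,0,0],[0,0,0]]}}

```text
time: 96.58
tool_pos: [0.5414, 0.0268, 0.0721]
tcp_rot: [-1.015, 1.322, 1.017]
wrist_force: [-1.5, -2.8, 3.1]
width: 0.002
```

Call:
{"op": "carry_out", "data": {"offset": [[0.2,0,0],[0.2,0,0],[0.1,0,0],[0.1,0,0],[0,0,0]], "delta_rot": [[0,0,0],[0,0,0],[0,0,0],[0,0,0],[0,0,0]]}}

```text
time: 97.0
tool_pos: [0.5434, 0.0269, 0.0688]
tcp_rot: [-1.016, 1.319, 1.015]
wrist_force: [0.3, -0.2, -0.6]
width: -0.003
```

Call:
{"op": "carry_out", "data": {"offset": [[0.1,0,0],[0.1,0,0],[0,0,0],[0,0,0],[0,0,0]], "delta_rot": [[0,0,0],[0,0,0],[0,0,0],[0,0,0],[0,0,0]]}}

```text
time: 97.42
tool_pos: [0.5434, 0.0267, 0.067]
tcp_rot: [-1.016, 1.319, 1.014]
wrist_force: [0.5, -2.0, 3.3]
width: -0.003
```

Call:
{"op": "carry_out", "data": {"offset": [[0.1,0,0],[0,0,0],[0,0,0],[0,0,0],[0,0,0]], "delta_rot": [[0,0,0],[0,0,0],[0,0,0],[0,0,0],[0,0,0]]}}

```text
time: 97.83
tool_pos: [0.5434, 0.0262, 0.0663]
tcp_rot: [-1.017, 1.319, 1.014]
wrist_force: [-2.2, -4.5, 6.7]
width: -0.001
```

Call:
{"op": "carry_out", "data": {"offset": [[-2,0,0],[-3,0,0],[-3,0,0],[-4,0,0],[-4,0,0]], "delta_rot": [[0,0,0],[0,0,0],[0,0,0],[0,0,0],[0,0,0]]}}

```text
time: 98.25
tool_pos: [0.5414, 0.0273, 0.2255]
tcp_rot: [-1.014, 1.321, 1.018]
wrist_force: [1.7, 0.4, 0.1]
width: -0.0
```

Call:
{"op": "carry_out", "data": {"offset": [[0,0,0],[0,0,0],[0,0,0],[0,0,0],[0,0,0]], "delta_rot": [[0,0,0],[0,0,0],[0,0,0],[0,0,0],[0,0,0]]}}

```text
time: 98.67
tool_pos: [0.5413, 0.0269, 0.223]
tcp_rot: [-1.014, 1.323, 1.018]
wrist_force: [-0.2, 0.3, -0.4]
width: -0.001
```

```bash
python3 rk.py; python3 racked.py t19
python3 - <<'E'
from h import *
snap('scene','sc2');a=cv2.imread('pics/sc2.png')[120:290,170:400];b=cv2.imread('pics/t19.png')[80:230,150:420]
a=cv2.resize(a,(540,400));b=cv2.resize(b,(540,300));cv2.imwrite('pics/fin.png',cv2.resize(cv2.vconcat([a,b]),None,fx=.85,fy=.85))
E
```

```text
t98.67 pos [0.5413 0.0269 0.223 ] yaw 75.11 xdir [-0.0029  0.001  -1.    ] F [-0.2  0.3 -0.4] w -0.1mm q6 -1.31
rocker -18 97 0.2717
rocker -14 238 0.2602
rocker -10 280 0.2705
rocker 0 36 0.0666
rocker 10 195 0.2787
rocker 14 346 0.2795
rocker 18 247 0.2795
blue [207.9 185.3] 68 [0.5272 0.2562 0.113 ] zmed 0.124
blue [223.4 184.2] 20 [0.5312 0.2074 0.113 ] zmed 0.127
blue [194.8 189.4] 64 [0.5138 0.2971 0.113 ] zmed 0.125
blue [177.8 192.4] 73 [0.5038 0.3504 0.113 ] zmed 0.124
```

View pics/fin.png

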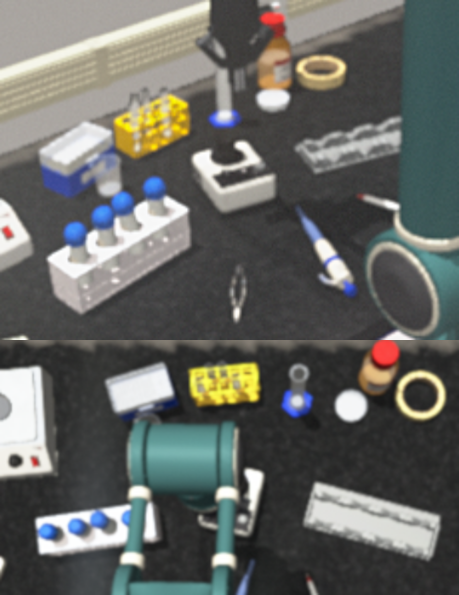

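```bash
sed -i 's/m=(d>0)/m=(d>0)\&(W[...,2]<.09)/' rk.py; python3 rk.py
```

```text
t98.82 pos [0.5419 0.0268 0.2239] yaw 75.11 xdir [-1.3e-03  9.0e-04 -1.0e+00] F [ 0.8 -0.2  0.2] w -0.1mm q6 -1.31
rocker -18 33 0.0649
rocker -14 33 0.0652
rocker -10 33 0.0657
rocker 0 35 0.0669
rocker 10 35 0.0699
rocker 14 40 0.0715
rocker 18 31 0.0721
```

```bash
python3 -c "
from workcell import *
print(finish_job())"
```

```text
the job is handed in; nothing more can be done
None
```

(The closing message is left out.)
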